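# Stock the ink drawer, shut it and scan its label

### The job

Pull the ink drawer well out and stand every ink canister on the bench in a bay of its own, in the middle of the bay and turned so that its spout points straight at the white line at the bay's front. Then shut the drawer fully, and with the barcode reader held level and steady about 8 cm above the label on the cabinet, window over the middle of the label and reader lengthwise with the bars, read it for two seconds. Finally lay the reader back along the middle of its mat; leave the ink knife, the jar and the wooden block alone.

Things in the scene. Friction and masses are not known exactly. Their poses are not given: they have to be found in the camera images.
- label (a point): centre of the white 46 x 72 mm label with black bars, on top of the fixed dark wooden bench cabinet (200 mm deep, 310 wide, 135 high, front towards the robot). It lies on the top face, 40 mm behind the front face, on the centre line. Axes are the cabinet's: x front to back, y left seen from the robot, z up. The bars run along x.
- drawer (a joint): the cabinet's only drawer: metres pulled out (towards the cabinet's -x), 0 = fully shut, flush with the cabinet; stop at 0.155. Starts ajar, stays where left, about 6 N friction. Front board 12 mm thick, top edge 107 mm above the bench; drawer floor 22 mm above the bench; headroom inside the cabinet up to 123 mm above the bench.
- handle (a point): middle of the drawer's steel bow handle: a 10 mm round bar, straight for 90 mm along the cabinet's y, standing 48 mm out from the drawer front (43 mm clear gap), 100 mm above the bench. Moves with the drawer.
- mat: reader's cork mat, 190 x 90 x 4 mm, fixed to the bench; origin at the centre of its underside, x along its length.
- reader: hand-held barcode reader lying on the mat, 160 mm long, 0.2 kg: grey handle 120 x 32 x 30 mm (x from -75 to +45 mm) and a wider black head 46 x 54 x 36 mm at its +x end. Origin on its flat underside, in the middle of the length to be gripped; x towards the head, z up. The head's glass window is in the underside and looks straight down (-z).
- reader_window (a point): centre of the reader's window, on the underside of the head, 62 mm along the reader's +x from its origin. Axes are the reader's.
- bay0 (a point): centre of the floor of drawer bay 0 (0 leftmost seen from the robot, 3 rightmost; 68 mm apart along y). Moves with the drawer; axes as the cabinet's. 62 mm wide between 25 mm high dividers; low rear wall 33 mm behind, front board's inner face 48 mm in front. A white line on the floor and over the front board marks the bay's front (-x of this point).
- bay1 (a point): centre of the floor of drawer bay 1 (0 leftmost seen from the robot, 3 rightmost; 68 mm apart along y). Moves with the drawer; axes as the cabinet's. 62 mm wide between 25 mm high dividers; low rear wall 33 mm behind, front board's inner face 48 mm in front. A white line on the floor and over the front board marks the bay's front (-x of this point).
- bay2 (a point): centre of the floor of drawer bay 2 (0 leftmost seen from the robot, 3 rightmost; 68 mm apart along y). Moves with the drawer; axes as the cabinet's. 62 mm wide between 25 mm high dividers; low rear wall 33 mm behind, front board's inner face 48 mm in front. A white line on the floor and over the front board marks the bay's front (-x of this point).
- bay3 (a point): centre of the floor of drawer bay 3 (0 leftmost seen from the robot, 3 rightmost; 68 mm apart along y). Moves with the drawer; axes as the cabinet's. 62 mm wide between 25 mm high dividers; low rear wall 33 mm behind, front board's inner face 48 mm in front. A white line on the floor and over the front board marks the bay's front (-x of this point).
- can0: ink canister standing on the bench (absent in some starts), 0.2 to 0.4 kg: metal body 50 mm across, 62 mm high, round black cap 34 mm across and 26 mm high on top (88 mm in all), one black spout 14 mm thick sticking out level from the side, tip 41 mm from the axis. Origin at the centre of the underside, z up, x towards the spout. All alike.
- can0_spout (a point): tip of the spout of canister 0, 41 mm from its axis and 50 mm above its underside.
- can1: ink canister standing on the bench (absent in some starts), 0.2 to 0.4 kg: metal body 50 mm across, 62 mm high, round black cap 34 mm across and 26 mm high on top (88 mm in all), one black spout 14 mm thick sticking out level from the side, tip 41 mm from the axis. Origin at the centre of the underside, z up, x towards the spout. All alike.
- can1_spout (a point): tip of the spout of canister 1, 41 mm from its axis and 50 mm above its underside.
- can2: ink canister standing on the bench (absent in some starts), 0.2 to 0.4 kg: metal body 50 mm across, 62 mm high, round black cap 34 mm across and 26 mm high on top (88 mm in all), one black spout 14 mm thick sticking out level from the side, tip 41 mm from the axis. Origin at the centre of the underside, z up, x towards the spout. All alike.
- can2_spout (a point): tip of the spout of canister 2, 41 mm from its axis and 50 mm above its underside.
- can3: ink canister standing on the bench (absent in some starts), 0.2 to 0.4 kg: metal body 50 mm across, 62 mm high, round black cap 34 mm across and 26 mm high on top (88 mm in all), one black spout 14 mm thick sticking out level from the side, tip 41 mm from the axis. Origin at the centre of the underside, z up, x towards the spout. All alike.
- can3_spout (a point): tip of the spout of canister 3, 41 mm from its axis and 50 mm above its underside.
- ink_knife: ink knife (spatula, about 250 mm) lying on the bench between robot and drawer, not to be disturbed; origin under its middle.
- jar: closed jar, 72 mm across and 85 mm high, behind the canisters, not to be disturbed; origin at the centre of its underside.
- type_block: wooden printing block, 60 x 45 x 23 mm, lying left of the cabinet, not to be disturbed; origin at the centre of its underside.
Things that resemble listed ones, but are neither listed nor needed, are in the scene too. What is shaped like the can1 but turquoise is not meant. Several things have the shape of the reader; the one meant has the colours described above.

How it is judged:
By the outcome, as a careful person would: the job done as asked, in the order asked, and still so for the second after the job is handed in, with the robot touching nothing.
Of can0, can1, can2, can3 only 2 to 4 are there at a start; the rules pass over those that are not, and their reading is None.
At some moment in a run one of can0, can1, can2, can3, reader may be knocked a few centimetres aside while the robot is not near it.
It also fails if it takes over 210 s, if anything falls off the work surface, if the arm or the gripper's body presses on something with over 40 N, if the wrist force passes 120 N, or if a joint passes its speed limit or range.

### The arm

A 6-joint arm with a two-finger parallel gripper is mounted at the origin on the work surface. World frame = base frame: x ahead of the robot, y to its left, z up, the work surface at z = 0. Lengths are in mm, angles in rad, forces in N, time in s.
With the tool pointing down it reaches from about 350 to 775 mm from the base axis. Payload 7.3 kg.
Tool frame: the origin (TCP) lies at the centre of the arm's flange, where the gripper is bolted on; the fingertips stand 178 mm ahead of it and the grasp point (between the pads) lies 159 mm ahead of it; z points along the fingers, y is the direction in which the jaws open and shut (so a half turn about z gives the same grasp; the last joint's range is limited). The gripper opens to 92 mm and grips with 3 to 60 N. Pads are 19 mm wide; open, the fingers measure 130 mm over their backs; the gripper's body (75 mm by 190 mm) begins 47 mm behind the grasp point.
Start: joints at [1.061, 0.342, 1.524, -0, 1.275, -0.146], TCP at [186.788, 490.65, 404.741] pointing down, gripper open.
Joint ranges: [-2.53, 2.53], [-0.77, 2.02], [0.04, 2.7], [-1, 4.14], [0.28, 2.66], [-3.11, 3.11]. Speed limits (rad/s): [2.57, 2.57, 3.14, 3.14, 3.14, 3.14].

### API

Orientations are given as [roll, pitch, yaw] about the fixed x, y, z axes, in that order (R = Rz(yaw) Ry(pitch) Rx(roll)).
In Python, from plant import status, viewer, ticket gives the robot as it stands.
- The arm moves only by the tool play_rows, never from a script. Its argument "commands" is a list of rows, each an object with "offset": the shift along the tool's x, y, z in m, a list of three; "twist": the turn about the tool's z in degrees. A call has 1 to 5 rows; each row shifts and turns the commanded pose from where the row before left it, along the tool's axes as they then stand; what a row does not reach is not made up. A row lasts 1/10 s, in which the tool goes at most 50 mm and 8.59 degrees, less where a joint would pass 70% of its speed; a pose out of reach is approached as far as the arm can. A call with a gripper value outside its range is refused whole. "jaw" is the closure in counts, from 0 (fully open) to 255 (shut), set as the call begins (left out, the last holds). The fingers move at their own pace and stop on an object; the grip force is fixed at half the most. Time passes only in rows, so rows that do not move let the fingers close. It gives the time, the measured TCP pose, the force and the opening at its end, in the units of the state.
- status.get_obs(): the state, without advancing time (a new reading comes with each control period).
- viewer.capture(name): name is "scene" or "top" or "wrist"; returns the picture (420x560x3 uint8, red, green, blue); there is no depth.
- viewer.camera_params(name): a dict with "fov_y" (degrees; the focal length in pixels is half the picture's height over the tangent of half this angle, whatever the lens; pixels are square), "cx", "cy" (the principal point, pixels), "rvec" (rotation vector, rad) and "tvec" (3), from world to camera coordinates, as OpenCV has them; the wrist camera has in their place "T_tool_cam" (4x4, takes a point from camera to tool coordinates, whose origin is the TCP and whose axes are the flange's). Camera axes: x right, y down, z forward; pixel columns grow to the right and rows downward; lengths in mm; the calibration is good to about 2 mm. A picture is of the moment at which its call begins: read the wrist's pose just before it. camera_params takes no time and is no camera call.
- ticket.close_job(): hands the job in, once; it reports no verdict.
The state is a dict: "time": time; "joint_positions": joint angles; "dq": joint speeds; "tau": joint torques, N m; "tool_pos": TCP position; "tcp_rot": TCP orientation; "contact_force": force on the tool from outside, world axes, zero at the start; "moment": the same for the moment, N m; "grip_width": finger opening in mm.
Only numpy, scipy, OpenCV 4.12 (cv2) and the standard library are available. Lean on these libraries where they do the work, as an engineer would, in place of code of your own. Each camera call takes 0.05 s, during which the arm holds its last target.

## Working session

There is one attempt and no reset: what is moved stays moved. The work goes in short steps, Python scripts to look and compute and a tool call to move; the robot and the scene stay as the last step left them, time stands still between calls to the robot, and variables do not carry over. Pictures are saved under pics/ and viewed, and the job is handed in when it is done.

Besides the shell and the picture viewer there is one more tool, called after "Emit:" as name(argument=value, ...), one argument or row to a line, values as JSON. play_rows: Moves the arm, as the interface text tells. Its arguments: {"type":"object","properties":{"commands":{"type":"array"},"jaw":{"type":"number"}},"required":["commands"]}

```bash
ls; mkdir -p pics; python3 - <<'E'
from plant import status, viewer, ticket
import cv2
o=status.get_obs()
print(o)
for n in ["scene","top","wrist"]:
    im=viewer.capture(n); cv2.imwrite(f"pics/{n}0.png",im[:,:,::-1]); print(n,viewer.camera_params(n))
E
```

```text
pics
{'time': 0.0, 'joint_positions': array([ 1.06100593e+00,  3.42684660e-01,  1.52499195e+00,  2.18150702e-05,
        1.27539099e+00, -1.45964608e-01]), 'dq': array([-0.00127257,  0.00016996, -0.00207005,  0.00131242,  0.00056731,
       -0.00014222]), 'tau': array([-1.52527336e-04, -4.31233513e+01, -2.44216204e+01,  7.18579930e-02,
        5.58807270e-02, -1.19145575e-04]), 'tool_pos': array([186.71569321, 490.53261184, 404.07326786]), 'tcp_rot': array([-3.14013642e+00, -2.35165856e-04,  2.77776033e+00]), 'contact_force': array([-0.20832377,  0.91171347,  1.05985827]), 'moment': array([-0.06200932, -0.01414379,  0.04296224]), 'grip_width': 91.98811683180402}
scene {'fov_y': 53.19408617848818, 'cx': 279.319673666016, 'cy': 205.22131047406253, 'rvec': array([ 1.92804372,  1.74354026, -0.56539934]), 'tvec': array([-187.49721414, -382.586807  , 1599.65664334])}
top {'fov_y': 45.125966702015084, 'cx': 273.0183614758025, 'cy': 206.38382182193158, 'rvec': array([ 2.12205415, -2.11327845,  0.21099978]), 'tvec': array([ 115.67398634,  587.6890543 , 1279.01893659])}
wrist {'fov_y': 59.56488191776157, 'cx': 276.1721262852667, 'cy': 208.86278806272153, 'T_tool_cam': array([[ 7.82759584e-04, -9.63662869e-01, -2.67120313e-01,
         7.24928059e+01],
       [ 9.99999494e-01,  9.23157894e-04, -4.00021235e-04,
        -5.08550718e-01],
       [ 6.32079837e-04, -2.67119864e-01,  9.63663104e-01,
         2.02915650e+01],
       [ 0.00000000e+00,  0.00000000e+00,  0.00000000e+00,
         1.00000000e+00]])}
```

View pics/scene0.png

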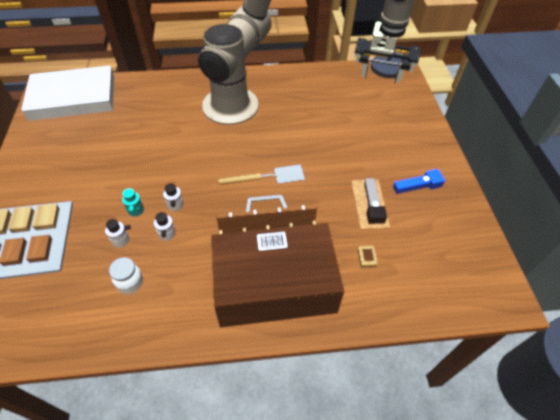

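View pics/top0.png

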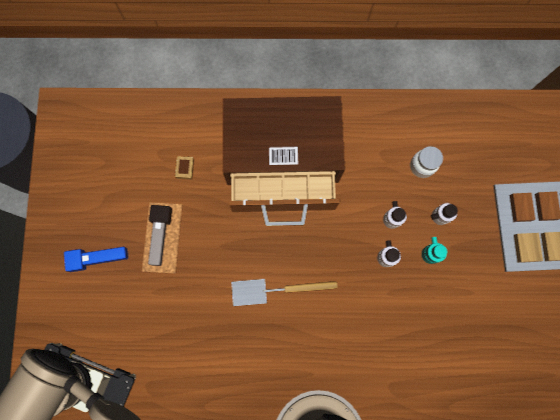

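View pics/wrist0.png

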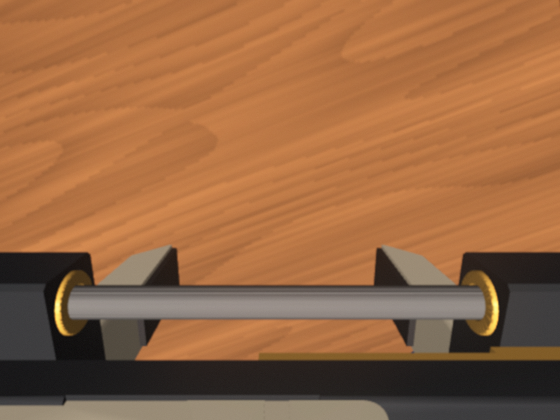

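```bash
cat > h.py <<'E'
import numpy as np, cv2
from scipy.spatial.transform import Rotation as R
from plant import status, viewer
def cam(n,obs=None):
    p=viewer.camera_params(n); f=210/np.tan(np.radians(p["fov_y"])/2)
    K=np.array([[f,0,p["cx"]],[0,f,p["cy"]],[0,0,1]])
    if n!="wrist":
        Rm=cv2.Rodrigues(p["rvec"])[0]; t=p["tvec"]
    else:
        o=obs or status.get_obs(); T=np.eye(4); T[:3,:3]=R.from_euler("xyz",o["tcp_rot"]).as_matrix(); T[:3,3]=o["tool_pos"]
        M=np.linalg.inv(T@p["T_tool_cam"]); Rm=M[:3,:3]; t=M[:3,3]
    return K,Rm,t
def px2w(C,uv,z):
    K,Rm,t=C; uv=np.atleast_2d(uv).astype(float)
    d=(Rm.T@np.linalg.inv(K)@np.c_[uv,np.ones(len(uv))].T).T
    c=-Rm.T@t; s=(z-c[2])/d[:,2]
    return c+d*s[:,None]
def w2px(C,P):
    K,Rm,t=C; q=(K@(Rm@np.atleast_2d(P).T+t[:,None])).T
    return q[:,:2]/q[:,2:]
def snap(n,name):
    o=status.get_obs(); im=viewer.capture(n); cv2.imwrite(f"pics/{name}.png",im[:,:,::-1]); return im,cam(n,o)
def crop(im,x0,y0,x1,y1,s,name):
    cv2.imwrite(f"pics/{name}.png",cv2.resize(im[y0:y1,x0:x1,::-1],None,fx=s,fy=s,interpolation=cv2.INTER_CUBIC))
def rect(C,z,res,x0,x1,y0,y1,im,name):
    "rectified plane view: up=+x, left=+y, res mm per px"
    W=int((y1-y0)/res);H=int((x1-x0)/res)
    corners=np.array([[x1,y1,z],[x1,y0,z],[x0,y0,z],[x0,y1,z]],float)
    M=cv2.getPerspectiveTransform(w2px(C,corners).astype(np.float32),np.float32([[0,0],[W,0],[W,H],[0,H]]))
    cv2.imwrite(f"pics/{name}.png",cv2.warpPerspective(im,M,(W,H),flags=cv2.INTER_CUBIC)[:,:,::-1])
E
python3 - <<'E'
from h import *
im=cv2.imread("pics/top0.png")[:,:,::-1]; C=cam("top")
print("cam pos",-C[1].T@C[2], "scene",-cam("scene")[1].T@cam("scene")[2])
for n,uv,z in [("label",(283.5,156),135),("handle",(285,224),100),("can a",(399,215),88),("can b",(449,212),88),("can c",(392,256),88),("reader",(158,238),30),("jar",(430,158),85),("cabFL",(225,184),135),("cabFR",(344,179),135),("cabBL",(223,99),135),("cabBR",(342,97),135)]:
    print(n,px2w(C,uv,z).round(1))
crop(im,210,80,360,240,5,"c_cab"); crop(im,370,190,470,280,6,"c_cans"); crop(im,60,190,200,280,5,"c_rd")
E
```

```text
cam pos [ 324.25650334  118.50656566 1369.47517311] scene [1274.95859864   40.93937618 1055.09894607]
label [[702.6  92.  135. ]]
handle [[533.3  87.5 100. ]]
can a [[ 560.  -206.7   88. ]]
can b [[ 568.4 -336.2   88. ]]
can c [[ 454.2 -184.2   88. ]]
reader [[505.5 424.7  30. ]]
jar [[ 714.1 -296.4   85. ]]
cabFL [[628.7 239.  135. ]]
cabFR [[642.9 -60.4 135. ]]
cabBL [[856.2 249.4 135. ]]
cabBR [[863.2 -60.4 135. ]]
```

View pics/c_cab.png

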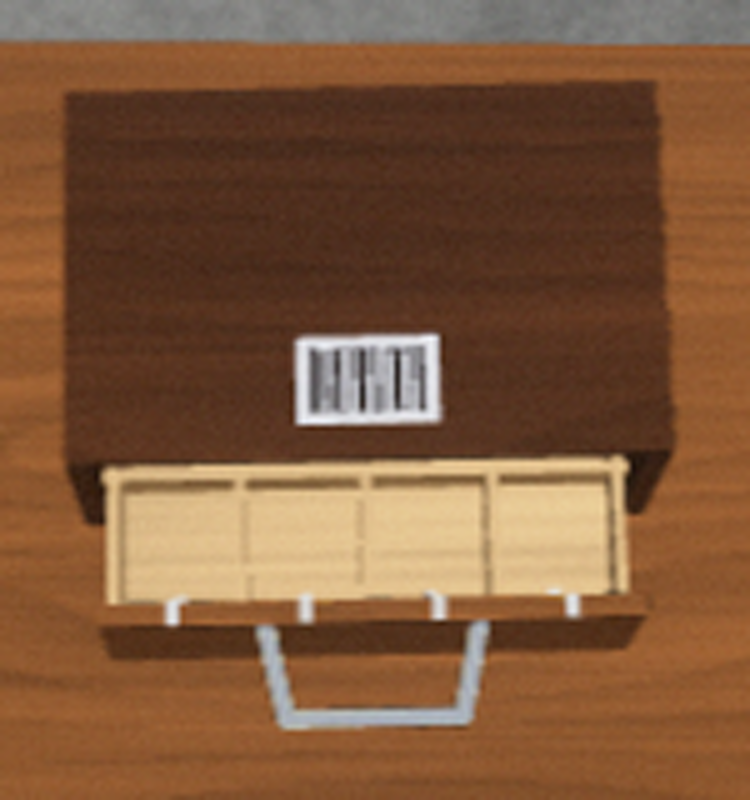

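View pics/c_cans.png

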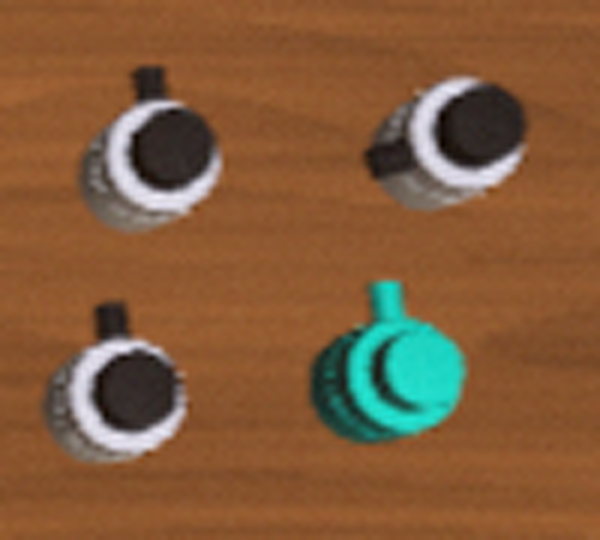

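View pics/c_rd.png

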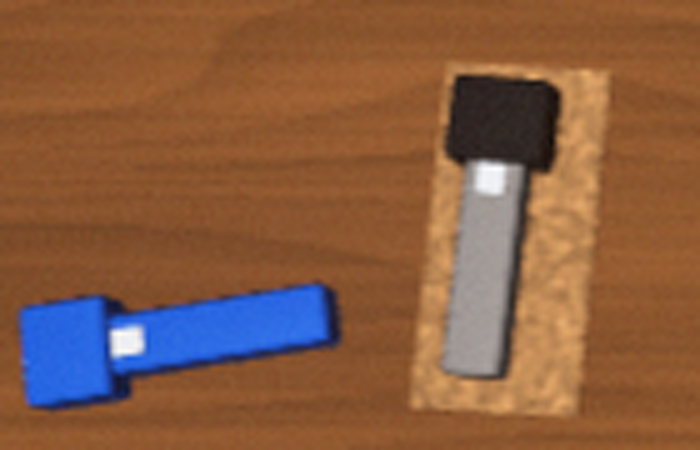

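```bash
python3 - <<'E'
from h import *
C=cam("top"); S=cam("scene")
f=lambda pts,x0,y0,s: (np.array(pts,float)+.5)/s-.5+[x0,y0]
c=f([(65,93),(655,82),(672,450),(68,465)],210,80,5); l=f([(296,338),(439,335),(441,421),(297,425)],210,80,5)
for nm,p in (("cab",c),("lab",l)):
    w=px2w(C,p,135); print(nm,w.round(1).tolist(),"mean",w.mean(0).round(1)); e=np.diff(np.r_[w,w[:1]],axis=0)[:,:2]; print(np.linalg.norm(e,axis=1).round(1),np.degrees(np.arctan2(e[:,1],e[:,0])).round(1))
h=f([(284,716),(470,716)],210,80,5);print("handle",px2w(C,h,100).round(1))
fb=f([(175,606),(306,604),(437,602),(572,600)],210,80,5);print("frontboard marks",px2w(C,fb,107).round(1))
k=lambda pts: f(pts,370,190,6)
print("caps",px2w(C,k([(172,149),(481,126),(135,390)]),88).round(1)); print("rims",px2w(C,k([(163,155),(467,134),(129,397)]),62).round(1))
print("spouts",px2w(C,k([(150,72),(371,160),(110,306)]),50).round(1))
r=lambda pts: f(pts,60,190,5)
m=px2w(C,r([(447,63),(609,70),(578,415),(411,408)]),4);print("mat",m.round(1).tolist(),m.mean(0)); 
print("rdr handle top corners",px2w(C,r([(467,160),(527,165),(505,375),(443,373)]),30).round(1).tolist())
print("rdr head top corners",px2w(C,r([(453,77),(557,83),(553,170),(448,160)]),36).round(1).tolist())
im=cv2.imread("pics/scene0.png")
crop(im[:,:,::-1],200,180,350,330,5,"s_cab");crop(im[:,:,::-1],95,170,195,260,6,"s_cans");crop(im[:,:,::-1],340,160,400,240,8,"s_rd")
print("proj scene: label",w2px(S,[[702.6,92,135]]))
E
```

```text
cab [[858.4, 250.5, 135.0], [865.9, -56.8, 135.0], [667.4, -61.0, 135.0], [658.3, 244.3, 135.0]] mean [762.5  94.3 135. ]
[307.4 198.5 305.4 200.2] [ -88.6 -178.8   91.7    1.8]
lab [[725.8, 129.5, 135.0], [727.7, 56.5, 135.0], [682.1, 55.8, 135.0], [679.7, 128.7, 135.0]] mean [703.8  92.6 135. ]
[73.  45.5 73.  46. ] [ -88.5 -179.    91.9    1. ]
handle [[536.2 134.8 100. ]
 [536.6  40.1 100. ]]
frontboard marks [[591.7 190.7 107. ]
 [593.  123.9 107. ]
 [594.3  56.9 107. ]
 [595.7 -12.1 107. ]]
caps [[ 561.5 -204.9   88. ]
 [ 572.1 -338.4   88. ]
 [ 457.8 -184.6   88. ]]
rims [[ 563.6 -207.4   62. ]
 [ 573.6 -341.3   62. ]
 [ 457.4 -188.    62. ]]
spouts [[ 603.3 -206.2   50. ]
 [ 564.  -302.3   50. ]
 [ 498.5 -184.2   50. ]]
mat [[608.4, 460.3, 4.0], [604.8, 370.8, 4.0], [415.7, 379.9, 4.0], [419.1, 469.8, 4.0]] [511.99803896 420.21524687   4.        ]
rdr handle top corners [[549.8, 440.3, 30.0], [547.2, 408.0, 30.0], [434.8, 414.4, 30.0], [435.7, 447.2, 30.0]]
rdr head top corners [[594.1, 448.7, 36.0], [591.0, 392.6, 36.0], [543.6, 392.6, 36.0], [548.8, 449.0, 36.0]]
proj scene: label [[271.22587414 240.17295449]]
```

View pics/s_cab.png

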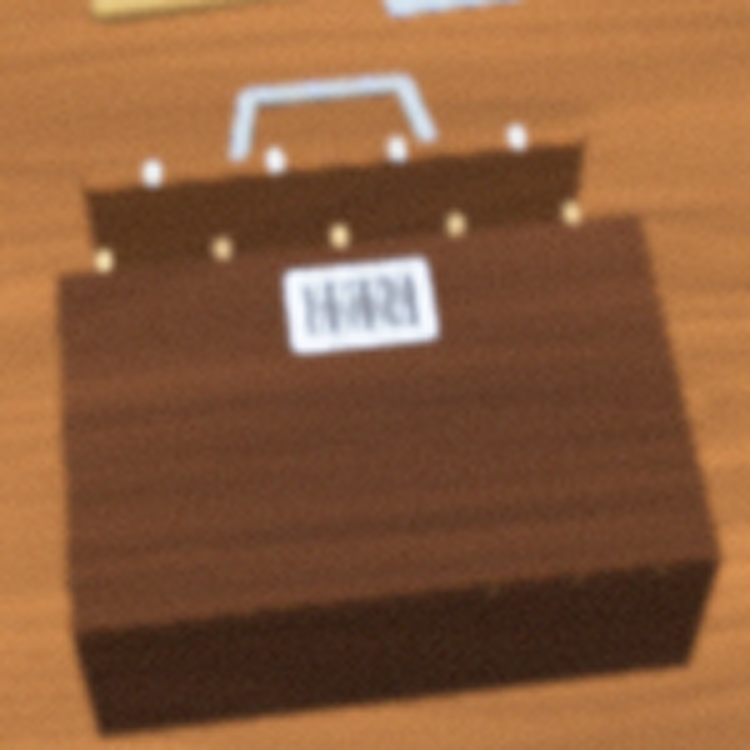

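View pics/s_cans.png

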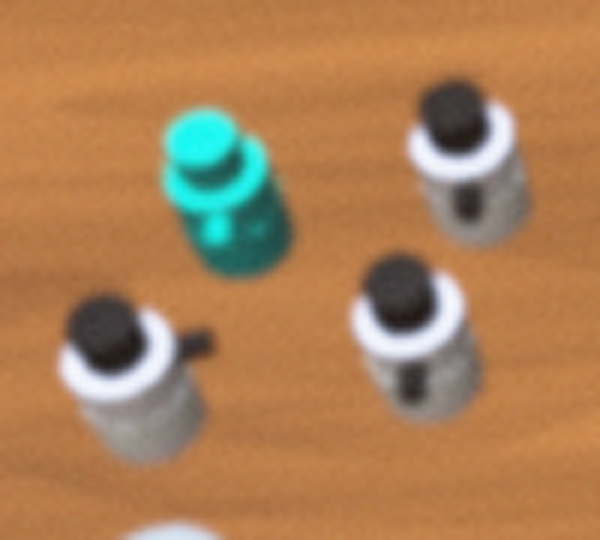

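```bash
cat >> h.py <<'E'
def go(x,y,z,yaw=None,n=None):
    "prints tool-frame delta from the current measured pose to TCP target; yaw deg"
    o=status.get_obs(); p=o["tool_pos"]; cy=np.degrees(o["tcp_rot"][2])
    if yaw is None: yaw=cy
    d=np.array([x,y,z])-p; tw=-(yaw-cy); 
    tw=(tw+180)%360-180
    for lab,a in (("before twist",cy),("after twist",yaw)):
        a=np.radians(a); v=np.array([np.cos(a)*d[0]+np.sin(a)*d[1], np.sin(a)*d[0]-np.cos(a)*d[1], -d[2]])
        k=n or int(np.ceil(np.linalg.norm(v)/48)); print(lab,"total",v.round(1),f"/{k}:",(v/max(k,1)/1000).round(5))
    print("twist",round(tw,2),"rows",int(np.ceil(abs(tw)/8.55)),"each",round(tw/max(1,int(np.ceil(abs(tw)/8.55))),3),"t",round(o["time"],2),"now",p.round(1),round(cy,2),"j6",round(np.degrees(o["joint_positions"][5]),1))
E
python3 -c "
from h import *
go(536.5,87.5,404,91.4)"
```

```text
before twist total [-4.703e+02 -2.522e+02  2.000e-01] /12: [-3.919e-02 -2.102e-02  2.000e-05]
after twist total [-4.115e+02  3.398e+02  2.000e-01] /12: [-3.429e-02  2.832e-02  2.000e-05]
twist 67.76 rows 8 each 8.47 t 0.15 now [186.7 490.6 404.2] 159.16 j6 -8.4
```

Emit:
play_rows(
  commands=[
    {"offset": [0,0,0],"twist": 8.5},
    {"offset": [0,0,0],"twist": 8.5},
    {"offset": [0,0,0],"twist": 8.5},
    {"offset": [0,0,0],"twist": 8.5},
  ],
  jaw=144,
)

```text
time: 0.55
tool_pos: [186.7, 490.6, 404.4]
tcp_rot: [-3.141, 0.0, 2.178]
contact_force: [-0.5, -0.5, -0.2]
grip_width: 64.3
```

Emit:
play_rows(
  commands=[
    {"offset": [0,0,0],"twist": 8.5},
    {"offset": [0,0,0],"twist": 8.5},
    {"offset": [0,0,0],"twist": 8.5},
    {"offset": [0,0,0],"twist": 8.25},
  ],
)

```text
time: 0.95
tool_pos: [186.7, 490.6, 404.4]
tcp_rot: [-3.141, 0.001, 1.589]
contact_force: [-0.1, -0.2, 0.7]
grip_width: 40.6
```

Emit:
play_rows(
  commands=[
    {"offset": [-0.0343,0.0283,0],"twist": 0},
    {"offset": [-0.0343,0.0283,0],"twist": 0},
    {"offset": [-0.0343,0.0283,0],"twist": 0},
    {"offset": [-0.0343,0.0283,0],"twist": 0},
    {"offset": [-0.0343,0.0283,0],"twist": 0},
  ],
)

```text
time: 1.45
tool_pos: [333.2, 321.2, 404.7]
tcp_rot: [-3.142, 0.0, 1.596]
contact_force: [0.3, 0.2, 0.4]
grip_width: 39.9
```

Emit:
play_rows(
  commands=[
    {"offset": [-0.0343,0.0283,0],"twist": 0},
    {"offset": [-0.0343,0.0283,0],"twist": 0},
    {"offset": [-0.0343,0.0283,0],"twist": 0},
    {"offset": [-0.0343,0.0283,0],"twist": 0},
    {"offset": [0,0,0],"twist": 0},
  ],
)

```text
time: 1.95
tool_pos: [451.7, 184.8, 404.3]
tcp_rot: [3.141, 0.001, 1.59]
contact_force: [-0.5, 1.3, -0.3]
grip_width: 40.0
```

```bash
python3 - <<'E'
from h import *
im,C=snap("wrist","w1"); go(536.5,87.5,404,91.4)
rect(C,100,0.7,400,640,-50,250,im,"w1r")
E
```

```text
before twist total [-100.7   84.2    0.3] /3: [-3.355e-02  2.808e-02  9.000e-05]
after twist total [-101.    83.8    0.3] /3: [-3.367e-02  2.794e-02  9.000e-05]
twist -0.25 rows 1 each -0.248 t 2.0 now [450.2 186.4 404.3] 91.15 j6 12.3
```

View pics/w1.png

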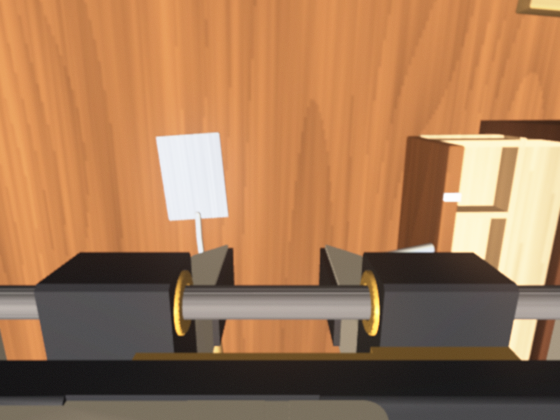

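Emit:
play_rows(
  commands=[
    {"offset": [-0.0336,0.028,0],"twist": -0.25},
    {"offset": [-0.0336,0.028,0],"twist": 0},
    {"offset": [-0.0336,0.028,0],"twist": 0},
    {"offset": [0,0,0],"twist": 0},
    {"offset": [0,0,0],"twist": 0},
  ],
)

```text
time: 2.5
tool_pos: [535.4, 90.3, 404.1]
tcp_rot: [-3.14, -0.001, 1.599]
contact_force: [-0.5, 0.8, 0.2]
grip_width: 39.9
```

```bash
python3 - <<'E'
from h import *
im,C=snap("wrist","w2"); go(536.5,87.5,259,91.4)
im,C=snap("top","t2");rect(C,100,0.5,480,640,-20,220,im,"t2r")
E
```

```text
before twist total [ -3.5   1.4 145.3] /4: [-0.00087  0.00035  0.03633]
after twist total [ -3.5   1.4 145.3] /4: [-0.00087  0.00035  0.03633]
twist 0.29 rows 1 each 0.295 t 2.55 now [535.   90.9 404.3] 91.69 j6 -0.2
```

View pics/w2.png

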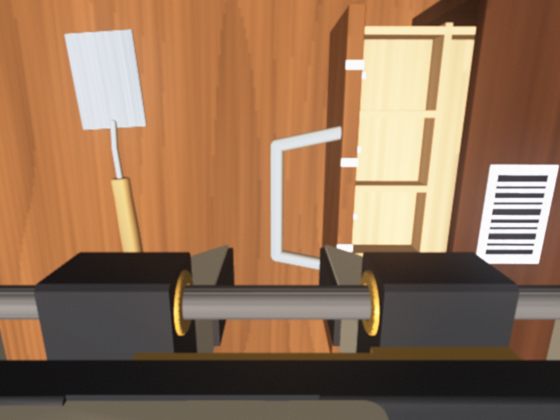

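```bash
python3 - <<'E'
from h import *
C=cam("wrist")
print(px2w(C,[(277,147),(277,255)],100).round(1)); l=px2w(C,[(492,165),(556,166),(541,263),(477,261)],135);print(l.round(1),l.mean(0))
print(px2w(C,[(354,65),(349,162),(345,247)],107).round(1))
print(w2px(C,[[536.5,87.5,100]]))
E
```

```text
[[533.  133.3 100. ]
 [535.9  44.2 100. ]]
[[679.8 129.4 135. ]
 [723.6 130.  135. ]
 [729.4  58.6 135. ]
 [682.1  58.7 135. ]] [703.74354554  94.1524836  135.        ]
[[585.6 193.2 107. ]
 [587.9 124.5 107. ]
 [590.4  55.8 107. ]]
[[279.51118885 204.77396654]]
```

Emit:
play_rows(
  commands=[
    {"offset": [-0.002,0,0.04],"twist": 0},
    {"offset": [0,0,0.04],"twist": 0},
    {"offset": [0,0,0.04],"twist": 0},
    {"offset": [0,0,0.025],"twist": 0},
    {"offset": [0,0,0],"twist": 0},
  ],
)

```text
time: 3.1
tool_pos: [533.8, 89.3, 256.8]
tcp_rot: [-3.134, -0.0, 1.602]
contact_force: [0.1, 0.3, -0.3]
grip_width: 40.2
```

Emit:
play_rows(
  commands=[
    {"offset": [0,0,0],"twist": 0},
    {"offset": [0,0,0],"twist": 0},
    {"offset": [0,0,0],"twist": 0},
    {"offset": [0,0,0],"twist": 0},
    {"offset": [0,0,0],"twist": 0},
  ],
  jaw=255,
)

```text
time: 3.6
tool_pos: [535.7, 87.9, 260.7]
tcp_rot: [3.141, -0.0, 1.6]
contact_force: [-1.5, 0.6, 5.9]
grip_width: 8.7
```

Emit:
play_rows(
  commands=[
    {"offset": [0,-0.008,0],"twist": 0},
    {"offset": [0,-0.016,0],"twist": 0},
    {"offset": [0,-0.016,0],"twist": 0},
    {"offset": [0,-0.016,0],"twist": 0},
    {"offset": [0,0,0],"twist": 0},
  ],
)

```text
time: 4.1
tool_pos: [478.7, 86.4, 260.7]
tcp_rot: [3.141, -0.0, 1.6]
contact_force: [-4.0, 1.2, 7.2]
grip_width: 8.8
```

Emit:
play_rows(
  commands=[
    {"offset": [0,-0.008,0],"twist": 0},
    {"offset": [0,-0.006,0],"twist": 0},
    {"offset": [0,-0.002,0],"twist": 0},
    {"offset": [0,0,0],"twist": 0},
    {"offset": [0,0,0],"twist": 0},
  ],
)

```text
time: 4.6
tool_pos: [464.7, 86.0, 260.7]
tcp_rot: [3.137, -0.001, 1.599]
contact_force: [4.5, 3.8, 4.6]
grip_width: 9.1
```

Emit:
play_rows(
  commands=[
    {"offset": [0,0,0],"twist": 0},
    {"offset": [0,0,0],"twist": 0},
    {"offset": [0,0,0],"twist": 0},
    {"offset": [0,0,0],"twist": 0},
  ],
  jaw=144,
)

```text
time: 5.0
tool_pos: [463.5, 85.7, 259.4]
tcp_rot: [-3.14, 0.0, 1.6]
contact_force: [-0.3, -0.5, -0.6]
grip_width: 36.2
```

Emit:
play_rows(
  commands=[
    {"offset": [0,0,-0.03],"twist": 0},
    {"offset": [0,0,-0.04],"twist": 0},
    {"offset": [0,0,-0.04],"twist": 0},
    {"offset": [0,0,-0.04],"twist": 0},
    {"offset": [0,0,0],"twist": 0},
  ],
)

```text
time: 5.5
tool_pos: [464.5, 85.8, 414.7]
tcp_rot: [3.132, 0.0, 1.6]
contact_force: [-0.3, 0.6, -1.2]
grip_width: 40.0
```

```bash
python3 - <<'E'
from h import *
im,C=snap("wrist","w3"); 
im,C=snap("top","t3"); crop(im,210,80,360,280,4,"t3c"); crop(im,370,190,470,280,6,"t3d"); crop(im,130,190,200,280,5,"t3e")
go(457.5,-290,420,71.4)
E
```

```text
before twist total [-375.4  -16.9  -10. ] /8: [-0.04692 -0.00212 -0.00125]
after twist total [-358.   114.1  -10. ] /8: [-0.04475  0.01426 -0.00125]
twist 20.25 rows 3 each 6.752 t 5.6 now [463.6  85.7 410. ] 91.65 j6 -0.5
```

View pics/w3.png

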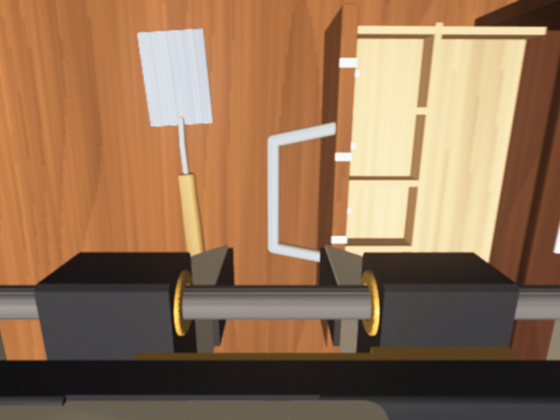

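View pics/t3.png

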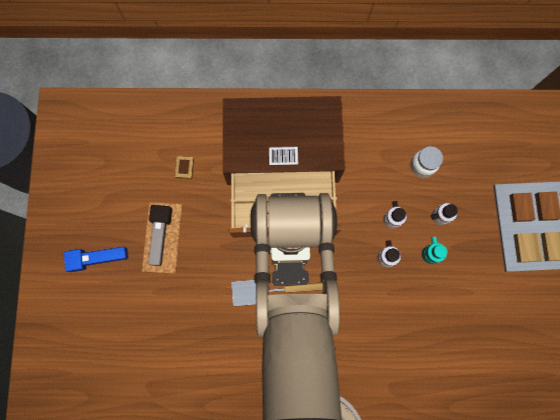

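```bash
python3 - <<'E'
from h import *
C=cam("wrist")
print(px2w(C,[(273,140),(273,246)],100).round(1)); 
print("marks",px2w(C,[(347,62),(343,157),(339,240)],107).round(1))
print("board top front/back edge",px2w(C,[(337,100),(353,100)],107).round(1))
print("dividers top (front/back)",px2w(C,[(360,29),(436,28),(355,108),(428,109),(350,180),(419,182),(346,244),(410,244)],47).round(1))
print("floor line marks",px2w(C,[(357,73),(352,146),(349,211)],22).round(1))
E
```

```text
[[459.3 132.4 100. ]
 [461.7  44.3 100. ]]
marks [[511.  189.9 107. ]
 [513.5 121.7 107. ]
 [515.5  53.8 107. ]]
board top front/back edge [[505.8 163.5 107. ]
 [517.6 163.9 107. ]]
dividers top (front/back) [[530.7 223.5  47. ]
 [595.4 226.2  47. ]
 [532.1 158.5  47. ]
 [598.  159.5  47. ]
 [533.1  92.6  47. ]
 [598.8  92.6  47. ]
 [534.5  27.9  47. ]
 [598.2  29.7  47. ]]
floor line marks [[536.4 190.4  22. ]
 [537.5 122.2  22. ]
 [540.1  55.1  22. ]]
```

Emit:
play_rows(
  commands=[
    {"offset": [-0.0469,-0.0021,0],"twist": 0},
    {"offset": [-0.0469,-0.0021,0],"twist": 0},
    {"offset": [-0.0469,-0.0021,0],"twist": 0},
    {"offset": [-0.0469,-0.0021,0],"twist": 0},
    {"offset": [-0.0469,-0.0021,0],"twist": 0},
  ],
  jaw=60,
)

```text
time: 6.1
tool_pos: [459.4, -150.7, 407.7]
tcp_rot: [-3.138, -0.002, 1.6]
contact_force: [1.1, -0.3, 0.0]
grip_width: 69.8
```

Emit:
play_rows(
  commands=[
    {"offset": [-0.03,0,0],"twist": 0},
    {"offset": [-0.02,0,0],"twist": 0},
    {"offset": [0,0,0],"twist": 0},
    {"offset": [0,0,0],"twist": 0},
  ],
)

```text
time: 6.5
tool_pos: [461.2, -198.8, 408.0]
tcp_rot: [-3.139, -0.002, 1.599]
contact_force: [0.2, 0.4, 0.4]
grip_width: 69.7
```

```bash
python3 - <<'E'
from h import *
im,C=snap("wrist","w4"); 
go(457.5,-186,420,71.4)
E
```

```text
before twist total [ 12.3  -3.5 -11.5] /1: [ 0.01235 -0.00348 -0.01155]
after twist total [ 10.4  -7.5 -11.5] /1: [ 0.01038 -0.00754 -0.01155]
twist 20.26 rows 3 each 6.753 t 6.55 now [ 461.3 -198.2  408.5] 91.66 j6 -33.7
```

View pics/w4.png

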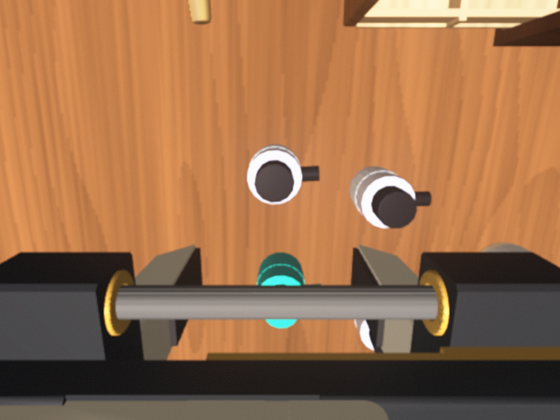

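```bash
python3 - <<'E'
from h import *
im=cv2.imread("pics/w4.png"); C=cam("wrist"); crop(im[:,:,::-1],230,130,440,240,3.8,"w4c")
E
```

```text
(no output)
```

View pics/w4c.png

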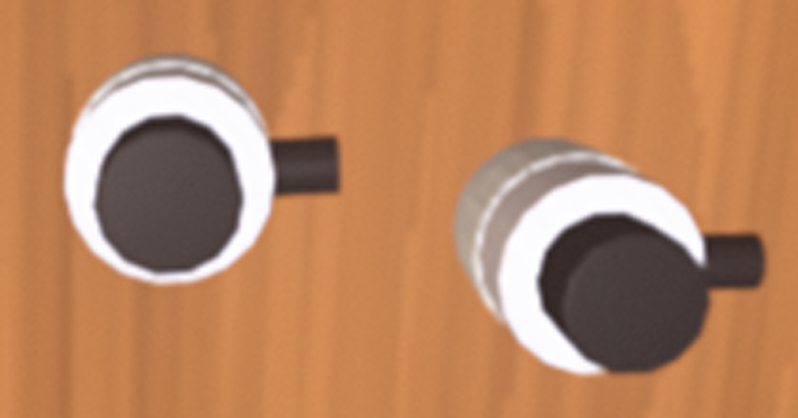

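```bash
cat >> h.py <<'E'
def can(C,cap,rim,tip,zb=0):
    a=px2w(C,cap,88+zb)[0,:2];b=px2w(C,rim,62+zb)[0,:2];t=px2w(C,tip,50+zb)[0,:2];m=(a+b)/2
    d=t-m; print("cap",a.round(1),"rim",b.round(1),"tip",t.round(1),"r",np.hypot(*d).round(1),"dir",np.degrees(np.arctan2(d[1],d[0])).round(1),"mean",m.round(1))
E
python3 - <<'E'
from h import *
C=cam("wrist"); f=lambda p:(np.array(p)+.5)/3.8-.5+[230,130]
can(C,f([168,198]),f([169,180]),f([338,165])); can(C,f([636,302]),f([602,275]),f([763,262]))
E
```

```text
cap [ 457.5 -186.1] rim [ 457.6 -186.8] tip [ 498.8 -184.1] r 41.4 dir 3.3 mean [ 457.6 -186.4]
cap [ 562.6 -206.5] rim [ 562.7 -206.9] tip [ 606.3 -205.3] r 43.6 dir 1.8 mean [ 562.7 -206.7]
```

```bash
python3 -c "
from h import *
go(457.5,-186.4,243,71.4)"
```

```text
before twist total [ 11.9  -3.5 165.5] /4: [ 0.00299 -0.00087  0.04136]
after twist total [ 10.   -7.4 165.5] /4: [ 0.0025  -0.00185  0.04136]
twist 20.26 rows 3 each 6.753 t 6.55 now [ 461.3 -198.2  408.5] 91.66 j6 -33.7
```

Emit:
play_rows(
  commands=[
    {"offset": [0,0,0],"twist": 6.75},
    {"offset": [0,0,0.0],"twist": 6.75},
    {"offset": [0,0,0.0],"twist": 6.75},
    {"offset": [0.01,-0.0075,0],"twist": 0},
    {"offset": [0,0,0],"twist": 0},
  ],
)

```text
time: 7.05
tool_pos: [457.1, -184.8, 409.5]
tcp_rot: [-3.14, -0.001, 1.251]
contact_force: [0.0, 0.4, -1.1]
grip_width: 70.6
```

```bash
python3 -c "
from h import *
go(457.5,-186.4,243,71.4,4)"
```

```text
before twist total [ -1.4   0.8 166.5] /4: [-0.00035  0.00021  0.04162]
after twist total [ -1.4   0.9 166.5] /4: [-0.00035  0.00021  0.04162]
twist 0.3 rows 1 each 0.303 t 7.05 now [ 457.1 -184.8  409.5] 71.7 j6 -12.7
```

Emit:
play_rows(
  commands=[
    {"offset": [-0.001,0,0.045],"twist": 0},
    {"offset": [0,0,0.045],"twist": 0},
    {"offset": [0,0,0.045],"twist": 0},
    {"offset": [0,0,0.031],"twist": 0},
    {"offset": [0,0,0],"twist": 0},
  ],
)

```text
time: 7.55
tool_pos: [456.0, -186.6, 240.2]
tcp_rot: [-3.133, -0.002, 1.249]
contact_force: [0.5, 0.4, -0.3]
grip_width: 70.4
```

Emit:
play_rows(
  commands=[
    {"offset": [0,0,0],"twist": 0},
    {"offset": [0,0,0],"twist": 0},
    {"offset": [0,0,0],"twist": 0},
    {"offset": [0,0,0],"twist": 0},
    {"offset": [0,0,0],"twist": 0},
  ],
  jaw=255,
)

```text
time: 8.05
tool_pos: [457.4, -188.1, 244.5]
tcp_rot: [3.14, 0.0, 1.246]
contact_force: [0.5, -0.1, 1.3]
grip_width: 34.7
```

Emit:
play_rows(
  commands=[
    {"offset": [0,0,-0.02],"twist": 0},
    {"offset": [0,0,-0.04],"twist": 0},
    {"offset": [0,0,-0.045],"twist": 0},
    {"offset": [0,0,-0.045],"twist": 0},
    {"offset": [0,0,0],"twist": 0},
  ],
)

```text
time: 8.55
tool_pos: [458.1, -188.4, 399.7]
tcp_rot: [3.13, 0.002, 1.246]
contact_force: [0.4, -0.6, -3.6]
grip_width: 33.4
```

Emit:
play_rows(
  commands=[
    {"offset": [0,0,0],"twist": -8.5},
    {"offset": [0,0,0],"twist": -8.5},
    {"offset": [0,0,0],"twist": -8.5},
    {"offset": [0,0,0],"twist": -8.5},
    {"offset": [0,0,0],"twist": -8.5},
  ],
)

```text
time: 9.05
tool_pos: [456.9, -187.8, 392.5]
tcp_rot: [-3.14, -0.002, 1.994]
contact_force: [0.3, 0.3, -3.1]
grip_width: 33.3
```

Emit:
play_rows(
  commands=[
    {"offset": [0,0,0],"twist": -8.5},
    {"offset": [0,0,0],"twist": -8.5},
    {"offset": [0,0,0],"twist": -8.5},
    {"offset": [0,0,0],"twist": -8.5},
    {"offset": [0,0,0],"twist": -8.5},
  ],
)

```text
time: 9.55
tool_pos: [456.9, -187.8, 392.4]
tcp_rot: [3.141, -0.002, 2.736]
contact_force: [-0.2, 0.7, -2.7]
grip_width: 33.3
```

Emit:
play_rows(
  commands=[
    {"offset": [0,0,0],"twist": -8.5},
    {"offset": [0,0,0],"twist": -8.5},
    {"offset": [0,0,0],"twist": -8.5},
    {"offset": [0,0,0],"twist": -8.5},
    {"offset": [0,0,0],"twist": -8.5},
  ],
)

```text
time: 10.05
tool_pos: [456.9, -187.8, 392.5]
tcp_rot: [3.14, -0.001, -2.805]
contact_force: [-0.4, -0.0, -3.3]
grip_width: 33.2
```

Emit:
play_rows(
  commands=[
    {"offset": [0,0,0],"twist": -8.5},
    {"offset": [0,0,0],"twist": -8.5},
    {"offset": [0,0,0],"twist": -8.5},
    {"offset": [0,0,0],"twist": -8.5},
    {"offset": [0,0,0],"twist": -8.5},
  ],
)

```text
time: 10.55
tool_pos: [466.5, -170.2, 391.9]
tcp_rot: [3.141, -0.025, -2.095]
contact_force: [0.4, 0.5, -3.3]
grip_width: 33.3
```

```bash
python3 - <<'E'
from h import *
go(569.1,55.4,394,71.5+178.6)
E
```

```text
before twist total [-246.6   24.1   -2.1] /6: [-0.0411   0.00401 -0.00035]
after twist total [-247.   -19.7   -2.1] /6: [-0.04117 -0.00328 -0.00035]
twist -10.13 rows 2 each -5.064 t 10.55 now [ 466.5 -170.2  391.9] -120.03 j6 -177.9
```

Emit:
play_rows(
  commands=[
    {"offset": [-0.041,0.004,0],"twist": 0},
    {"offset": [-0.041,0.004,0],"twist": 0},
    {"offset": [-0.041,0.004,0],"twist": 0},
    {"offset": [0,0,0],"twist": 0},
  ],
)

```text
time: 10.95
tool_pos: [519.2, -52.6, 388.8]
tcp_rot: [3.14, -0.022, -2.089]
contact_force: [-0.4, -0.3, -3.4]
grip_width: 33.0
```

```bash
python3 - <<'E'
from h import *
go(569.1,55.4,394,71.5+178.6); print(status.get_obs()["tcp_rot"])
E
```

```text
before twist total [-118.5   10.1   -5.2] /3: [-0.03951  0.00338 -0.00174]
after twist total [-118.5  -10.2   -5.2] /3: [-0.0395  -0.0034  -0.00174]
twist -9.81 rows 2 each -4.905 t 10.95 now [519.2 -52.6 388.8] -119.71 j6 -163.8
[ 3.14034822 -0.02200712 -2.08932879]
```

```bash
cat >> h.py <<'E'
def gp(x=None,y=None,z=None,yaw=None,n=None,L=159):
    "tool-frame delta to bring GRASP point to x,y,z (world); yaw twist done about tool z (grasp point fixed up to tilt)"
    o=status.get_obs(); Rm=R.from_euler("xyz",o["tcp_rot"]).as_matrix(); g=o["tool_pos"]+Rm[:,2]*L
    cy=np.degrees(o["tcp_rot"][2]); tw=0 if yaw is None else -((yaw-cy+180)%360-180)
    t=np.array([g[i] if v is None else v for i,v in enumerate((x,y,z))]); d=t-g
    print("t",round(o["time"],2),"grasp",g.round(1),"yaw",round(cy,2),"tilt deg",np.degrees(Rm[:2,2]).round(2),"j6",round(np.degrees(o["joint_positions"][5]),1),"w",round(o["grip_width"],1))
    for lab,M in (("before",Rm),("after",Rm@R.from_euler("z",tw,degrees=True).as_matrix())):
        v=M.T@d; k=n or max(1,int(np.ceil(np.linalg.norm(v)/48))); print(lab,"total",v.round(1),f"/{k}:",(v/k/1000).round(4))
    if tw: k=int(np.ceil(abs(tw)/8.55)); print("twist",round(tw,2),"rows",k,"each",round(tw/k,3))
E
python3 - <<'E'
from h import *
gp(569.1,55.4,235,71.5+178.6)
E
```

```text
t 10.95 grasp [517.3 -55.5 229.8] yaw -119.71 tilt deg [-0.69 -1.06] j6 -163.8 w 33.0
before total [-121.9   10.    -7.9] /3: [-0.0406  0.0033 -0.0026]
after total [-121.8  -11.    -7.9] /3: [-0.0406 -0.0037 -0.0026]
twist -9.81 rows 2 each -4.905
```

Emit:
play_rows(
  commands=[
    {"offset": [-0.041,0.0033,0],"twist": 0},
    {"offset": [-0.041,0.0033,0],"twist": 0},
    {"offset": [-0.041,0.0033,0],"twist": -4.9},
    {"offset": [0,0,0],"twist": -4.9},
    {"offset": [0,0,0],"twist": 0},
  ],
)

```text
time: 11.45
tool_pos: [571.1, 55.6, 385.8]
tcp_rot: [3.136, -0.024, -1.92]
contact_force: [-0.0, -0.4, -3.3]
grip_width: 33.4
```

```bash
python3 - <<'E'
from h import *
gp(569.6,56.6,105.5,250.1)
im,C=snap("wrist","w5"); snap("scene","s5")
E
```

```text
t 11.45 grasp [569.   52.3 226.8] yaw -110.02 tilt deg [-0.76 -1.21] j6 -161.4 w 33.4
before total [ -7.2   0.2 121.2] /3: [-0.0024  0.0001  0.0404]
after total [ -7.2   0.2 121.2] /3: [-0.0024  0.0001  0.0404]
twist -0.12 rows 1 each -0.123
```

View pics/w5.png

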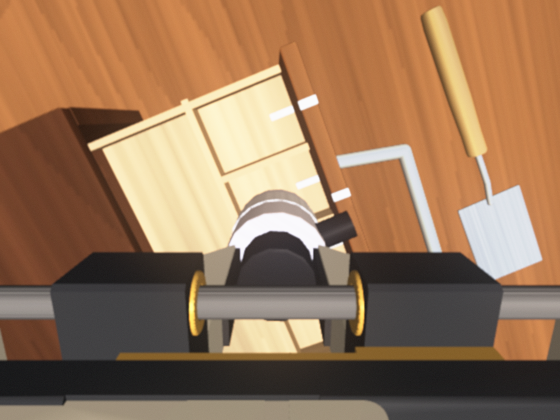

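Emit:
play_rows(
  commands=[
    {"offset": [-0.003,0,0.035],"twist": 0},
    {"offset": [-0.002,0,0.035],"twist": 0},
    {"offset": [-0.002,0,0.03],"twist": 0},
    {"offset": [0,0,0.01],"twist": 0},
    {"offset": [0,0,0],"twist": 0},
  ],
)

```text
time: 12.05
tool_pos: [572.0, 58.3, 276.0]
tcp_rot: [3.136, -0.024, -1.925]
contact_force: [0.9, 0.3, -2.5]
grip_width: 33.5
```

```bash
python3 - <<'E'
from h import *
gp(569.6,56.6,106.5,250.1)
im,C=snap("wrist","w6");im,C=snap("scene","s6"); crop(im,200,180,350,280,5,"s6c")
E
```

```text
t 12.05 grasp [569.8  55.  117.1] yaw -110.31 tilt deg [-0.8 -1.2] j6 -160.5 w 33.5
before total [-1.7  0.7 10.5] /1: [-0.0017  0.0007  0.0105]
after total [-1.7  0.7 10.5] /1: [-0.0017  0.0007  0.0105]
twist -0.41 rows 1 each -0.406
```

View pics/w6.png

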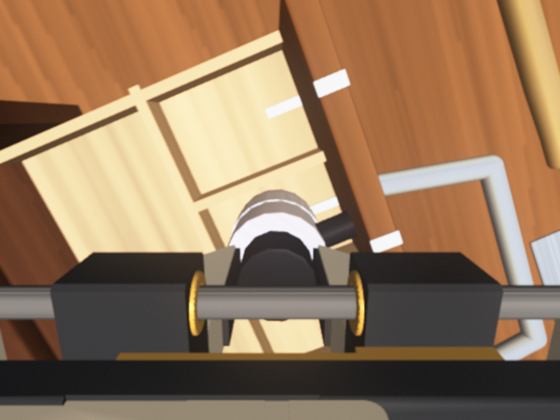

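View pics/s6c.png

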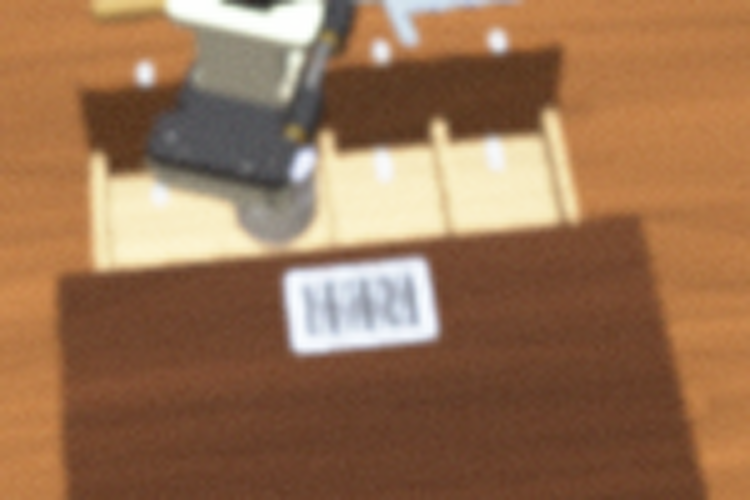

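Looks centred. Final descent and partial release.

Emit:
play_rows(
  commands=[
    {"offset": [-0.0015,0,0.006],"twist": -0.4},
    {"offset": [0,0,0.003],"twist": 0},
    {"offset": [0,0,0],"twist": 0},
  ],
)

```text
time: 12.45
tool_pos: [572.8, 60.5, 268.2]
tcp_rot: [3.139, -0.023, -1.916]
contact_force: [-1.1, 0.1, -2.3]
grip_width: 33.3
```

```bash
python3 - <<'E'
from h import *
gp(569.6,56.6,106.3,250.1); print(status.get_obs()["contact_force"])
E
```

```text
t 12.45 grasp [571.1  57.2 109.3] yaw -109.78 tilt deg [-0.61 -1.2 ] j6 -160.8 w 33.3
before total [1.  1.2 3. ] /1: [0.001  0.0012 0.003 ]
after total [1.  1.2 3. ] /1: [0.001  0.0012 0.003 ]
twist 0.12 rows 1 each 0.125
[-1.08198092  0.13590561 -2.30396734]
```

Emit:
play_rows(
  commands=[
    {"offset": [0,0,0.0015],"twist": 0},
    {"offset": [0,0,0.001],"twist": 0},
    {"offset": [0,0,0],"twist": 0},
  ],
)

```text
time: 12.75
tool_pos: [573.0, 60.7, 266.9]
tcp_rot: [3.14, -0.022, -1.916]
contact_force: [-2.9, 1.6, 4.4]
grip_width: 33.8
```

```bash
python3 - <<'E'
from h import *
gp(569.6,56.6,106.3,250.1); print(status.get_obs()["contact_force"])
E
```

```text
t 12.75 grasp [571.5  57.5 107.9] yaw -109.78 tilt deg [-0.52 -1.17] j6 -160.8 w 33.8
before total [1.4 1.5 1.6] /1: [0.0014 0.0015 0.0016]
after total [1.4 1.5 1.6] /1: [0.0014 0.0015 0.0016]
twist 0.12 rows 1 each 0.123
[-2.85445888  1.61843962  4.40686821]
```

Emit:
play_rows(
  commands=[
    {"offset": [0,0,0],"twist": 0},
    {"offset": [0,0,0],"twist": 0},
    {"offset": [0,0,0],"twist": 0},
  ],
  jaw=136,
)

```text
time: 13.05
tool_pos: [572.9, 60.3, 265.7]
tcp_rot: [3.139, -0.023, -1.916]
contact_force: [-0.4, 0.8, 0.5]
grip_width: 42.5
```

Emit:
play_rows(
  commands=[
    {"offset": [0,0,-0.01],"twist": 0},
    {"offset": [0,0,-0.02],"twist": 0},
    {"offset": [0,0,-0.04],"twist": 0},
    {"offset": [0,0,-0.045],"twist": 0},
    {"offset": [0.0,0,-0.045],"twist": 0},
  ],
)

```text
time: 13.55
tool_pos: [574.2, 63.7, 427.9]
tcp_rot: [3.139, -0.023, -1.916]
contact_force: [1.7, 0.2, -0.3]
grip_width: 43.1
```

```bash
python3 - <<'E'
from h import *
gp(562.5,-206.5,260,71.4)
im,C=snap("wrist","w7");im,C=snap("top","t7");crop(im,370,190,470,280,6,"t7c")
E
```

```text
t 13.55 grasp [572.5  60.4 268.9] yaw -109.79 tilt deg [-0.6 -1.2] j6 -161.0 w 43.1
before total [254.3 -81.   14.6] /6: [ 0.0424 -0.0135  0.0024]
after total [-255.9   75.7   14.6] /6: [-0.0427  0.0126  0.0024]
twist 178.81 rows 21 each 8.515
```

View pics/w7.png

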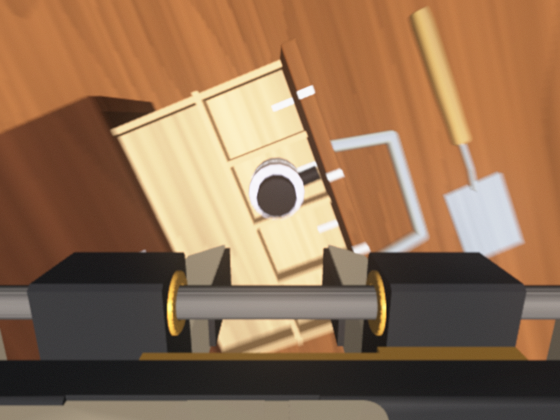

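View pics/t7.png

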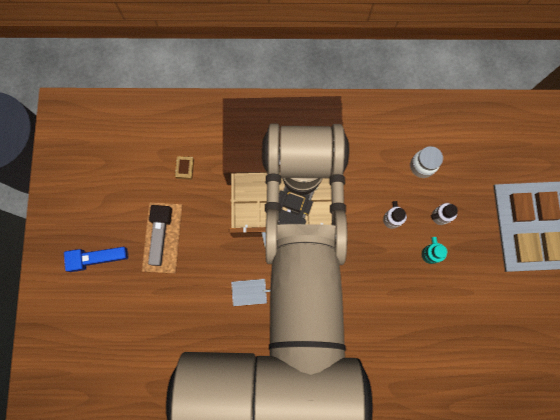

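```bash
python3 - <<'E'
from h import *
im=cv2.imread("pics/w7.png")[:,:,::-1]; C=cam("wrist"); crop(im,180,30,380,270,2.5,"w7c")
E
```

```text
(no output)
```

View pics/w7c.png

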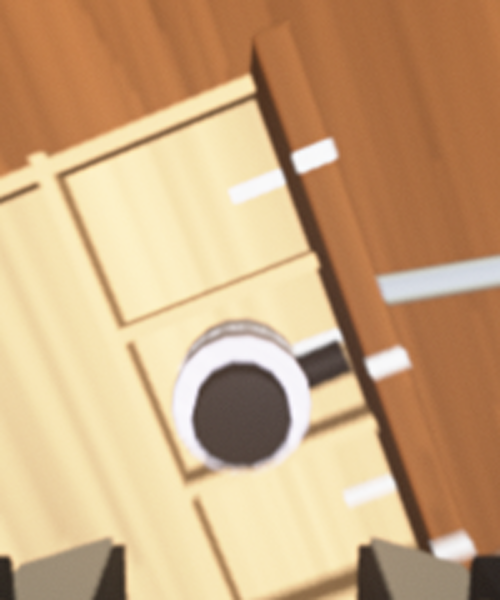

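```bash
python3 - <<'E'
from h import *
C=cam("wrist"); f=lambda p:(np.array(p)+.5)/2.5-.5+[180,30]
can(C,f([241,413]),f([242,402]),f([345,358]),22)
print("board marks 3,2,1",px2w(C,f([(315,156),(388,361),(454,546)]),107).round(1).tolist())
print("floor lines 3,1",px2w(C,f([(232,196),(283,178),(347,499),(395,483)]),22).round(1).tolist())
print("dividers top 23 front/back, ",px2w(C,f([(312,253),(120,320)]),47).round(1).tolist())
print("rear corners floor bay3 ",px2w(C,f([(63,175),(122,325),(130,343),(187,480)]),22).round(1).tolist())
E
```

```text
cap [575.2  56.5] rim [575.6  57.9] tip [534.4  57.3] r 41.0 dir 179.9 mean [575.4  57.2]
board marks 3,2,1 [[524.8, -14.0, 107.0], [522.7, 56.8, 107.0], [520.5, 127.8, 107.0]]
floor lines 3,1 [[555.1, -13.4, 22.0], [532.9, -13.0, 22.0], [551.1, 126.9, 22.0], [528.6, 127.0, 22.0]]
dividers top 23 front/back,  [[532.6, 18.0, 47.0], [613.2, 17.0, 47.0]]
rear corners floor bay3  [[617.7, -44.7, 22.0], [617.4, 20.7, 22.0], [617.0, 29.1, 22.0], [615.5, 94.7, 22.0]]
```

Emit:
play_rows(
  commands=[
    {"offset": [0,0,0],"twist": 8.5},
    {"offset": [0,0,0],"twist": 8.5},
    {"offset": [0,0,0],"twist": 8.5},
    {"offset": [0,0,0],"twist": 8.5},
    {"offset": [0,0,0],"twist": 8.5},
  ],
  jaw=60,
)

```text
time: 14.15
tool_pos: [574.4, 63.7, 425.5]
tcp_rot: [-3.128, -0.019, -2.664]
contact_force: [0.1, -0.5, -0.2]
grip_width: 69.8
```

Emit:
play_rows(
  commands=[
    {"offset": [0,0,0],"twist": 8.5},
    {"offset": [0,0,0],"twist": 8.5},
    {"offset": [0,0,0],"twist": 8.5},
    {"offset": [0,0,0],"twist": 8.5},
    {"offset": [0,0,0],"twist": 8.5},
  ],
)

```text
time: 14.65
tool_pos: [574.4, 63.7, 425.5]
tcp_rot: [-3.118, -0.005, 2.877]
contact_force: [0.2, -0.2, 0.0]
grip_width: 70.2
```

Emit:
play_rows(
  commands=[
    {"offset": [0,0,0],"twist": 8.5},
    {"offset": [0,0,0],"twist": 8.5},
    {"offset": [0,0,0],"twist": 8.5},
    {"offset": [0,0,0],"twist": 8.5},
    {"offset": [0,0,0],"twist": 8.5},
  ],
)

```text
time: 15.15
tool_pos: [574.4, 63.7, 425.5]
tcp_rot: [-3.121, 0.012, 2.136]
contact_force: [-0.4, 0.4, 0.5]
grip_width: 70.2
```

Emit:
play_rows(
  commands=[
    {"offset": [0,0,0],"twist": 8.5},
    {"offset": [0,0,0],"twist": 8.5},
    {"offset": [0,0,0],"twist": 8.5},
    {"offset": [0,0,0],"twist": 8.5},
    {"offset": [0,0,0],"twist": 8.5},
  ],
)

```text
time: 15.65
tool_pos: [574.4, 63.7, 425.5]
tcp_rot: [-3.134, 0.023, 1.394]
contact_force: [0.0, 0.1, 0.3]
grip_width: 70.0
```

Emit:
play_rows(
  commands=[
    {"offset": [0,0,0],"twist": 8.5},
    {"offset": [0,0,0],"twist": 0},
  ],
)

```text
time: 15.85
tool_pos: [574.4, 63.7, 425.5]
tcp_rot: [-3.138, 0.023, 1.25]
contact_force: [0.4, -0.2, -0.8]
grip_width: 69.9
```

```bash
python3 - <<'E'
from h import *
gp(562.5,-206.5,260,71.4)
E
```

```text
t 15.85 grasp [572.7  60.4 266.6] yaw 71.64 tilt deg [-0.63 -1.2 ] j6 17.6 w 69.9
before total [-256.3   74.5   12.2] /6: [-0.0427  0.0124  0.002 ]
after total [-256.    75.5   12.2] /6: [-0.0427  0.0126  0.002 ]
twist 0.24 rows 1 each 0.24
```

Emit:
play_rows(
  commands=[
    {"offset": [-0.0427,0.0124,0],"twist": 0},
    {"offset": [-0.0427,0.0124,0],"twist": 0},
    {"offset": [-0.0427,0.0124,0],"twist": 0},
    {"offset": [-0.0427,0.0124,0],"twist": 0},
    {"offset": [-0.025,0.0073,0],"twist": 0},
  ],
)

```text
time: 16.35
tool_pos: [566.7, -143.0, 429.9]
tcp_rot: [-3.138, 0.024, 1.254]
contact_force: [1.2, 0.1, 0.4]
grip_width: 70.6
```

Emit:
play_rows(
  commands=[
    {"offset": [0,0,0],"twist": 0},
    {"offset": [0,0,0],"twist": 0},
  ],
)

```text
time: 16.55
tool_pos: [567.0, -140.3, 429.7]
tcp_rot: [-3.137, 0.023, 1.253]
contact_force: [0.7, 0.5, 0.1]
grip_width: 70.2
```

```bash
python3 - <<'E'
from h import *
gp(562.5,-206.5,85,71.4)
im,C=snap("wrist","w8");crop(im,180,100,420,270,3,"w8c")
E
```

```text
t 16.55 grasp [ 565.3 -143.5  270.8] yaw 71.8 tilt deg [-0.63 -1.16] j6 -2.7 w 70.2
before total [-56.5  17.8 187. ] /5: [-0.0113  0.0036  0.0374]
after total [-56.3  18.2 187. ] /5: [-0.0113  0.0036  0.0374]
twist 0.4 rows 1 each 0.403
```

View pics/w8c.png

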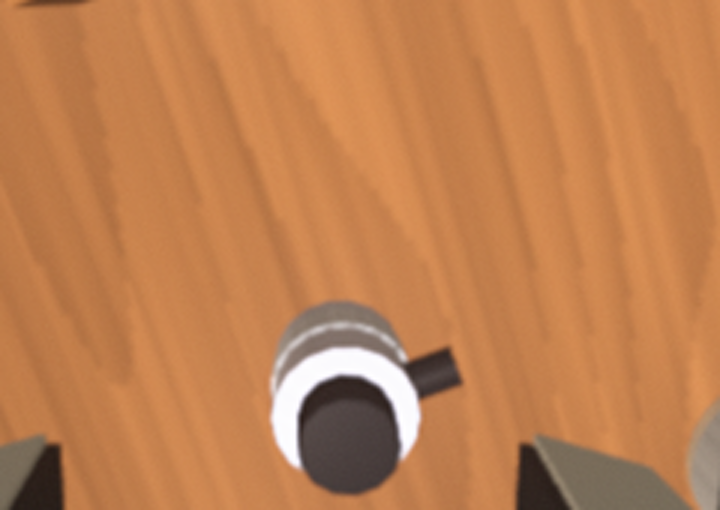

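```bash
python3 - <<'E'
from h import *
C=cam("wrist"); f=lambda p:(np.array(p)+.5)/3-.5+[180,100]
can(C,f([348,442]),f([346,418]),f([457,367]))
gp(562.5,-206.5,85,71.4)
E
```

```text
cap [ 562.9 -204.7] rim [ 562.8 -206.9] tip [ 603.7 -205.5] r 40.8 dir 0.4 mean [ 562.9 -205.8]
t 16.6 grasp [ 565.4 -142.7  270.8] yaw 71.85 tilt deg [-0.63 -1.16] j6 -2.6 w 69.9
before total [-57.3  17.9 187.1] /5: [-0.0115  0.0036  0.0374]
after total [-57.1  18.4 187.1] /5: [-0.0114  0.0037  0.0374]
twist 0.45 rows 1 each 0.446
```

Emit:
play_rows(
  commands=[
    {"offset": [-0.0285,0.009,0.02],"twist": 0.45},
    {"offset": [-0.0285,0.009,0.03],"twist": 0},
    {"offset": [0,0,0.04],"twist": 0},
    {"offset": [0,0,0.03],"twist": 0},
    {"offset": [0,0,0],"twist": 0},
  ],
)

```text
time: 17.1
tool_pos: [564.0, -200.5, 306.9]
tcp_rot: [-3.129, 0.022, 1.247]
contact_force: [-0.2, 1.2, 0.4]
grip_width: 70.1
```

Emit:
play_rows(
  commands=[
    {"offset": [0,0,0],"twist": 0},
    {"offset": [0,0,0],"twist": 0},
  ],
)

```text
time: 17.3
tool_pos: [565.7, -201.6, 313.5]
tcp_rot: [3.141, 0.024, 1.246]
contact_force: [-0.3, -0.4, -0.5]
grip_width: 70.3
```

```bash
python3 - <<'E'
from h import *
gp(562.7,-206.3,85)
E
```

```text
t 17.3 grasp [ 564.5 -205.2  154.5] yaw 71.36 tilt deg [-0.41 -1.29] j6 -7.4 w 70.3
before total [ 0.  -1.4 69.6] /2: [ 0.     -0.0007  0.0348]
after total [ 0.  -1.4 69.6] /2: [ 0.     -0.0007  0.0348]
```

Emit:
play_rows(
  commands=[
    {"offset": [0,-0.001,0.03],"twist": 0},
    {"offset": [0,0,0.03],"twist": 0},
    {"offset": [0,0,0.0095],"twist": 0},
    {"offset": [0,0,0],"twist": 0},
    {"offset": [0,0,0],"twist": 0},
  ],
)

```text
time: 17.8
tool_pos: [563.9, -203.5, 243.6]
tcp_rot: [-3.141, 0.024, 1.244]
contact_force: [-0.1, 0.0, 0.1]
grip_width: 69.8
```

```bash
python3 - <<'E'
from h import *
gp(562.7,-206.3,85)
E
```

```text
t 17.8 grasp [ 562.6 -207.    84.7] yaw 71.29 tilt deg [-0.45 -1.27] j6 -7.3 w 69.8
before total [ 0.7 -0.2 -0.3] /1: [ 0.0007 -0.0002 -0.0003]
after total [ 0.7 -0.2 -0.3] /1: [ 0.0007 -0.0002 -0.0003]
```

Emit:
play_rows(
  commands=[
    {"offset": [0,0,0],"twist": 0},
    {"offset": [0,0,0],"twist": 0},
    {"offset": [0,0,0],"twist": 0},
    {"offset": [0,0,0],"twist": 0},
    {"offset": [0,0,0],"twist": 0},
  ],
  jaw=255,
)

```text
time: 18.3
tool_pos: [563.3, -203.4, 241.9]
tcp_rot: [-3.139, 0.023, 1.244]
contact_force: [1.0, -0.5, 0.9]
grip_width: 34.9
```

```bash
python3 - <<'E'
from h import *
gp(562.7,-206.3,85)
E
```

```text
t 18.3 grasp [ 561.7 -206.8   83. ] yaw 71.27 tilt deg [-0.58 -1.21] j6 -7.3 w 34.9
before total [ 0.7  0.8 -2. ] /1: [ 0.0007  0.0008 -0.002 ]
after total [ 0.7  0.8 -2. ] /1: [ 0.0007  0.0008 -0.002 ]
```

Emit:
play_rows(
  commands=[
    {"offset": [0,0,-0.02],"twist": 0},
    {"offset": [0,0,-0.04],"twist": 0},
    {"offset": [0,0,-0.045],"twist": 0},
    {"offset": [0,0,-0.045],"twist": 0},
    {"offset": [0,0,0],"twist": 0},
  ],
)

```text
time: 18.8
tool_pos: [565.6, -200.4, 398.6]
tcp_rot: [3.133, 0.025, 1.244]
contact_force: [-0.2, -0.9, -2.2]
grip_width: 33.0
```

Emit:
play_rows(
  commands=[
    {"offset": [0,0,0],"twist": -8.5},
    {"offset": [0,0,0],"twist": -8.5},
    {"offset": [0,0,0],"twist": -8.5},
    {"offset": [0,0,0],"twist": -8.5},
    {"offset": [0,0,0],"twist": -8.5},
  ],
)

```text
time: 19.3
tool_pos: [564.6, -200.2, 390.1]
tcp_rot: [-3.122, 0.013, 1.992]
contact_force: [-0.2, 1.0, -0.7]
grip_width: 33.1
```

Emit:
play_rows(
  commands=[
    {"offset": [0,0,0],"twist": -8.5},
    {"offset": [0,0,0],"twist": -8.5},
    {"offset": [0,0,0],"twist": -8.5},
    {"offset": [0,0,0],"twist": -8.5},
    {"offset": [0,0,0],"twist": -8.5},
  ],
)

```text
time: 19.8
tool_pos: [564.6, -200.2, 390.1]
tcp_rot: [-3.118, -0.004, 2.733]
contact_force: [0.2, -0.5, -1.7]
grip_width: 33.2
```

Emit:
play_rows(
  commands=[
    {"offset": [0,0,0],"twist": -8.5},
    {"offset": [0,0,0],"twist": -8.5},
    {"offset": [0,0,0],"twist": -8.5},
    {"offset": [0,0,0],"twist": -8.5},
    {"offset": [0,0,0],"twist": -8.5},
  ],
)

```text
time: 20.3
tool_pos: [564.6, -200.2, 390.1]
tcp_rot: [-3.127, -0.019, -2.808]
contact_force: [0.3, 0.0, -2.4]
grip_width: 33.7
```

```bash
python3 - <<'E'
from h import *
gp(567.1,123.4,235,251.9)
E
```

```text
t 20.3 grasp [ 562.5 -203.3  231.1] yaw -160.89 tilt deg [-0.75 -1.12] j6 -135.3 w 33.7
before total [-111.2  307.1  -10.3] /7: [-0.0159  0.0439 -0.0015]
after total [-311.8   97.1  -10.3] /7: [-0.0445  0.0139 -0.0015]
twist -52.79 rows 7 each -7.542
```

Emit:
play_rows(
  commands=[
    {"offset": [-0.0159,0.0439,-0.0015],"twist": 0},
    {"offset": [-0.0159,0.0439,-0.0015],"twist": 0},
    {"offset": [-0.0159,0.0439,-0.0015],"twist": 0},
    {"offset": [-0.0159,0.0439,-0.0015],"twist": 0},
    {"offset": [-0.0159,0.0439,-0.0015],"twist": 0},
  ],
)

```text
time: 20.8
tool_pos: [569.0, 35.0, 392.9]
tcp_rot: [-3.126, -0.019, -2.814]
contact_force: [0.1, 0.3, -1.9]
grip_width: 33.8
```

Emit:
play_rows(
  commands=[
    {"offset": [-0.0159,0.0439,-0.0015],"twist": 0},
    {"offset": [-0.0159,0.0439,-0.0015],"twist": 0},
    {"offset": [0,0,0],"twist": -7.5},
    {"offset": [0,0,0],"twist": -7.5},
    {"offset": [0,0,0],"twist": -7.5},
  ],
)

```text
time: 21.3
tool_pos: [571.1, 127.4, 393.7]
tcp_rot: [-3.135, -0.024, -2.415]
contact_force: [0.0, 0.7, -2.6]
grip_width: 33.5
```

Emit:
play_rows(
  commands=[
    {"offset": [0,0,0],"twist": -7.5},
    {"offset": [0,0,0],"twist": -7.5},
    {"offset": [0,0,0],"twist": -7.5},
    {"offset": [0,0,0],"twist": -7.5},
    {"offset": [0,0,0],"twist": 0},
  ],
)

```text
time: 21.8
tool_pos: [571.2, 126.6, 393.9]
tcp_rot: [3.136, -0.024, -1.897]
contact_force: [-0.6, 0.3, -2.5]
grip_width: 33.4
```

```bash
python3 - <<'E'
from h import *
gp(567.5,123.7,105.5,251.9)
im,C=snap("wrist","w9")
E
```

```text
t 21.8 grasp [569.1 123.3 235. ] yaw -108.67 tilt deg [-0.75 -1.21] j6 -155.8 w 33.4
before total [ -3.    0.9 129.4] /3: [-0.001   0.0003  0.0431]
after total [ -3.    0.9 129.4] /3: [-0.001   0.0003  0.0431]
twist -0.57 rows 1 each -0.566
```

View pics/w9.png

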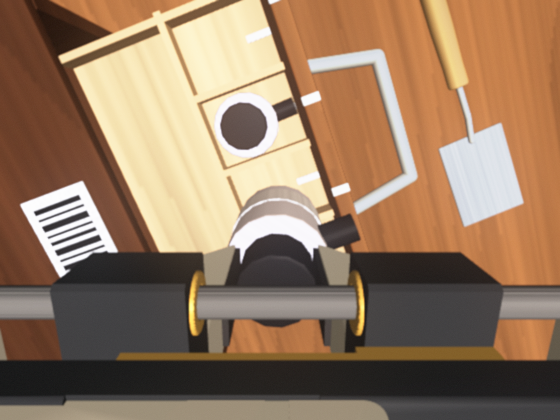

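```bash
python3 - <<'E'
from h import *
im=cv2.imread("pics/w9.png")[:,:,::-1]; C=cam("wrist"); crop(im,150,0,370,240,2.6,"w9c")
E
```

```text
(no output)
```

View pics/w9c.png

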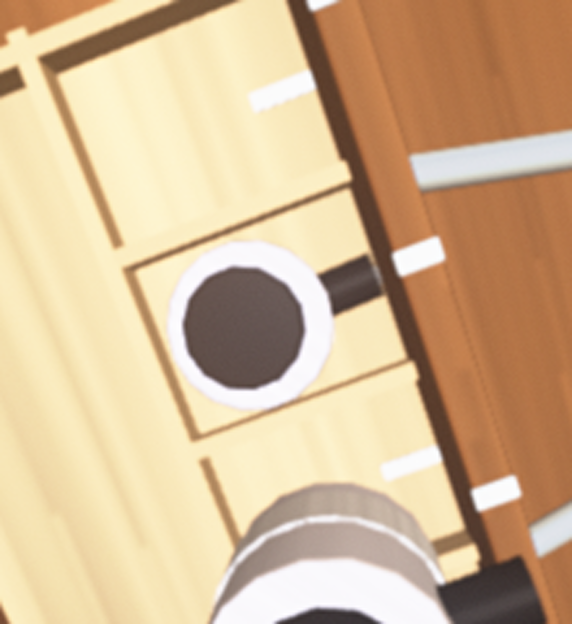

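```bash
python3 - <<'E'
from h import *
C=cam("wrist"); f=lambda p:(np.array(p)+.5)/2.6-.5+[150,0]
can(C,f([244,327]),f([250,325]),f([381,274]),22)
print("board marks 2,1",px2w(C,f([(418,256),(496,493)]),107).round(1).tolist())
print("floor lines 3,1",px2w(C,f([(250,101),(313,81),(383,471),(440,454)]),22).round(1).tolist())
print("label",px2w(C,[(22,205),(83,183)],135).round(1).tolist())
print("board top edges",px2w(C,f([(398,140),(442,270)]),107).round(1))
E
```

```text
cap [569.3  56.6] rim [569.6  56.5] tip [527.4  55.1] r 42.1 dir -178.0 mean [569.5  56.6]
board marks 2,1 [[518.7, 54.2, 107.0], [517.2, 123.5, 107.0]]
floor lines 3,1 [[548.9, -14.1, 22.0], [526.4, -13.1, 22.0], [545.6, 122.4, 22.0], [523.4, 123.2, 22.0]]
label [[725.9, 57.7, 135.0], [680.6, 57.3, 135.0]]
board top edges [[514.9  24.7 107. ]
 [513.7  59.8 107. ]]
```

Emit:
play_rows(
  commands=[
    {"offset": [-0.001,0,0.04],"twist": -0.55},
    {"offset": [-0.001,0,0.04],"twist": 0},
    {"offset": [-0.001,0,0.03],"twist": 0},
    {"offset": [0,0,0.012],"twist": 0},
    {"offset": [0,0,0],"twist": 0},
  ],
)

```text
time: 22.35
tool_pos: [570.6, 126.9, 271.5]
tcp_rot: [3.134, -0.025, -1.89]
contact_force: [0.7, -0.6, -1.9]
grip_width: 33.6
```

Emit:
play_rows(
  commands=[
    {"offset": [0,0,0],"twist": 0},
    {"offset": [0,0,0],"twist": 0},
  ],
)

```text
time: 22.55
tool_pos: [571.6, 127.1, 275.1]
tcp_rot: [3.141, -0.022, -1.889]
contact_force: [-1.0, 0.8, -1.8]
grip_width: 33.5
```

```bash
python3 - <<'E'
from h import *
gp(568,123.7,105.5,251.9)
E
```

```text
t 22.55 grasp [570.5 123.8 116.2] yaw -108.22 tilt deg [-0.41 -1.18] j6 -155.8 w 33.5
before total [ 0.6  2.3 10.7] /1: [0.0006 0.0023 0.0107]
after total [ 0.6  2.3 10.7] /1: [0.0006 0.0023 0.0107]
twist -0.12 rows 1 each -0.117
```

Emit:
play_rows(
  commands=[
    {"offset": [0,0.0015,0.006],"twist": 0},
    {"offset": [0,0,0.0025],"twist": 0},
    {"offset": [0,0,0],"twist": 0},
  ],
)

```text
time: 22.85
tool_pos: [569.4, 127.3, 264.7]
tcp_rot: [3.138, -0.023, -1.888]
contact_force: [0.1, 0.1, -2.9]
grip_width: 33.3
```

Emit:
play_rows(
  commands=[
    {"offset": [0,0,0.0015],"twist": 0},
    {"offset": [0,0,0],"twist": 0},
  ],
)

```text
time: 23.05
tool_pos: [569.5, 127.2, 264.5]
tcp_rot: [3.139, -0.023, -1.888]
contact_force: [-3.2, -0.7, 7.1]
grip_width: 33.4
```

```bash
python3 - <<'E'
from h import *
gp(568,123.7,105.5,251.9)
E
```

```text
t 23.05 grasp [567.9 123.9 105.5] yaw -108.18 tilt deg [-0.57 -1.21] j6 -155.8 w 33.4
before total [ 0.1 -0.2 -0. ] /1: [ 0.0001 -0.0002 -0.    ]
after total [ 0.1 -0.2 -0. ] /1: [ 0.0001 -0.0002 -0.    ]
twist -0.08 rows 1 each -0.078
```

Contact made; release and rise.

Emit:
play_rows(
  commands=[
    {"offset": [0,0,0],"twist": 0},
    {"offset": [0,0,0],"twist": 0},
    {"offset": [0,0,0],"twist": 0},
  ],
  jaw=136,
)

```text
time: 23.35
tool_pos: [569.6, 127.3, 263.3]
tcp_rot: [3.138, -0.023, -1.888]
contact_force: [-0.2, -0.2, 0.3]
grip_width: 42.6
```

Emit:
play_rows(
  commands=[
    {"offset": [0,0,-0.01],"twist": 0},
    {"offset": [0,0,-0.02],"twist": 0},
    {"offset": [0,0,-0.04],"twist": 0},
    {"offset": [0,0,-0.045],"twist": 0},
    {"offset": [0.0,0,-0.04],"twist": 0},
  ],
)

```text
time: 23.85
tool_pos: [570.9, 130.6, 421.1]
tcp_rot: [3.139, -0.023, -1.888]
contact_force: [0.2, -0.4, -0.6]
grip_width: 42.7
```

Emit:
play_rows(
  commands=[
    {"offset": [0,0,0],"twist": 8.5},
    {"offset": [0,0,0],"twist": 8.5},
    {"offset": [0,0,0],"twist": 8.5},
    {"offset": [0,0,0],"twist": 8.5},
    {"offset": [0,0,0],"twist": 8.5},
  ],
  jaw=60,
)

```text
time: 24.35
tool_pos: [571.0, 130.5, 419.0]
tcp_rot: [-3.128, -0.019, -2.636]
contact_force: [0.4, -0.5, -0.6]
grip_width: 69.7
```

Emit:
play_rows(
  commands=[
    {"offset": [0,0,0],"twist": 8.5},
    {"offset": [0,0,0],"twist": 8.5},
    {"offset": [0,0,0],"twist": 8.5},
    {"offset": [0,0,0],"twist": 8.5},
    {"offset": [0,0,0],"twist": 8.5},
  ],
)

```text
time: 24.85
tool_pos: [571.0, 130.5, 418.9]
tcp_rot: [-3.119, -0.005, 2.905]
contact_force: [0.4, -0.1, -0.8]
grip_width: 70.1
```

Emit:
play_rows(
  commands=[
    {"offset": [0,0,0],"twist": 8.5},
    {"offset": [0,0,0],"twist": 8.5},
    {"offset": [0,0,0],"twist": 8.5},
    {"offset": [0,0,0],"twist": 8.5},
    {"offset": [0,0,0],"twist": 8.5},
  ],
)

```text
time: 25.35
tool_pos: [571.0, 130.5, 418.9]
tcp_rot: [-3.122, 0.012, 2.164]
contact_force: [0.2, -0.6, 0.4]
grip_width: 69.7
```

```bash
python3 - <<'E'
from h import *
gp(560,-270,270,91.4)
im,C=snap("top","t10");snap("wrist","w10")
E
```

```text
t 25.35 grasp [569.4 127.2 260. ] yaw 123.98 tilt deg [-0.58 -1.19] j6 -28.1 w 69.7
before total [-324.2 -229.9   -1.6] /9: [-0.036  -0.0255 -0.0002]
after total [-397.   -19.2   -1.6] /9: [-0.0441 -0.0021 -0.0002]
twist 32.58 rows 4 each 8.144
```

View pics/t10.png

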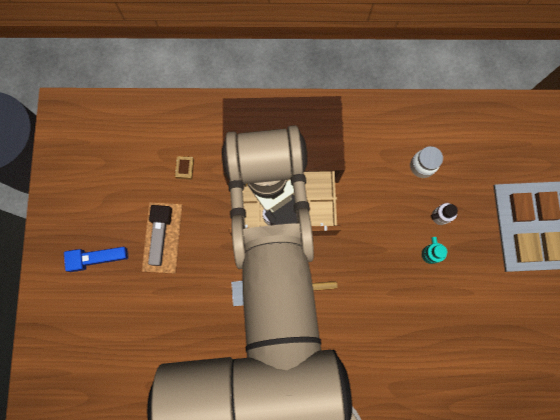

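View pics/w10.png

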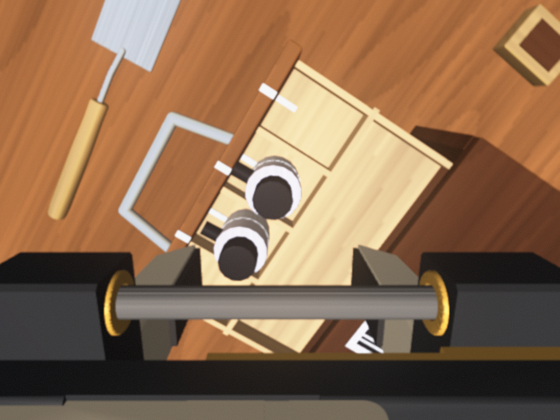

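Emit:
play_rows(
  commands=[
    {"offset": [0,0,0],"twist": 8.5},
    {"offset": [0,0,0],"twist": 8.5},
    {"offset": [0,0,0],"twist": 8.5},
    {"offset": [0,0,0],"twist": 8.5},
    {"offset": [0,0,0],"twist": 8.5},
  ],
)

```text
time: 25.95
tool_pos: [571.1, 130.5, 418.6]
tcp_rot: [-3.134, 0.022, 1.427]
contact_force: [-0.9, -0.8, 0.6]
grip_width: 70.4
```

Emit:
play_rows(
  commands=[
    {"offset": [0,0,0],"twist": 8.5},
    {"offset": [0,0,0],"twist": 8.5},
    {"offset": [0,0,0],"twist": 8.5},
    {"offset": [0,0,0],"twist": 8.5},
    {"offset": [0,0,0],"twist": 8.5},
  ],
)

```text
time: 26.45
tool_pos: [571.1, 130.5, 418.7]
tcp_rot: [3.132, 0.021, 0.685]
contact_force: [0.1, 0.2, -0.5]
grip_width: 70.6
```

Emit:
play_rows(
  commands=[
    {"offset": [0,0,0],"twist": 8.5},
    {"offset": [0,0,0],"twist": 8.5},
    {"offset": [0,0,0],"twist": 8.5},
    {"offset": [0,0,0],"twist": 0},
  ],
)

```text
time: 26.85
tool_pos: [571.1, 130.5, 418.6]
tcp_rot: [3.124, 0.015, 0.243]
contact_force: [0.5, -0.6, -0.3]
grip_width: 70.1
```

```bash
python3 - <<'E'
from h import *
gp(560,-335,265)
E
```

```text
t 26.85 grasp [569.5 127.2 259.7] yaw 13.95 tilt deg [-0.59 -1.19] j6 81.9 w 70.1
before total [-120.6  446.2    4.4] /10: [-0.0121  0.0446  0.0004]
after total [-120.6  446.2    4.4] /10: [-0.0121  0.0446  0.0004]
```

Emit:
play_rows(
  commands=[
    {"offset": [-0.012,0.0446,0],"twist": 0},
    {"offset": [-0.012,0.0446,0],"twist": 0},
    {"offset": [-0.012,0.0446,0],"twist": 0},
    {"offset": [-0.012,0.0446,0],"twist": 0},
    {"offset": [-0.012,0.0446,0],"twist": 0},
  ],
)

```text
time: 27.35
tool_pos: [565.8, -102.0, 423.6]
tcp_rot: [3.124, 0.015, 0.249]
contact_force: [0.8, -0.3, 0.8]
grip_width: 70.3
```

Emit:
play_rows(
  commands=[
    {"offset": [-0.012,0.0446,0],"twist": 0},
    {"offset": [-0.012,0.0446,0],"twist": 0},
    {"offset": [-0.012,0.0446,0],"twist": 0},
    {"offset": [-0.012,0.0446,0],"twist": 0},
    {"offset": [-0.012,0.0446,0],"twist": 0},
  ],
)

```text
time: 27.85
tool_pos: [560.8, -333.0, 428.4]
tcp_rot: [3.124, 0.015, 0.249]
contact_force: [0.9, -0.7, 0.3]
grip_width: 70.4
```

Emit:
play_rows(
  commands=[
    {"offset": [0,0,0],"twist": 0},
    {"offset": [0,0,0],"twist": 0},
  ],
)

```text
time: 28.05
tool_pos: [560.8, -332.2, 427.5]
tcp_rot: [3.125, 0.016, 0.244]
contact_force: [-0.1, 0.9, 0.5]
grip_width: 70.0
```

```bash
python3 - <<'E'
from h import *
gp(572.5,-339.5,265)
im,C=snap("wrist","w11");crop(im,180,100,380,270,3,"w11c")
E
```

```text
t 28.05 grasp [ 559.  -335.4  268.6] yaw 13.98 tilt deg [-0.64 -1.15] j6 39.0 w 70.0
before total [12.1  7.2  3.5] /1: [0.0121 0.0072 0.0035]
after total [12.1  7.2  3.5] /1: [0.0121 0.0072 0.0035]
```

View pics/w11c.png

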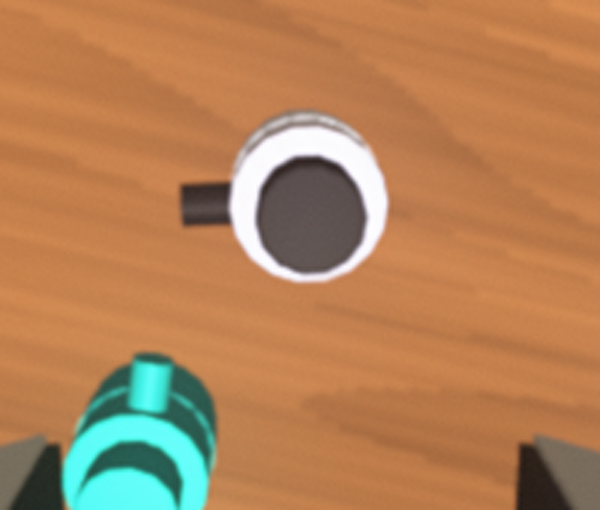

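```bash
python3 - <<'E'
from h import *
C=cam("wrist"); f=lambda p:(np.array(p)+.5)/3-.5+[180,100]
can(C,f([312,215]),f([309,203]),f([182,204]))
print("turq rim",px2w(C,f([137,480]),62))
gp(572.5,-339.5,85)
E
```

```text
cap [ 575.2 -340.4] rim [ 574.2 -340.6] tip [ 562.  -301.4] r 41.1 dir 108.0 mean [ 574.7 -340.5]
turq rim [[ 468.46853005 -307.50412932   62.        ]]
t 28.1 grasp [ 559.4 -334.1  268.8] yaw 14.02 tilt deg [-0.63 -1.15] j6 39.1 w 70.2
before total [ 14.3   5.3 183.7] /4: [0.0036 0.0013 0.0459]
after total [ 14.3   5.3 183.7] /4: [0.0036 0.0013 0.0459]
```

```bash
python3 - <<'E'
from h import *
C=cam("wrist"); f=lambda p:(np.array(p)+.5)/3-.5+[180,100]
a=px2w(C,f([(228,203.5),(182,204.5),(228,185),(182,186),(228,223),(182,225)]),50); print(a.round(1)); 
for i in (0,2,4): d=a[i+1]-a[i]; print(np.degrees(np.arctan2(d[1],d[0])))
# axis from body: predicted center direction
S=cam("top"); im=cv2.imread("pics/t10.png")[:,:,::-1]; crop(im,420,190,470,240,12,"t10c")
E
```

```text
[[ 565.8 -315.9   50. ]
 [ 561.9 -301.4   50. ]
 [ 571.7 -314.5   50. ]
 [ 567.8 -300.1   50. ]
 [ 559.5 -317.4   50. ]
 [ 555.2 -302.9   50. ]]
105.16084859333256
105.17206258583138
106.41030968748474
```

View pics/t10c.png

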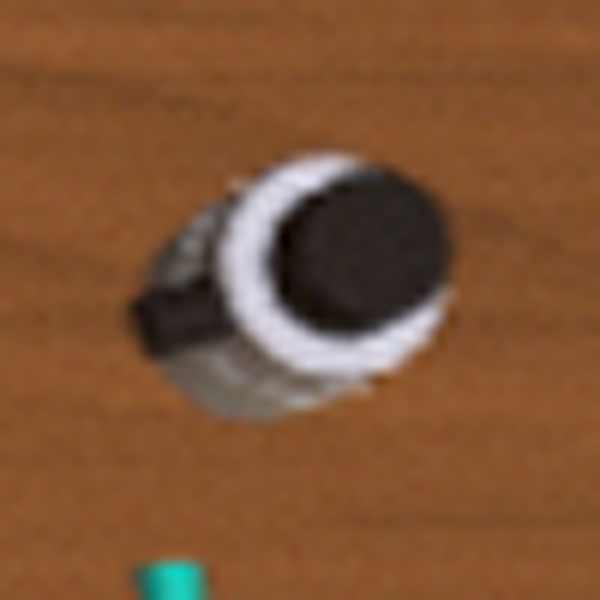

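```bash
python3 - <<'E'
from h import *
gp(574,-340.2,85)
E
```

```text
t 28.1 grasp [ 559.4 -334.1  268.8] yaw 14.02 tilt deg [-0.63 -1.15] j6 39.1 w 70.2
before total [ 15.6   6.4 183.7] /4: [0.0039 0.0016 0.0459]
after total [ 15.6   6.4 183.7] /4: [0.0039 0.0016 0.0459]
```

Emit:
play_rows(
  commands=[
    {"offset": [0.0159,0.0056,0.03],"twist": 0},
    {"offset": [0,0,0.04],"twist": 0},
    {"offset": [0,0,0.03],"twist": 0},
    {"offset": [0,0,0.015],"twist": 0},
    {"offset": [0,0,0],"twist": 0},
  ],
)

```text
time: 28.6
tool_pos: [576.8, -333.1, 310.4]
tcp_rot: [3.128, 0.019, 0.246]
contact_force: [-0.1, 0.5, 0.7]
grip_width: 70.2
```

Emit:
play_rows(
  commands=[
    {"offset": [0,0,0],"twist": 0},
    {"offset": [0,0,0],"twist": 0},
  ],
)

```text
time: 28.8
tool_pos: [577.3, -334.7, 314.9]
tcp_rot: [3.122, 0.013, 0.243]
contact_force: [0.4, 0.8, -0.6]
grip_width: 70.4
```

```bash
python3 - <<'E'
from h import *
gp(574,-340.2,84.5)
E
```

```text
t 28.8 grasp [ 576.  -338.3  155.9] yaw 13.91 tilt deg [-0.46 -1.3 ] j6 40.1 w 70.4
before total [-1.5 -0.  71.5] /2: [-0.0007 -0.      0.0357]
after total [-1.5 -0.  71.5] /2: [-0.0007 -0.      0.0357]
```

Emit:
play_rows(
  commands=[
    {"offset": [-0.0015,0,0.03],"twist": 0},
    {"offset": [0,0,0.03],"twist": 0},
    {"offset": [0,0,0.0105],"twist": 0},
    {"offset": [0,0,0],"twist": 0},
    {"offset": [0,0,0],"twist": 0},
  ],
)

```text
time: 29.3
tool_pos: [575.1, -337.3, 244.1]
tcp_rot: [3.122, 0.014, 0.241]
contact_force: [0.1, 1.4, -0.3]
grip_width: 70.1
```

Emit:
play_rows(
  commands=[
    {"offset": [0,0,0],"twist": 0},
    {"offset": [0,0,0],"twist": 0},
    {"offset": [0,0,0],"twist": 0},
    {"offset": [0,0,0],"twist": 0},
    {"offset": [0,0,0],"twist": 0},
  ],
  jaw=255,
)

```text
time: 29.8
tool_pos: [574.5, -337.1, 242.6]
tcp_rot: [3.123, 0.015, 0.241]
contact_force: [0.4, -0.6, 1.0]
grip_width: 34.7
```

```bash
python3 - <<'E'
from h import *
gp(574,-340.2,84.5)
E
```

```text
t 29.8 grasp [ 572.9 -340.5   83.7] yaw 13.81 tilt deg [-0.59 -1.22] j6 40.1 w 34.7
before total [ 1.1 -0.  -0.9] /1: [ 0.0011 -0.     -0.0009]
after total [ 1.1 -0.  -0.9] /1: [ 0.0011 -0.     -0.0009]
```

Emit:
play_rows(
  commands=[
    {"offset": [0,0,-0.02],"twist": 0},
    {"offset": [0,0,-0.04],"twist": 0},
    {"offset": [0,0,-0.045],"twist": 0},
    {"offset": [0,0,-0.045],"twist": 0},
    {"offset": [0,0,0],"twist": 0},
  ],
)

```text
time: 30.3
tool_pos: [576.7, -334.1, 399.8]
tcp_rot: [3.114, 0.007, 0.241]
contact_force: [1.0, -0.0, -2.6]
grip_width: 33.4
```

Emit:
play_rows(
  commands=[
    {"offset": [0,0,0],"twist": -8.4},
    {"offset": [0,0,0],"twist": -8.4},
    {"offset": [0,0,0],"twist": -8.4},
    {"offset": [0,0,0],"twist": -8.4},
    {"offset": [0,0,0],"twist": -8.4},
  ],
)

```text
time: 30.8
tool_pos: [575.9, -333.8, 390.3]
tcp_rot: [-3.141, 0.023, 0.98]
contact_force: [-0.5, 0.5, -3.4]
grip_width: 33.1
```

Emit:
play_rows(
  commands=[
    {"offset": [0,0,0],"twist": -8.4},
    {"offset": [0,0,0],"twist": -8.4},
    {"offset": [0,0,0],"twist": -8.4},
    {"offset": [0,0,0],"twist": -8.4},
    {"offset": [0,0,0],"twist": 0},
  ],
)

```text
time: 31.3
tool_pos: [576.0, -333.8, 390.5]
tcp_rot: [-3.129, 0.019, 1.562]
contact_force: [0.0, -0.2, -3.0]
grip_width: 33.4
```

```bash
python3 - <<'E'
from h import *
gp(570.8,-12.6,235,90.1)
E
```

```text
t 31.3 grasp [ 573.9 -336.9  231.5] yaw 89.5 tilt deg [-0.76 -1.09] j6 -35.7 w 33.4
before total [324.1  -6.   -9.6] /7: [ 0.0463 -0.0009 -0.0014]
after total [324.1  -2.6  -9.6] /7: [ 0.0463 -0.0004 -0.0014]
twist -0.6 rows 1 each -0.6
```

Emit:
play_rows(
  commands=[
    {"offset": [0.0463,-0.0009,-0.0014],"twist": 0},
    {"offset": [0.0463,-0.0009,-0.0014],"twist": 0},
    {"offset": [0.0463,-0.0009,-0.0014],"twist": 0},
    {"offset": [0.0463,-0.0009,-0.0014],"twist": 0},
    {"offset": [0.0463,-0.0009,-0.0014],"twist": 0},
  ],
)

```text
time: 31.8
tool_pos: [573.5, -100.5, 393.7]
tcp_rot: [-3.13, 0.021, 1.556]
contact_force: [0.9, 0.9, -3.3]
grip_width: 33.2
```

Emit:
play_rows(
  commands=[
    {"offset": [0.0463,-0.0009,-0.0014],"twist": -0.4},
    {"offset": [0.0455,-0.0006,-0.0014],"twist": 0},
    {"offset": [0,0,0],"twist": 0},
    {"offset": [0,0,0],"twist": 0},
    {"offset": [0,0,0],"twist": 0},
  ],
)

```text
time: 32.3
tool_pos: [573.2, -11.2, 394.9]
tcp_rot: [-3.13, 0.021, 1.565]
contact_force: [0.5, 0.9, -2.4]
grip_width: 33.4
```

```bash
python3 - <<'E'
from h import *
gp(570.8,-13.4,106,89.9)
im,C=snap("wrist","w12");
E
```

```text
t 32.3 grasp [571.4 -14.6 236. ] yaw 89.68 tilt deg [-0.66 -1.22] j6 -7.8 w 33.4
before total [  4.    0.9 129.9] /3: [0.0013 0.0003 0.0433]
after total [  4.    0.9 129.9] /3: [0.0013 0.0003 0.0433]
twist -0.22 rows 1 each -0.217
```

View pics/w12.png

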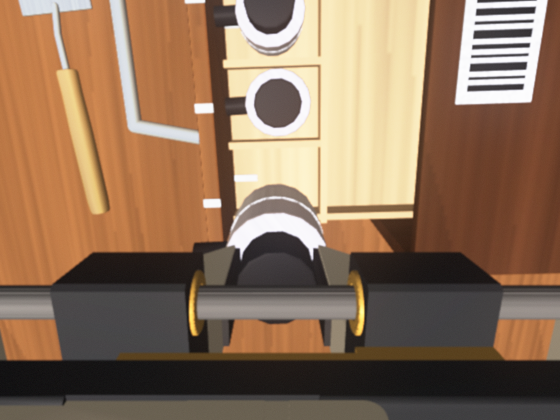

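Emit:
play_rows(
  commands=[
    {"offset": [0.002,0.0005,0.04],"twist": -0.2},
    {"offset": [0.001,0.0005,0.04],"twist": 0},
    {"offset": [0.001,0,0.03],"twist": 0},
    {"offset": [0,0,0.008],"twist": 0},
    {"offset": [0,0,0],"twist": 0},
  ],
)

```text
time: 32.85
tool_pos: [572.9, -10.0, 276.5]
tcp_rot: [-3.128, 0.021, 1.569]
contact_force: [0.8, -0.1, -2.7]
grip_width: 33.3
```

Emit:
play_rows(
  commands=[
    {"offset": [0,0,0],"twist": 0},
    {"offset": [0,0,0],"twist": 0},
  ],
)

```text
time: 33.05
tool_pos: [573.4, -9.3, 279.2]
tcp_rot: [-3.134, 0.021, 1.57]
contact_force: [-0.7, 0.7, -4.0]
grip_width: 33.5
```

```bash
python3 - <<'E'
from h import *
gp(570.8,-13.4,106,89.9)
im,C=snap("scene","s12");crop(im,200,150,350,270,5,"s12c")
E
```

```text
t 33.05 grasp [572.2 -12.7 120.3] yaw 89.98 tilt deg [-0.43 -1.22] j6 -7.5 w 33.5
before total [-0.4 -1.3 14.3] /1: [-0.0004 -0.0013  0.0143]
after total [-0.4 -1.3 14.3] /1: [-0.0004 -0.0013  0.0143]
twist 0.08 rows 1 each 0.081
```

View pics/s12c.png

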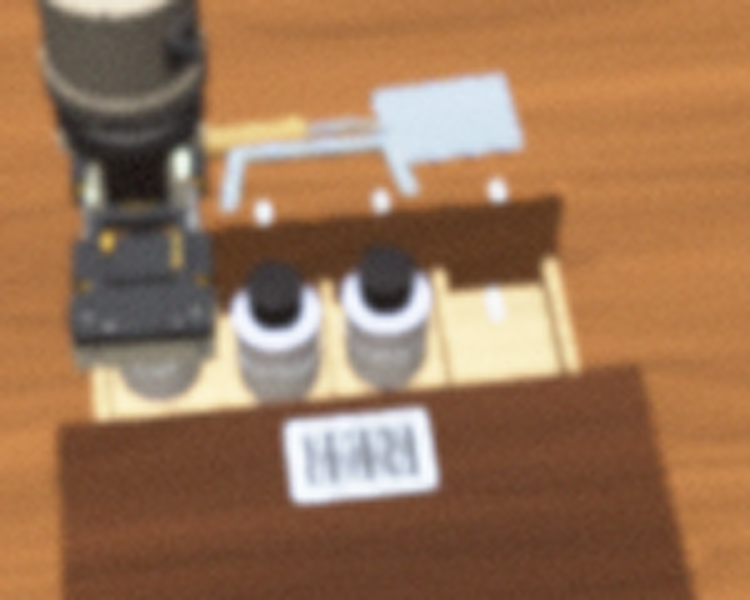

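Emit:
play_rows(
  commands=[
    {"offset": [0,-0.001,0.009],"twist": 0},
    {"offset": [0,0,0.003],"twist": 0},
    {"offset": [0,0,0],"twist": 0},
  ],
)

```text
time: 33.4
tool_pos: [571.6, -9.1, 265.1]
tcp_rot: [-3.13, 0.021, 1.571]
contact_force: [-0.6, -0.3, -3.5]
grip_width: 33.3
```

```bash
python3 - <<'E'
from h import *
gp(570.8,-13.4,106,89.9)
E
```

```text
t 33.4 grasp [569.8 -12.4 106.1] yaw 90.03 tilt deg [-0.65 -1.19] j6 -7.5 w 33.3
before total [-1.   1.   0.1] /1: [-0.001   0.001   0.0001]
after total [-1.   1.   0.1] /1: [-0.001   0.001   0.0001]
twist 0.13 rows 1 each 0.13
```

Emit:
play_rows(
  commands=[
    {"offset": [0,0,0],"twist": 0},
    {"offset": [-0.001,0.001,0.0015],"twist": 0},
    {"offset": [0,0,0],"twist": 0},
  ],
)

```text
time: 33.7
tool_pos: [572.7, -10.0, 264.8]
tcp_rot: [-3.131, 0.02, 1.571]
contact_force: [-2.5, 1.6, 4.9]
grip_width: 33.6
```

Emit:
play_rows(
  commands=[
    {"offset": [0,0,0],"twist": 0},
    {"offset": [0,0,0],"twist": 0},
    {"offset": [0,0,0],"twist": 0},
  ],
  jaw=136,
)

```text
time: 34.0
tool_pos: [573.0, -10.3, 264.0]
tcp_rot: [-3.132, 0.021, 1.571]
contact_force: [0.2, 0.1, 0.0]
grip_width: 42.9
```

Emit:
play_rows(
  commands=[
    {"offset": [0,0,-0.01],"twist": 0},
    {"offset": [0,0,-0.02],"twist": 0},
    {"offset": [0,0,-0.04],"twist": 0},
    {"offset": [0,0,-0.045],"twist": 0},
    {"offset": [0.0,0,-0.04],"twist": 0},
  ],
)

```text
time: 34.5
tool_pos: [574.2, -6.9, 421.8]
tcp_rot: [-3.133, 0.021, 1.571]
contact_force: [0.9, 0.5, -0.2]
grip_width: 42.7
```

Emit:
play_rows(
  commands=[
    {"offset": [0,0,0],"twist": 0},
    {"offset": [0,0,0],"twist": 0},
  ],
)

```text
time: 34.7
tool_pos: [574.3, -6.9, 420.3]
tcp_rot: [-3.134, 0.021, 1.571]
contact_force: [-0.0, -0.5, -0.2]
grip_width: 43.0
```

```bash
python3 - <<'E'
from h import *
gp(460.5,88.4,100,91.6)
im,C=snap("wrist","w13");crop(im,120,0,420,270,2.6,"w13c"); snap("top","t13")
E
```

```text
t 34.7 grasp [573.  -10.3 261.3] yaw 90.03 tilt deg [-0.45 -1.22] j6 -7.8 w 43.0
before total [ 102.1 -111.2  160.1] /5: [ 0.0204 -0.0222  0.032 ]
after total [ 105.1 -108.4  160.1] /5: [ 0.021  -0.0217  0.032 ]
twist -1.57 rows 1 each -1.574
```

View pics/w13c.png

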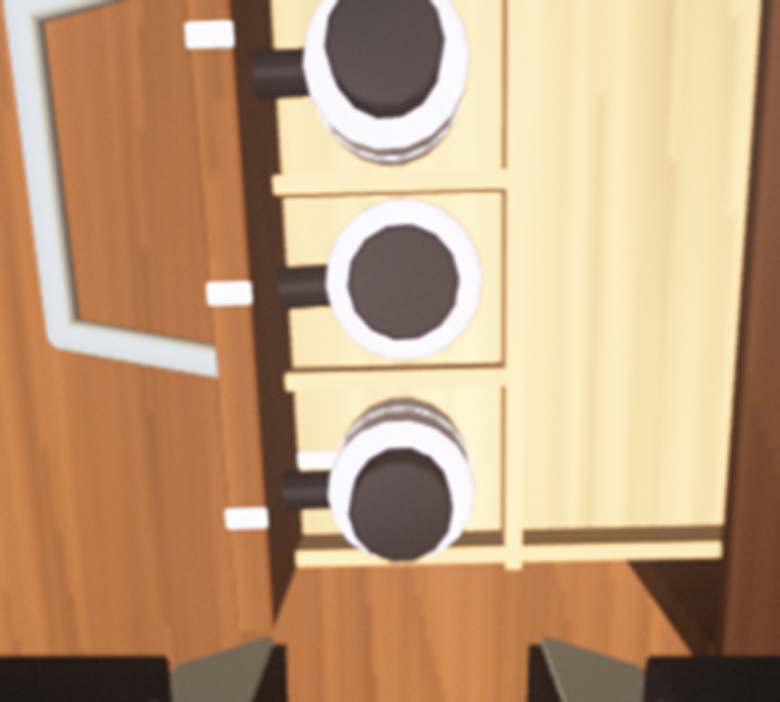

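View pics/t13.png

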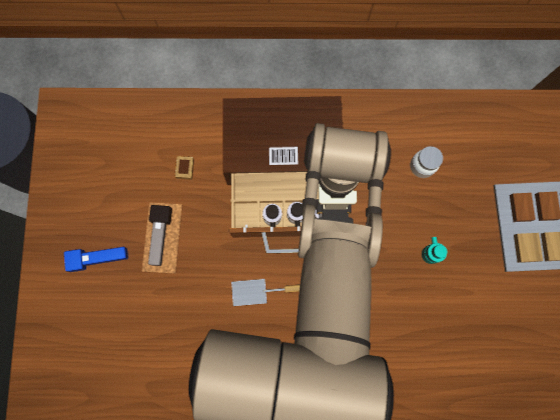

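```bash
python3 - <<'E'
from h import *
C=cam("wrist"); f=lambda p:(np.array(p)+.5)/2.6-.5+[120,0]
can(C,f([401,504]),f([401,491]),f([284,490]),22)
can(C,f([403,281]),f([404,281]),f([279,288]),22)
can(C,f([385,50]),f([386,64]),f([254,74]),22)
print("board marks",px2w(C,f([(209,34),(229,293),(247,518)]),107).round(1).tolist())
print("board edges",px2w(C,f([(203,220),(247,220)]),107).round(1).tolist())
print("floor line 3",px2w(C,f([(297,461),(332,460)]),22).round(1).tolist())
for z,p in((47,[(273,185),(506,178),(287,382),(506,378)]),): print("div",px2w(C,f(p),z).round(1).tolist())
E
```

```text
cap [567.6  -8.8] rim [567.2 -10.9] tip [526.1 -13.6] r 41.5 dir -174.8 mean [567.4  -9.9]
cap [568.3  57.7] rim [568.2  57.1] tip [526.9  54.6] r 41.4 dir -176.1 mean [568.2  57.4]
cap [563.4 118.1] rim [562.8 119.3] tip [521.5 118.6] r 41.6 dir -179.9 mean [563.1 118.7]
board marks [[515.2, 122.7, 107.0], [517.1, 54.2, 107.0], [519.1, -14.3, 107.0]]
board edges [[510.6, 74.5, 107.0], [523.3, 74.5, 107.0]]
floor line 3 [[524.5, -13.7, 22.0], [538.5, -13.2, 22.0]]
div [[522.5, 88.1, 47.0], [602.5, 90.4, 47.0], [525.0, 20.8, 47.0], [604.6, 22.4, 47.0]]
```

Emit:
play_rows(
  commands=[
    {"offset": [0.04,0,0],"twist": 0},
    {"offset": [0.04,0,0],"twist": 0},
    {"offset": [0.03,0,0],"twist": 0},
    {"offset": [0,0,0],"twist": 0},
    {"offset": [0,0,0],"twist": 0},
  ],
)

```text
time: 35.3
tool_pos: [574.3, 103.4, 415.1]
tcp_rot: [-3.128, 0.022, 1.573]
contact_force: [0.5, 0.2, -0.5]
grip_width: 42.9
```

```bash
python3 - <<'E'
from h import *
gp(460.5,88.4,100,91.6)
im,C=snap("wrist","w14");crop(im,120,0,420,270,2.6,"w14c")
E
```

```text
t 35.3 grasp [572.1 100.  256.2] yaw 90.11 tilt deg [-0.76 -1.23] j6 3.1 w 42.9
before total [  -8.  -109.6  157.9] /5: [-0.0016 -0.0219  0.0316]
after total [  -5.1 -109.7  157.9] /5: [-0.001  -0.0219  0.0316]
twist -1.49 rows 1 each -1.488
```

View pics/w14c.png

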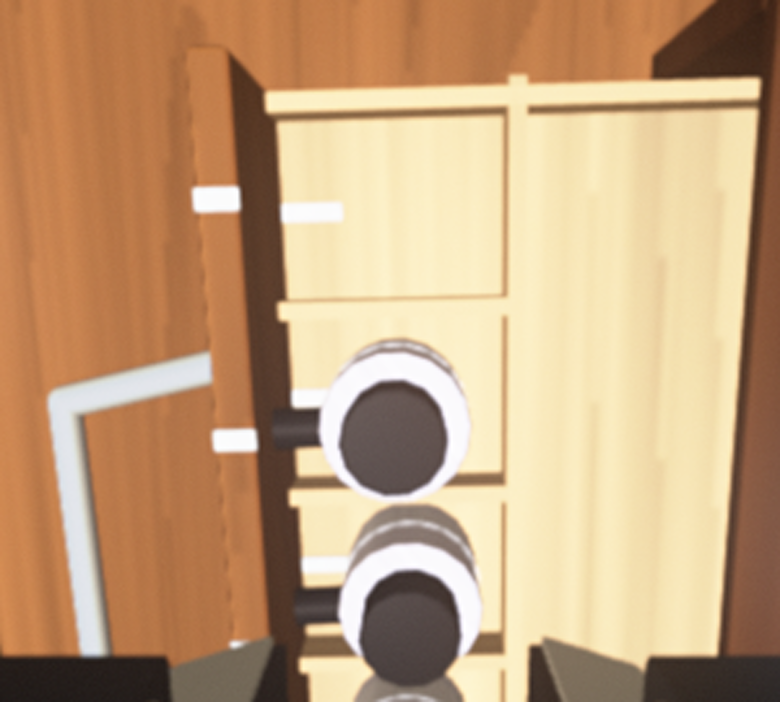

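```bash
python3 - <<'E'
from h import *
C=cam("wrist"); f=lambda p:(np.array(p)+.5)/2.6-.5+[120,0]
can(C,f([393,438]),f([395,425]),f([274,427]),22)
can(C,f([410,628]),f([411,613]),f([296,605]),22)
print("board marks",px2w(C,f([(216,200),(235,440)]),107).round(1).tolist())
print("board edges",px2w(C,f([(209,320),(253,320)]),107).round(1).tolist())
print("floor lines",px2w(C,f([(280,212),(343,212),(292,399),(322,398),(303,565),(345,564)]),22).round(1).tolist())
for z,p in((47,[(280,309),(508,306),(291,496),(508,493)]),): print("div",px2w(C,f(p),z).round(1).tolist())
E
```

```text
cap [565.5 121.6] rim [565.4 121.1] tip [524.  118.2] r 41.6 dir -175.7 mean [565.4 121.3]
cap [570.7  60.4] rim [570.8  55.5] tip [529.4  53.8] r 41.6 dir -174.3 mean [570.8  58. ]
board marks [[515.4, 189.1, 107.0], [517.3, 120.2, 107.0]]
board edges [[511.4, 155.9, 107.0], [524.4, 155.9, 107.0]]
floor lines [[521.7, 189.5, 22.0], [544.9, 189.5, 22.0], [523.8, 120.6, 22.0], [535.5, 121.0, 22.0], [526.0, 52.6, 22.0], [543.3, 53.2, 22.0]]
div [[523.9, 156.0, 47.0], [604.5, 157.2, 47.0], [525.5, 87.9, 47.0], [606.6, 89.4, 47.0]]
```

```bash
python3 - <<'E'
from h import *
gp(567.9,123.9,125)
E
```

```text
t 35.35 grasp [572.3  99.2 256.5] yaw 90.04 tilt deg [-0.73 -1.23] j6 3.1 w 42.8
before total [ 27.5  -2.7 131. ] /3: [ 0.0092 -0.0009  0.0437]
after total [ 27.5  -2.7 131. ] /3: [ 0.0092 -0.0009  0.0437]
```

Emit:
play_rows(
  commands=[
    {"offset": [0.0275,-0.0027,0],"twist": 0},
    {"offset": [0,0,0.045],"twist": 0},
    {"offset": [0,0,0.045],"twist": 0},
    {"offset": [0,0,0.03],"twist": 0},
    {"offset": [0,0,0],"twist": 0},
  ],
  jaw=130,
)

```text
time: 35.85
tool_pos: [569.1, 126.4, 291.4]
tcp_rot: [-3.121, 0.022, 1.57]
contact_force: [-0.1, 0.6, -0.3]
grip_width: 45.0
```

Emit:
play_rows(
  commands=[
    {"offset": [0,0,0],"twist": 0},
    {"offset": [0,0,0],"twist": 0},
  ],
)

```text
time: 36.05
tool_pos: [571.2, 127.5, 298.2]
tcp_rot: [-3.135, 0.021, 1.57]
contact_force: [0.5, -0.2, -0.0]
grip_width: 45.3
```

```bash
python3 - <<'E'
from h import *
gp(567.9,123.9,106.5)
E
```

```text
t 36.05 grasp [570.1 124.2 139.2] yaw 89.97 tilt deg [-0.4  -1.18] j6 6.0 w 45.3
before total [ 0.3 -2.  32.7] /1: [ 0.0003 -0.002   0.0327]
after total [ 0.3 -2.  32.7] /1: [ 0.0003 -0.002   0.0327]
```

Emit:
play_rows(
  commands=[
    {"offset": [0,-0.002,0.02],"twist": 0},
    {"offset": [0,0,0.012],"twist": 0},
    {"offset": [0,0,0],"twist": 0},
    {"offset": [0,0,0],"twist": 0},
  ],
)

```text
time: 36.45
tool_pos: [568.4, 127.4, 264.9]
tcp_rot: [-3.132, 0.021, 1.571]
contact_force: [-0.4, 0.1, -0.2]
grip_width: 45.1
```

Emit:
play_rows(
  commands=[
    {"offset": [0,0,0],"twist": 0},
    {"offset": [0,0,0],"twist": 0},
    {"offset": [0,0,0],"twist": 0},
    {"offset": [0,0,0],"twist": 0},
  ],
  jaw=255,
)

```text
time: 36.85
tool_pos: [568.2, 127.4, 264.8]
tcp_rot: [-3.132, 0.021, 1.571]
contact_force: [-1.7, -0.2, 5.5]
grip_width: 33.4
```

```bash
python3 - <<'E'
from h import *
gp(573.5,124.2,109)
E
```

```text
t 36.85 grasp [566.7 124.1 105.9] yaw 90.03 tilt deg [-0.53 -1.19] j6 6.0 w 33.4
before total [ 0.   6.7 -3.2] /1: [ 0.      0.0067 -0.0032]
after total [ 0.   6.7 -3.2] /1: [ 0.      0.0067 -0.0032]
```

Lift 3 mm, shift +6 mm back, small turn, lower.

Emit:
play_rows(
  commands=[
    {"offset": [0,0,-0.003],"twist": 0},
    {"offset": [0,0.003,0],"twist": 1},
    {"offset": [0,0.003,0],"twist": 1},
    {"offset": [0,0,0],"twist": 0},
    {"offset": [0,0,0],"twist": 0},
  ],
)

```text
time: 37.35
tool_pos: [574.1, 127.4, 266.6]
tcp_rot: [-3.131, 0.021, 1.536]
contact_force: [-0.1, 0.3, -2.4]
grip_width: 33.5
```

Emit:
play_rows(
  commands=[
    {"offset": [0,0,0.0025],"twist": 0},
    {"offset": [0,0,0],"twist": 0},
    {"offset": [0,0,0],"twist": 0},
  ],
)

```text
time: 37.65
tool_pos: [574.0, 127.3, 264.8]
tcp_rot: [-3.132, 0.021, 1.536]
contact_force: [-1.8, 0.1, 2.1]
grip_width: 33.3
```

Emit:
play_rows(
  commands=[
    {"offset": [0,0,0],"twist": 0},
    {"offset": [0,0,0],"twist": 0},
    {"offset": [0,0,0],"twist": 0},
  ],
  jaw=130,
)

```text
time: 37.95
tool_pos: [574.1, 127.3, 264.4]
tcp_rot: [-3.132, 0.021, 1.536]
contact_force: [-0.1, -0.0, -0.8]
grip_width: 44.8
```

Emit:
play_rows(
  commands=[
    {"offset": [0,0,-0.01],"twist": 0},
    {"offset": [0,0,-0.02],"twist": 0},
    {"offset": [0,0,-0.04],"twist": 0},
    {"offset": [0,0,-0.045],"twist": 0},
    {"offset": [0.0,0,-0.04],"twist": 0},
  ],
)

```text
time: 38.45
tool_pos: [575.4, 130.6, 422.4]
tcp_rot: [-3.133, 0.021, 1.536]
contact_force: [1.4, -0.3, 0.8]
grip_width: 44.8
```

```bash
python3 - <<'E'
from h import *
gp(571,-13,125)
E
```

```text
t 38.45 grasp [574.  127.3 263.5] yaw 88.02 tilt deg [-0.52 -1.18] j6 7.8 w 44.8
before total [-137.4    3.   141.3] /5: [-0.0275  0.0006  0.0283]
after total [-137.4    3.   141.3] /5: [-0.0275  0.0006  0.0283]
```

Emit:
play_rows(
  commands=[
    {"offset": [-0.045,0.001,0],"twist": 0},
    {"offset": [-0.045,0.001,0],"twist": 0},
    {"offset": [-0.045,0.001,0],"twist": 0},
    {"offset": [0,0,0],"twist": 0},
    {"offset": [0,0,0],"twist": 0},
  ],
)

```text
time: 38.95
tool_pos: [573.9, -5.3, 422.9]
tcp_rot: [-3.132, 0.021, 1.534]
contact_force: [-0.1, 0.3, 0.6]
grip_width: 44.8
```

Emit:
play_rows(
  commands=[
    {"offset": [0,0,0],"twist": 0},
    {"offset": [0,0,0],"twist": 0},
  ],
)

```text
time: 39.15
tool_pos: [574.0, -3.1, 422.5]
tcp_rot: [-3.132, 0.021, 1.538]
contact_force: [-0.2, 0.3, -0.6]
grip_width: 45.2
```

```bash
python3 - <<'E'
from h import *
gp(571,-13,125)
im,C=snap("wrist","w15");crop(im,120,0,420,270,2.6,"w15c")
E
```

```text
t 39.15 grasp [572.3  -6.4 263.5] yaw 88.13 tilt deg [-0.6  -1.18] j6 -5.5 w 45.2
before total [ -3.7   0.2 138.6] /3: [-0.0012  0.0001  0.0462]
after total [ -3.7   0.2 138.6] /3: [-0.0012  0.0001  0.0462]
```

View pics/w15c.png

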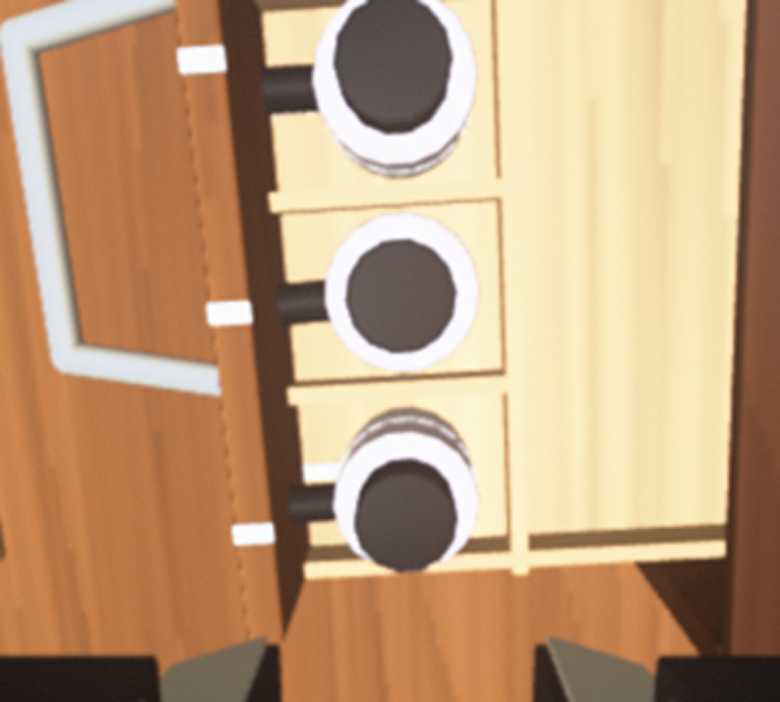

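```bash
python3 - <<'E'
from h import *
C=cam("wrist"); f=lambda p:(np.array(p)+.5)/2.6-.5+[120,0]
can(C,f([406,515]),f([405,501]),f([289,502]),22)
can(C,f([401,296]),f([402,293]),f([278,302]),22)
can(C,f([392,64]),f([394,80]),f([263,89]),22)
m=px2w(C,f([(202,60),(229,313),(253,533)]),107)
print("board marks",m.round(1).tolist())
print("board inner edge z107",px2w(C,f([(223,60),(251,313),(274,533)]),107).round(1).tolist())
print("floor line 3",px2w(C,f([(303,471)]),22).round(1).tolist())
print("rear wall (z22, bottom)",px2w(C,f([(494,60),(502,290),(509,500)]),22).round(1).tolist(), "z47",px2w(C,f([(500,60),(507,290),(513,500)]),47).round(1).tolist())
E
```

```text
cap [569.7  -9.7] rim [569.  -11.7] tip [527.6 -13.8] r 41.9 dir -175.7 mean [569.4 -10.7]
cap [570.4  57.2] rim [570.3  57.1] tip [528.5  55.1] r 41.8 dir -177.2 mean [570.3  57.1]
cap [570.  119.3] rim [570.  119.5] tip [528.4 120.3] r 41.6 dir 178.8 mean [570.  119.4]
board marks [[516.9, 122.6, 107.0], [518.6, 53.7, 107.0], [520.4, -15.0, 107.0]]
board inner edge z107 [[522.8, 122.4, 107.0], [525.2, 53.5, 107.0], [527.1, -15.2, 107.0]]
floor line 3 [[526.9, -13.5, 22.0]]
rear wall (z22, bottom) [[605.1, 134.9, 22.0], [607.7, 54.9, 22.0], [610.3, -28.1, 22.0]] z47 [[605.1, 130.4, 47.0], [607.3, 55.7, 47.0], [609.5, -21.8, 47.0]]
```

Emit:
play_rows(
  commands=[
    {"offset": [-0.0045,-0.001,0.04],"twist": 0},
    {"offset": [0,0,0.045],"twist": 0},
    {"offset": [0,0,0.035],"twist": 0},
    {"offset": [0,0,0],"twist": 0},
    {"offset": [0,0,0],"twist": 0},
  ],
)

```text
time: 39.7
tool_pos: [572.0, -10.8, 303.1]
tcp_rot: [-3.132, 0.021, 1.537]
contact_force: [-0.3, -0.4, 0.9]
grip_width: 45.3
```

Emit:
play_rows(
  commands=[
    {"offset": [0,0,0],"twist": 0},
    {"offset": [0,0,0],"twist": 0},
  ],
)

```text
time: 39.9
tool_pos: [572.2, -11.2, 304.7]
tcp_rot: [-3.136, 0.022, 1.537]
contact_force: [-0.1, 0.6, 0.0]
grip_width: 45.1
```

```bash
python3 - <<'E'
from h import *
gp(571,-13,106)
E
```

```text
t 39.9 grasp [571.2 -14.6 145.7] yaw 88.04 tilt deg [-0.38 -1.23] j6 -5.9 w 45.1
before total [ 2.5  0.  39.7] /1: [0.0025 0.     0.0397]
after total [ 2.5  0.  39.7] /1: [0.0025 0.     0.0397]
```

Emit:
play_rows(
  commands=[
    {"offset": [0.0015,0,0.02],"twist": 0},
    {"offset": [0,0,0.019],"twist": 0},
    {"offset": [0,0,0],"twist": 0},
    {"offset": [0,0,0],"twist": 0},
  ],
)

```text
time: 40.3
tool_pos: [571.5, -10.8, 264.6]
tcp_rot: [-3.133, 0.021, 1.536]
contact_force: [1.0, 0.5, 0.7]
grip_width: 44.9
```

Emit:
play_rows(
  commands=[
    {"offset": [0,0,0],"twist": 0},
    {"offset": [0,0,0],"twist": 0},
    {"offset": [0,0,0],"twist": 0},
    {"offset": [0,0,0],"twist": 0},
  ],
  jaw=255,
)

```text
time: 40.7
tool_pos: [571.4, -10.7, 264.4]
tcp_rot: [-3.133, 0.021, 1.536]
contact_force: [-1.7, 0.1, 5.5]
grip_width: 33.5
```

Emit:
play_rows(
  commands=[
    {"offset": [0,0,-0.003],"twist": 0},
    {"offset": [-0.001,0.003,0],"twist": 1},
    {"offset": [-0.0005,0.0025,0],"twist": 1},
    {"offset": [0,0,0],"twist": 0},
    {"offset": [0,0,0],"twist": 0},
  ],
)

```text
time: 41.2
tool_pos: [576.7, -12.4, 266.0]
tcp_rot: [-3.132, 0.022, 1.501]
contact_force: [0.3, 0.5, -3.6]
grip_width: 33.5
```

Emit:
play_rows(
  commands=[
    {"offset": [0,0,0.0025],"twist": 0},
    {"offset": [0,0,0],"twist": 0},
    {"offset": [0,0,0],"twist": 0},
  ],
)

```text
time: 41.5
tool_pos: [576.7, -12.4, 264.4]
tcp_rot: [-3.133, 0.022, 1.502]
contact_force: [-1.4, -0.3, 3.7]
grip_width: 33.0
```

```bash
python3 - <<'E'
from h import *
gp(571,-13,106)
E
```

```text
t 41.5 grasp [575.1 -15.7 105.5] yaw 86.03 tilt deg [-0.57 -1.2 ] j6 -3.8 w 33.0
before total [ 2.4 -4.3 -0.5] /1: [ 0.0024 -0.0043 -0.0005]
after total [ 2.4 -4.3 -0.5] /1: [ 0.0024 -0.0043 -0.0005]
```

Emit:
play_rows(
  commands=[
    {"offset": [0,0,0],"twist": 0},
    {"offset": [0,0,0],"twist": 0},
    {"offset": [0,0,0],"twist": 0},
  ],
  jaw=130,
)

```text
time: 41.8
tool_pos: [576.7, -12.4, 263.8]
tcp_rot: [-3.133, 0.022, 1.501]
contact_force: [-0.3, -0.5, -0.7]
grip_width: 44.7
```

Emit:
play_rows(
  commands=[
    {"offset": [0,0,-0.01],"twist": 0},
    {"offset": [0,0,-0.02],"twist": 0},
    {"offset": [0,0,-0.035],"twist": 0},
    {"offset": [0,0,0],"twist": 0},
    {"offset": [0,0,0],"twist": 0},
  ],
)

```text
time: 42.3
tool_pos: [577.5, -11.1, 330.2]
tcp_rot: [-3.135, 0.022, 1.501]
contact_force: [-0.5, -0.3, -0.7]
grip_width: 44.8
```

```bash
python3 - <<'E'
from h import *
gp(571.5,57.5,106,89)
E
```

```text
t 42.3 grasp [576.2 -14.4 171.2] yaw 86.02 tilt deg [-0.47 -1.22] j6 -3.9 w 44.8
before total [72.8 -9.2 63.7] /3: [ 0.0243 -0.0031  0.0212]
after total [73.2 -5.4 63.7] /3: [ 0.0244 -0.0018  0.0212]
twist -2.98 rows 1 each -2.975
```

Emit:
play_rows(
  commands=[
    {"offset": [0.0364,-0.0046,0],"twist": 0},
    {"offset": [0.0364,-0.0046,0],"twist": 0},
    {"offset": [0,0,0],"twist": -3},
    {"offset": [0,0,0],"twist": 0},
    {"offset": [0,0,0],"twist": 0},
  ],
)

```text
time: 42.8
tool_pos: [573.1, 61.9, 326.7]
tcp_rot: [-3.13, 0.021, 1.552]
contact_force: [-0.9, -0.2, 1.2]
grip_width: 45.0
```

```bash
python3 - <<'E'
from h import *
gp(571.5,57.5,106,89)
E
```

```text
t 42.8 grasp [571.2  58.6 167.7] yaw 88.95 tilt deg [-0.69 -1.21] j6 0.4 w 45.0
before total [ 0.3  1.1 61.7] /2: [0.0001 0.0005 0.0309]
after total [ 0.3  1.1 61.7] /2: [0.0001 0.0005 0.0309]
twist -0.05 rows 1 each -0.051
```

Emit:
play_rows(
  commands=[
    {"offset": [0,0,0.03],"twist": 0},
    {"offset": [0,0,0.02],"twist": 0},
    {"offset": [0,0,0.0115],"twist": 0},
    {"offset": [0,0,0],"twist": 0},
    {"offset": [0,0,0],"twist": 0},
  ],
)

```text
time: 43.3
tool_pos: [572.9, 60.5, 266.4]
tcp_rot: [-3.132, 0.021, 1.553]
contact_force: [0.8, -0.2, -0.4]
grip_width: 44.9
```

Emit:
play_rows(
  commands=[
    {"offset": [0,0,0],"twist": 0},
    {"offset": [0,0,0],"twist": 0},
    {"offset": [0,0,0],"twist": 0},
    {"offset": [0,0,0],"twist": 0},
  ],
  jaw=255,
)

```text
time: 43.7
tool_pos: [572.8, 60.9, 266.9]
tcp_rot: [-3.133, 0.021, 1.554]
contact_force: [-1.8, 1.0, 5.3]
grip_width: 33.3
```

Emit:
play_rows(
  commands=[
    {"offset": [0,0,-0.003],"twist": 0},
    {"offset": [-0.0005,0.0015,0],"twist": 0.7},
    {"offset": [-0.0005,0.0015,0],"twist": 0},
    {"offset": [0,0,0],"twist": 0},
    {"offset": [0,0,0],"twist": 0},
  ],
)

```text
time: 44.2
tool_pos: [575.5, 59.8, 268.5]
tcp_rot: [-3.131, 0.021, 1.541]
contact_force: [-0.3, -0.4, -3.3]
grip_width: 33.2
```

Emit:
play_rows(
  commands=[
    {"offset": [0,0,0.0025],"twist": 0},
    {"offset": [0,0,0],"twist": 0},
    {"offset": [0,0,0],"twist": 0},
  ],
)

```text
time: 44.5
tool_pos: [575.6, 59.8, 266.9]
tcp_rot: [-3.132, 0.021, 1.542]
contact_force: [-1.3, -0.0, 3.5]
grip_width: 33.3
```

```bash
python3 - <<'E'
from h import *
gp(573.5,57,106,89)
E
```

```text
t 44.5 grasp [574.   56.5 107.9] yaw 88.32 tilt deg [-0.57 -1.2 ] j6 1.1 w 33.3
before total [ 0.5 -0.5  1.9] /1: [ 0.0005 -0.0005  0.0019]
after total [ 0.5 -0.5  1.9] /1: [ 0.0005 -0.0005  0.0019]
twist -0.68 rows 1 each -0.675
```

Emit:
play_rows(
  commands=[
    {"offset": [0,0,0],"twist": 0},
    {"offset": [0,0,0],"twist": 0},
    {"offset": [0,0,0],"twist": 0},
  ],
  jaw=130,
)

```text
time: 44.8
tool_pos: [575.6, 59.8, 266.3]
tcp_rot: [-3.132, 0.021, 1.542]
contact_force: [0.9, -0.3, -0.5]
grip_width: 44.6
```

Emit:
play_rows(
  commands=[
    {"offset": [0,0,-0.01],"twist": 0},
    {"offset": [0,0,-0.02],"twist": 0},
    {"offset": [0,0,-0.04],"twist": 0},
    {"offset": [0,0,-0.045],"twist": 0},
    {"offset": [0.0,0,-0.04],"twist": 0},
  ],
)

```text
time: 45.3
tool_pos: [577.0, 63.1, 424.3]
tcp_rot: [-3.133, 0.021, 1.541]
contact_force: [0.7, -0.2, -0.4]
grip_width: 45.2
```

Emit:
play_rows(
  commands=[
    {"offset": [0.049,0,0],"twist": 0},
    {"offset": [0.049,0,0],"twist": 0},
    {"offset": [0.049,0,0],"twist": 0},
    {"offset": [0.049,0,0],"twist": 0},
    {"offset": [0.049,0,0],"twist": 0},
  ],
)

```text
time: 45.8
tool_pos: [584.0, 309.8, 417.1]
tcp_rot: [-3.132, 0.021, 1.541]
contact_force: [-0.3, -0.1, 0.5]
grip_width: 44.8
```

Emit:
play_rows(
  commands=[
    {"offset": [0.04,0,0],"twist": 0},
    {"offset": [0.03,0,0],"twist": 0},
    {"offset": [0.0,0,0],"twist": 0},
  ],
)

```text
time: 46.1
tool_pos: [585.2, 381.8, 414.3]
tcp_rot: [-3.131, 0.02, 1.546]
contact_force: [-0.5, -1.2, -0.4]
grip_width: 44.9
```

```bash
python3 - <<'E'
from h import *
gp()
im,C=snap("top","t16");crop(im,220,160,350,260,6,"t16c"); im,_=snap("scene","s16");crop(im,200,150,350,270,5,"s16c"); snap("wrist","w16")
E
```

```text
t 46.1 grasp [583.5 378.6 255.3] yaw 88.59 tilt deg [-0.63 -1.13] j6 28.4 w 44.9
before total [0. 0. 0.] /1: [0. 0. 0.]
after total [0. 0. 0.] /1: [0. 0. 0.]
```

View pics/t16c.png

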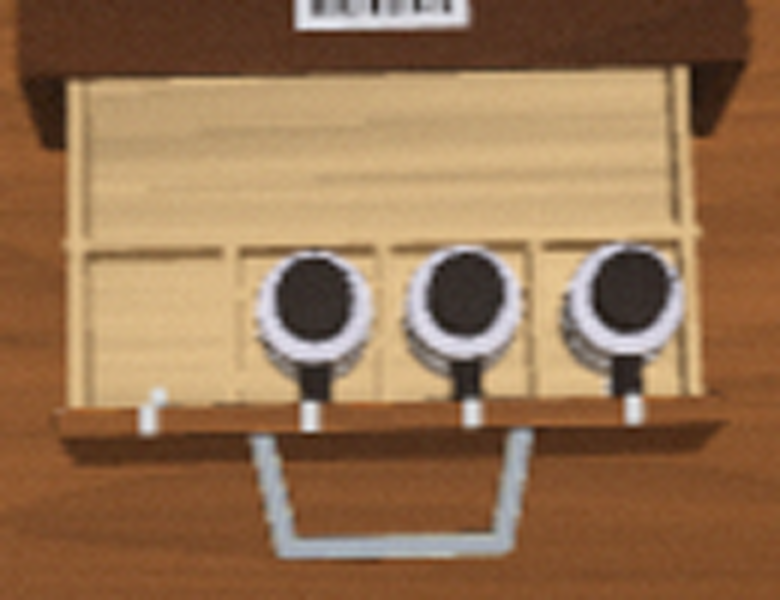

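View pics/s16c.png

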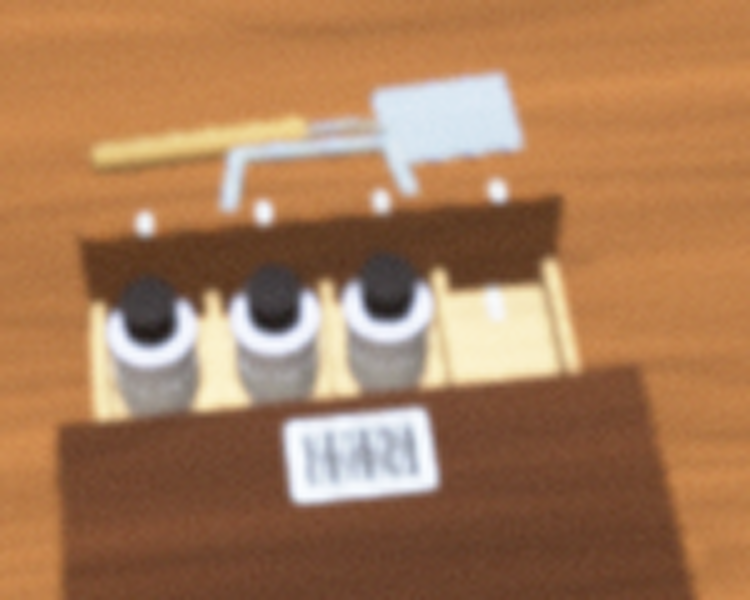

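View pics/t16.png

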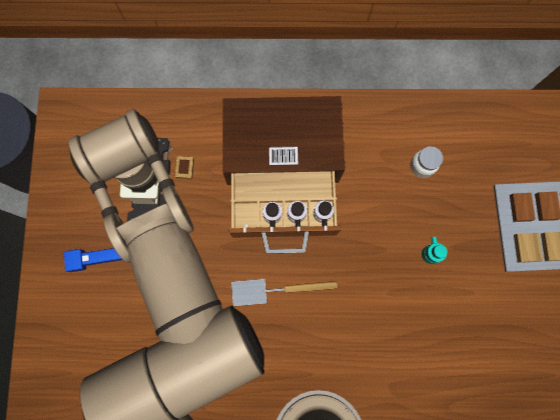

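View pics/w16.png

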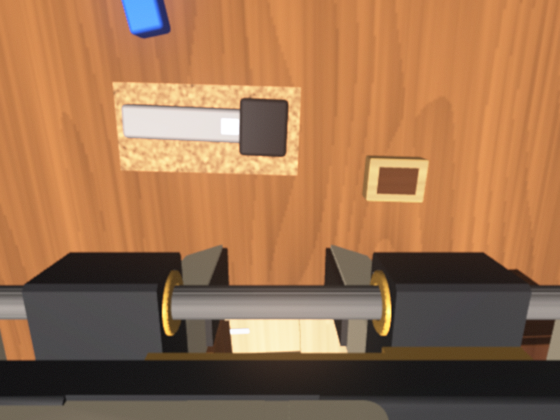

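```bash
python3 - <<'E'
from h import *
C=cam("top"); f=lambda p:(np.array(p)+.5)/6-.5+[220,160]
for a in ([(314,296),(314,306),(315,396)],[(465,292),(465,303),(467,393)],[(631,289),(627,300),(627,392)]):
    can(C,f(a[0]),f(a[1]),f(a[2]),22)
print("marks",px2w(C,f([(149,418),(311,415),(471,411),(634,409)]),107).round(1).tolist())
print("inner edge",px2w(C,f([(149,407),(311,403),(471,400),(634,397)]),107).round(1).tolist())
print("rear wall top front edge z47",px2w(C,f([(150,250),(310,247),(460,244),(615,242)]),47).round(1).tolist())
print("dividers front-ish top",px2w(C,f([(233,250),(384,245),(537,243)]),47).round(1).tolist())
print("handle",px2w(C,f([(283,546),(510,545)]),100).round(1).tolist())
E
```

```text
cap [570.3 120.9] rim [570.9 120.9] tip [533.6 120.3] r 37.0 dir -179.1 mean [570.6 120.9]
cap [572.3  57. ] rim [572.5  55.7] tip [535.2  54.5] r 37.3 dir -177.1 mean [572.4  56.4]
cap [573.9 -13.3] rim [574.2 -14.2] tip [535.9 -14.8] r 38.1 dir -178.4 mean [574.  -13.8]
marks [[518.3, 190.1, 107.0], [519.8, 121.9, 107.0], [521.8, 54.6, 107.0], [522.9, -14.1, 107.0]]
inner edge [[522.9, 190.2, 107.0], [524.9, 122.0, 107.0], [526.5, 54.6, 107.0], [528.1, -14.1, 107.0]]
rear wall top front edge z47 [[603.1, 194.2, 47.0], [604.8, 122.9, 47.0], [606.5, 56.0, 47.0], [607.7, -13.1, 47.0]]
dividers front-ish top [[603.3, 157.2, 47.0], [605.9, 89.9, 47.0], [607.1, 21.7, 47.0]]
handle [[465.3, 133.4, 100.0], [466.1, 38.2, 100.0]]
```

```bash
python3 - <<'E'
from h import *
gp(464.8,87,200,91.6)
E
```

```text
t 46.25 grasp [584.8 373.9 256. ] yaw 88.32 tilt deg [-0.61 -1.23] j6 28.3 w 44.7
before total [-289.  -110.9   63.4] /7: [-0.0413 -0.0158  0.0091]
after total [-282.2 -127.2   63.4] /7: [-0.0403 -0.0182  0.0091]
twist -3.28 rows 1 each -3.283
```

Emit:
play_rows(
  commands=[
    {"offset": [-0.0413,-0.0158,0],"twist": 0},
    {"offset": [-0.0413,-0.0158,0],"twist": 0},
    {"offset": [-0.0413,-0.0158,0],"twist": 0},
    {"offset": [-0.0413,-0.0158,0],"twist": 0},
    {"offset": [-0.0413,-0.0158,0],"twist": 0},
  ],
  jaw=144,
)

```text
time: 46.75
tool_pos: [500.1, 170.8, 420.6]
tcp_rot: [-3.133, 0.021, 1.54]
contact_force: [1.2, 0.1, -0.4]
grip_width: 39.9
```

Emit:
play_rows(
  commands=[
    {"offset": [-0.0413,-0.0158,0],"twist": 0},
    {"offset": [-0.0413,-0.0158,0.02],"twist": 0},
    {"offset": [0,0,0.04],"twist": -3.3},
    {"offset": [0,0,0],"twist": 0},
    {"offset": [0,0,0],"twist": 0},
  ],
)

```text
time: 47.25
tool_pos: [466.9, 90.3, 362.9]
tcp_rot: [-3.13, 0.021, 1.596]
contact_force: [1.2, 0.3, 0.2]
grip_width: 39.9
```

```bash
python3 - <<'E'
from h import *
gp(464.8,87,100,91.6)
E
```

```text
t 47.25 grasp [465.2  87.  203.9] yaw 91.46 tilt deg [-0.61 -1.19] j6 1.1 w 39.9
before total [  2.2   0.8 103.9] /3: [0.0007 0.0003 0.0346]
after total [  2.2   0.8 103.9] /3: [0.0007 0.0003 0.0346]
twist -0.14 rows 1 each -0.142
```

Emit:
play_rows(
  commands=[
    {"offset": [0.002,0.0005,0.035],"twist": 0},
    {"offset": [0,0,0.035],"twist": 0},
    {"offset": [0,0,0.034],"twist": 0},
    {"offset": [0,0,0],"twist": 0},
    {"offset": [0,0,0],"twist": 0},
  ],
)

```text
time: 47.75
tool_pos: [467.1, 91.2, 259.5]
tcp_rot: [-3.132, 0.021, 1.599]
contact_force: [-0.8, -0.6, 0.8]
grip_width: 39.8
```

Emit:
play_rows(
  commands=[
    {"offset": [0,0,0],"twist": 0},
    {"offset": [0,0,0],"twist": 0},
    {"offset": [0,0,0],"twist": 0},
    {"offset": [0,0,0],"twist": 0},
    {"offset": [0,0,0],"twist": 0},
  ],
  jaw=255,
)

```text
time: 48.25
tool_pos: [466.4, 90.8, 258.5]
tcp_rot: [-3.132, 0.021, 1.599]
contact_force: [-0.4, 0.0, 2.7]
grip_width: 9.0
```

```bash
python3 - <<'E'
from h import *
gp(464.8,87,100,91.6)
E
```

```text
t 48.25 grasp [465.   87.5  99.6] yaw 91.62 tilt deg [-0.52 -1.19] j6 1.5 w 9.0
before total [-0.5 -0.2 -0.4] /1: [-0.0005 -0.0002 -0.0004]
after total [-0.5 -0.2 -0.4] /1: [-0.0005 -0.0002 -0.0004]
twist 0.02 rows 1 each 0.015
```

```bash
python3 - <<'E'
from h import *
gp(465+140,87.5+140*.028,99.6)
E
```

```text
t 48.25 grasp [465.   87.5  99.6] yaw 91.62 tilt deg [-0.52 -1.19] j6 1.5 w 9.0
before total [ -0.  140.   -1.4] /3: [-0.      0.0467 -0.0005]
after total [ -0.  140.   -1.4] /3: [-0.      0.0467 -0.0005]
```

Emit:
play_rows(
  commands=[
    {"offset": [0,0.003,0],"twist": 0},
    {"offset": [0,0.006,0],"twist": 0},
    {"offset": [0,0.009,0],"twist": 0},
    {"offset": [0,0.011,0],"twist": 0},
    {"offset": [0,0.012,0],"twist": 0},
  ],
)

```text
time: 48.75
tool_pos: [506.6, 91.9, 258.4]
tcp_rot: [-3.128, 0.021, 1.599]
contact_force: [-6.5, -0.7, 13.3]
grip_width: 8.9
```

Emit:
play_rows(
  commands=[
    {"offset": [0,0.012,0],"twist": 0},
    {"offset": [0,0.012,-0.0005],"twist": 0},
    {"offset": [0,0.012,-0.0005],"twist": 0},
    {"offset": [0,0.012,0],"twist": 0},
    {"offset": [0,0.012,0],"twist": 0},
  ],
)

```text
time: 49.25
tool_pos: [566.7, 93.5, 258.5]
tcp_rot: [-3.127, 0.021, 1.599]
contact_force: [-7.0, -0.5, 10.9]
grip_width: 9.1
```

```bash
python3 - <<'E'
from h import *
gp(465+140,87.5+140*.028,99.6)
E
```

```text
t 49.25 grasp [564.6  90.1  99.6] yaw 91.63 tilt deg [-0.77 -1.23] j6 1.2 w 9.1
before total [ 0.2 40.5 -0.6] /1: [ 0.0002  0.0405 -0.0006]
after total [ 0.2 40.5 -0.6] /1: [ 0.0002  0.0405 -0.0006]
```

Remaining ~50 mm; slow down towards the stop.

Emit:
play_rows(
  commands=[
    {"offset": [0,0.01,0],"twist": 0},
    {"offset": [0,0.009,0],"twist": 0},
    {"offset": [0,0.008,0],"twist": 0},
    {"offset": [0,0.007,0],"twist": 0},
    {"offset": [0,0.005,0],"twist": 0},
  ],
)

```text
time: 49.75
tool_pos: [605.9, 94.5, 258.5]
tcp_rot: [-3.129, 0.021, 1.599]
contact_force: [-5.7, -0.9, 12.1]
grip_width: 9.0
```

Emit:
play_rows(
  commands=[
    {"offset": [0,0.004,0],"twist": 0},
    {"offset": [0,0.003,0],"twist": 0},
    {"offset": [0,0.002,0],"twist": 0},
  ],
)

```text
time: 50.05
tool_pos: [614.8, 94.7, 258.5]
tcp_rot: [-3.129, 0.021, 1.599]
contact_force: [-6.2, -2.0, 9.9]
grip_width: 9.0
```

Emit:
play_rows(
  commands=[
    {"offset": [0,0.0015,0],"twist": 0},
    {"offset": [0,0.0015,0],"twist": 0},
  ],
)

```text
time: 50.25
tool_pos: [617.5, 94.8, 258.5]
tcp_rot: [-3.128, 0.021, 1.599]
contact_force: [-12.9, -2.7, 15.2]
grip_width: 8.9
```

Emit:
play_rows(
  commands=[
    {"offset": [0,0.001,0],"twist": 0},
    {"offset": [0,0.0,0],"twist": 0},
  ],
)

```text
time: 50.45
tool_pos: [617.9, 94.8, 258.5]
tcp_rot: [-3.126, 0.021, 1.599]
contact_force: [-10.6, -1.8, 14.8]
grip_width: 8.7
```

Emit:
play_rows(
  commands=[
    {"offset": [0,0.0005,0],"twist": 0},
    {"offset": [0,0.0,0],"twist": 0},
  ],
)

```text
time: 50.65
tool_pos: [618.0, 94.9, 258.4]
tcp_rot: [-3.125, 0.021, 1.599]
contact_force: [-12.9, -2.1, 15.5]
grip_width: 9.0
```

Emit:
play_rows(
  commands=[
    {"offset": [0,0.0015,0],"twist": 0},
    {"offset": [0,0.0,0],"twist": 0},
  ],
)

```text
time: 50.85
tool_pos: [618.6, 94.9, 258.4]
tcp_rot: [-3.121, 0.022, 1.599]
contact_force: [-18.1, -4.0, 19.6]
grip_width: 8.7
```

Emit:
play_rows(
  commands=[
    {"offset": [0,0.0015,0],"twist": 0},
    {"offset": [0,0.0,0],"twist": 0},
  ],
)

```text
time: 51.05
tool_pos: [619.2, 95.0, 258.3]
tcp_rot: [-3.118, 0.022, 1.6]
contact_force: [-22.4, -3.9, 22.6]
grip_width: 8.6
```

Emit:
play_rows(
  commands=[
    {"offset": [0,0,0],"twist": 0},
    {"offset": [0,0,0],"twist": 0},
    {"offset": [0,0,0],"twist": 0},
    {"offset": [0,0,0],"twist": 0},
  ],
  jaw=144,
)

```text
time: 51.45
tool_pos: [622.7, 95.2, 257.0]
tcp_rot: [-3.13, 0.021, 1.599]
contact_force: [0.1, -0.1, 0.3]
grip_width: 35.9
```

Emit:
play_rows(
  commands=[
    {"offset": [0,0,-0.02],"twist": 0},
    {"offset": [0,0,-0.04],"twist": 0},
    {"offset": [0,0,-0.045],"twist": 0},
    {"offset": [0,0,-0.045],"twist": 0},
    {"offset": [0,0,0],"twist": 0},
  ],
)

```text
time: 51.95
tool_pos: [625.0, 98.5, 414.5]
tcp_rot: [3.139, 0.02, 1.599]
contact_force: [0.3, 0.8, 0.7]
grip_width: 40.2
```

Emit:
play_rows(
  commands=[
    {"offset": [0,0,0],"twist": 0},
  ],
)

```text
time: 52.05
tool_pos: [624.2, 98.4, 408.1]
tcp_rot: [-3.133, 0.021, 1.599]
contact_force: [0.1, -0.3, -0.8]
grip_width: 39.7
```

```bash
python3 - <<'E'
from h import *
gp(515,422,255)
im,C=snap("wrist","w17")
E
```

```text
t 52.05 grasp [622.9  95.1 249.1] yaw 91.63 tilt deg [-0.47 -1.19] j6 0.8 w 39.7
before total [329.6 -98.7 -11.8] /8: [ 0.0412 -0.0123 -0.0015]
after total [329.6 -98.7 -11.8] /8: [ 0.0412 -0.0123 -0.0015]
```

View pics/w17.png

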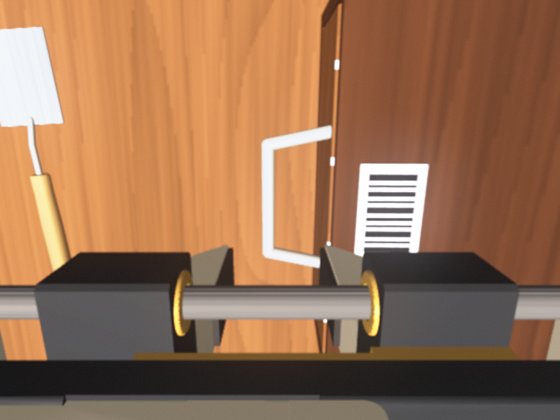

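Emit:
play_rows(
  commands=[
    {"offset": [0.0412,-0.0123,-0.001],"twist": 0},
    {"offset": [0.0412,-0.0123,-0.001],"twist": 0},
    {"offset": [0.0412,-0.0123,-0.001],"twist": 0},
    {"offset": [0.0412,-0.0123,-0.001],"twist": 0},
    {"offset": [0.0412,-0.0123,-0.001],"twist": 0},
  ],
  jaw=60,
)

```text
time: 52.6
tool_pos: [556.1, 304.0, 406.2]
tcp_rot: [-3.127, 0.022, 1.599]
contact_force: [0.9, -0.5, 0.1]
grip_width: 69.6
```

Emit:
play_rows(
  commands=[
    {"offset": [0.0412,-0.0123,-0.001],"twist": 0},
    {"offset": [0.0412,-0.0123,-0.001],"twist": 0},
    {"offset": [0.03,-0.0123,-0.001],"twist": 0},
    {"offset": [0,0,0],"twist": 0},
    {"offset": [0,0,0],"twist": 0},
  ],
)

```text
time: 53.1
tool_pos: [516.6, 414.4, 407.5]
tcp_rot: [-3.127, 0.023, 1.601]
contact_force: [0.0, 0.8, 0.3]
grip_width: 70.1
```

```bash
python3 - <<'E'
from h import *
gp(515,422,255)
im,C=snap("wrist","w18"); crop(im,140,80,420,260,2.8,"w18c"); im,_=snap("top","t18"); crop(im,210,80,360,240,5,"t18c")
E
```

```text
t 53.1 grasp [514.4 410.7 248.5] yaw 91.72 tilt deg [-0.77 -1.33] j6 30.6 w 70.1
before total [11.1  0.8 -6.7] /1: [ 0.0111  0.0008 -0.0067]
after total [11.1  0.8 -6.7] /1: [ 0.0111  0.0008 -0.0067]
```

View pics/w18c.png

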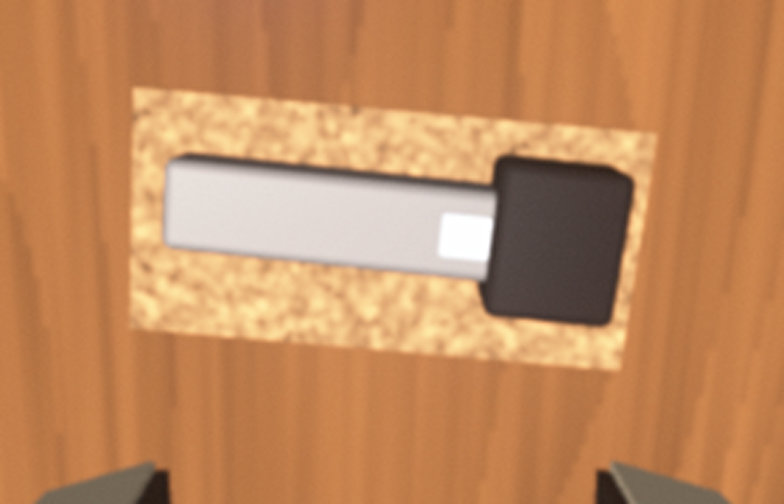

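View pics/t18c.png

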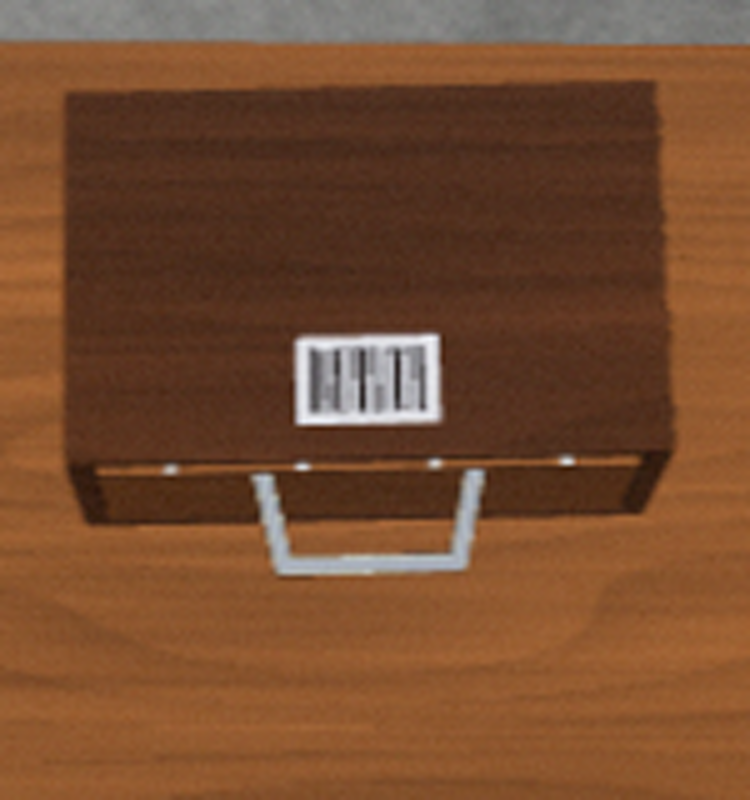

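```bash
python3 - <<'E'
from h import *
C=cam("wrist"); f=lambda p:(np.array(p)+.5)/2.8-.5+[140,80]
h=px2w(C,f([(175,158),(498,187),(488,280),(165,247)]),34)
hd=px2w(C,f([(505,160),(633,178),(612,325),(495,312)]),40)
m=px2w(C,f([(134,88),(656,132),(621,369),(130,328)]),4)
for n,q in(("h",h),("head",hd),("mat",m)):
    print(n,q.round(1).tolist(),"c",q.mean(0).round(1)); e=np.diff(np.r_[q,q[:1]],axis=0)[:,:2]; print(np.linalg.norm(e,axis=1).round(1),np.degrees(np.arctan2(e[:,1],e[:,0])).round(1))
rear=(h[0]+h[3])/2; print("rear mid",rear)
u=(h[1]-h[0]+h[2]-h[3])[:2]; u/=np.linalg.norm(u); print("dir",np.degrees(np.arctan2(u[1],u[0])),"origin",rear[:2]+75*u)
# top
T=cam("top"); g=lambda p:(np.array(p)+.5)/5-.5+[60,190]
print("top: origin from rear", px2w(T,g([(474,374)]),34).round(1))
c=lambda p:(np.array(p)+.5)/5-.5+[210,80]
print("handle now",px2w(T,c([(280,567),(466,564)]),100).round(1).tolist(),"front marks",px2w(T,c([(170,469),(302,467),(434,463),(567,461)]),107).round(1).tolist())
E
```

```text
h [[440.5, 447.6, 34.0], [550.4, 441.0, 34.0], [548.9, 408.7, 34.0], [436.1, 416.9, 34.0]] c [494.  428.6  34. ]
[110.1  32.4 113.1  31. ] [ -3.4 -92.7 175.8  81.8]
head [[551.6, 450.7, 40.0], [594.5, 446.1, 40.0], [592.2, 395.4, 40.0], [551.4, 398.7, 40.0]] c [572.4 422.7  40. ]
[43.2 50.8 41.  52. ] [ -6.2 -92.6 175.3  89.8]
mat [[420.2, 469.0, 4.0], [609.6, 458.9, 4.0], [605.5, 368.6, 4.0], [414.9, 379.2, 4.0]] c [512.5 418.9   4. ]
[189.7  90.3 190.9  90. ] [ -3.1 -92.6 176.8  86.6]
rear mid [438.3277201  432.25732394  34.        ]
dir -3.8010804317859996 origin [513.16273648 427.28537023]
top: origin from rear [[434.9 429.9  34. ]]
handle now [[613.9, 137.4, 100.0], [615.9, 41.5, 100.0]] front marks [[663.9, 194.4, 107.0], [665.3, 126.3, 107.0], [667.7, 58.1, 107.0], [669.1, -10.6, 107.0]]
```

Emit:
play_rows(
  commands=[
    {"offset": [0,0,0],"twist": 8},
    {"offset": [0,0,0],"twist": 8},
    {"offset": [0,0,0],"twist": 8},
    {"offset": [0,0,0],"twist": 8},
    {"offset": [0,0,0],"twist": 8},
  ],
)

```text
time: 53.7
tool_pos: [517.9, 412.3, 409.3]
tcp_rot: [3.137, 0.024, 0.893]
contact_force: [0.3, -0.0, 0.8]
grip_width: 70.2
```

Emit:
play_rows(
  commands=[
    {"offset": [0,0,0],"twist": 8},
    {"offset": [0,0,0],"twist": 8},
    {"offset": [0,0,0],"twist": 8},
    {"offset": [0,0,0],"twist": 8},
    {"offset": [0,0,0],"twist": 8},
  ],
)

```text
time: 54.2
tool_pos: [517.8, 412.3, 409.4]
tcp_rot: [3.123, 0.015, 0.194]
contact_force: [0.0, -0.9, 0.2]
grip_width: 70.1
```

Emit:
play_rows(
  commands=[
    {"offset": [0,0,0],"twist": 8},
    {"offset": [0,0,0],"twist": 7.5},
    {"offset": [0,0,0],"twist": 0},
    {"offset": [0,0,0],"twist": 0},
  ],
)

```text
time: 54.6
tool_pos: [517.5, 412.9, 409.5]
tcp_rot: [3.12, 0.01, -0.066]
contact_force: [0.4, -0.8, -0.6]
grip_width: 70.1
```

```bash
python3 - <<'E'
from h import *
gp(511.5,427,60,-3.8)
im,C=snap("wrist","w19");crop(im,140,20,420,270,2.8,"w19c"); 
E
```

```text
t 54.6 grasp [515.7 409.6 250.5] yaw -3.78 tilt deg [-0.63 -1.21] j6 126.0 w 70.1
before total [ -3.5 -21.3 190.1] /4: [-0.0009 -0.0053  0.0475]
after total [ -3.6 -21.3 190.1] /4: [-0.0009 -0.0053  0.0475]
twist 0.02 rows 1 each 0.021
```

View pics/w19c.png

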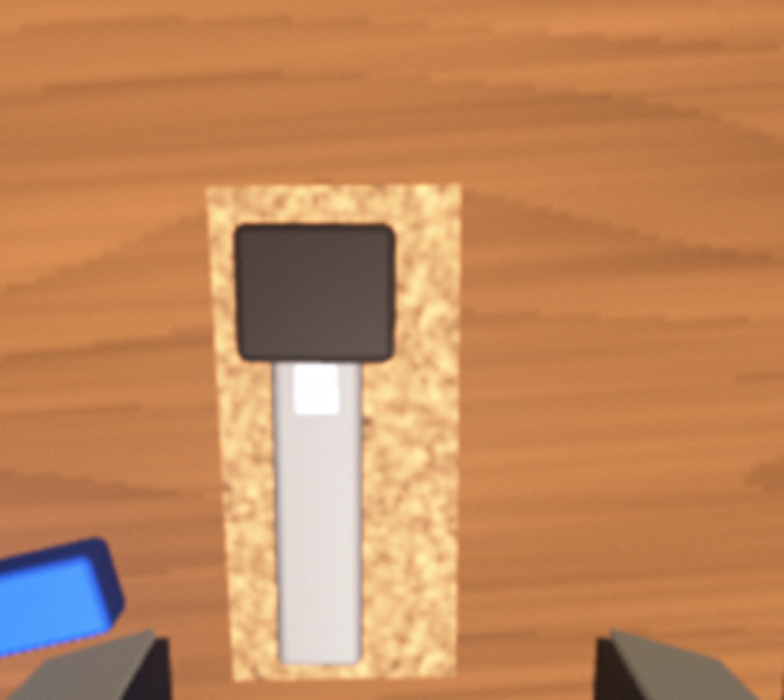

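```bash
python3 - <<'E'
from h import *
C=cam("wrist"); f=lambda p:(np.array(p)+.5)/2.8-.5+[140,20]
h=px2w(C,f([(281,662),(359,662),(361,363),(273,362)]),34)
hd=px2w(C,f([(236,225),(394,226),(393,360),(238,359)]),40)
m=px2w(C,f([(207,187),(461,186),(456,678),(235,680)]),4)
for n,q in(("h",h),("head",hd),("mat",m)):
    print(n,q.round(1).tolist(),"c",q.mean(0).round(1)); e=np.diff(np.r_[q,q[:1]],axis=0)[:,:2]; print(np.linalg.norm(e,axis=1).round(1),np.degrees(np.arctan2(e[:,1],e[:,0])).round(1))
rear=(h[0]+h[1])/2; fr=(hd[0]+hd[1])/2; u=(fr-rear)[:2]; print("rear",rear,"front",fr,"len",np.hypot(*u),"dir",np.degrees(np.arctan2(u[1],u[0])), "orig",rear[:2]+u/np.hypot(*u)*75, fr[:2]-u/np.hypot(*u)*85)
E
```

```text
h [[437.4, 447.3, 34.0], [435.3, 418.4, 34.0], [545.7, 409.8, 34.0], [548.1, 439.8, 34.0]] c [491.6 428.8  34. ]
[ 29.  110.7  30.1 110.9] [-94.3  -4.4  85.5 176.1]
head [[593.5, 447.1, 40.0], [589.9, 395.9, 40.0], [546.7, 399.0, 40.0], [550.5, 450.9, 40.0]] c [570.2 423.2  40. ]
[51.3 43.3 52.1 43.2] [-94.1 176.   85.8  -5.1]
mat [[607.6, 460.0, 4.0], [602.2, 370.1, 4.0], [412.4, 380.4, 4.0], [418.3, 469.9, 4.0]] c [510.1 420.1   4. ]
[ 90.1 190.1  89.7 189.6] [-93.5 176.9  86.3  -3. ]
rear [436.35876745 432.84720314  34.        ] front [591.70699157 421.52077599  40.        ] len 155.76058130692257 dir -4.17005221752492 orig [511.16021407 427.39343539] [506.93201872 427.70171279]
```

Emit:
play_rows(
  commands=[
    {"offset": [-0.004,-0.0105,0.03],"twist": 0.4},
    {"offset": [0,-0.0105,0.045],"twist": 0},
    {"offset": [0,0,0.045],"twist": 0},
    {"offset": [0,0,0.04],"twist": 0},
    {"offset": [0,0,0],"twist": 0},
  ],
)

```text
time: 55.15
tool_pos: [511.1, 430.4, 242.8]
tcp_rot: [3.112, 0.019, -0.073]
contact_force: [0.3, -0.2, -0.8]
grip_width: 70.1
```

Emit:
play_rows(
  commands=[
    {"offset": [0,0,0],"twist": 0},
    {"offset": [0,0,0],"twist": 0},
  ],
)

```text
time: 55.35
tool_pos: [513.6, 432.2, 252.4]
tcp_rot: [3.123, 0.005, -0.074]
contact_force: [-0.1, 0.6, 0.8]
grip_width: 70.4
```

```bash
python3 - <<'E'
from h import *
gp(510.3,427.3,27,-4.2)
E
```

```text
t 55.35 grasp [512.5 429.4  93.4] yaw -4.26 tilt deg [-0.37 -1.04] j6 128.2 w 70.4
before total [-1.7  1.  66.5] /2: [-0.0009  0.0005  0.0332]
after total [-1.7  1.  66.5] /2: [-0.0009  0.0005  0.0332]
twist -0.06 rows 1 each -0.056
```

Emit:
play_rows(
  commands=[
    {"offset": [-0.0015,0.0005,0.03],"twist": 0},
    {"offset": [0,0,0.02],"twist": 0},
    {"offset": [0,0,0.01],"twist": 0},
    {"offset": [0,0,0.004],"twist": 0},
    {"offset": [0,0,0],"twist": 0},
  ],
)

```text
time: 55.85
tool_pos: [510.9, 430.4, 186.5]
tcp_rot: [3.121, 0.008, -0.075]
contact_force: [0.3, -0.3, -0.1]
grip_width: 70.5
```

Emit:
play_rows(
  commands=[
    {"offset": [0,0,0],"twist": 0},
    {"offset": [0,0,0],"twist": 0},
  ],
)

```text
time: 56.05
tool_pos: [510.8, 430.4, 186.7]
tcp_rot: [3.121, 0.007, -0.075]
contact_force: [0.5, 0.3, 0.1]
grip_width: 70.3
```

```bash
python3 - <<'E'
from h import *
gp(510.3,427.3,27,-4.2)
E
```

```text
t 56.05 grasp [509.4 427.2  27.7] yaw -4.28 tilt deg [-0.51 -1.12] j6 128.4 w 70.3
before total [ 0.9 -0.2  0.7] /1: [ 0.0009 -0.0002  0.0007]
after total [ 0.9 -0.1  0.7] /1: [ 0.0009 -0.0001  0.0007]
twist -0.08 rows 1 each -0.083
```

Emit:
play_rows(
  commands=[
    {"offset": [0,0,0],"twist": 0},
    {"offset": [0,0,0],"twist": 0},
    {"offset": [0,0,0],"twist": 0},
    {"offset": [0,0,0],"twist": 0},
    {"offset": [0,0,0],"twist": 0},
  ],
  jaw=255,
)

```text
time: 56.55
tool_pos: [510.5, 430.1, 185.3]
tcp_rot: [3.12, 0.009, -0.075]
contact_force: [0.5, 0.8, 0.6]
grip_width: 34.6
```

```bash
python3 - <<'E'
from h import *
gp(510.3,427.3,27,-4.2); im,C=snap("wrist","w20")
E
```

```text
t 56.55 grasp [508.8 426.8  26.4] yaw -4.29 tilt deg [-0.61 -1.19] j6 128.4 w 34.6
before total [ 1.5 -0.6 -0.7] /1: [ 0.0015 -0.0006 -0.0007]
after total [ 1.5 -0.6 -0.7] /1: [ 0.0015 -0.0006 -0.0007]
twist -0.09 rows 1 each -0.09
```

Emit:
play_rows(
  commands=[
    {"offset": [0,0,-0.01],"twist": 0},
    {"offset": [0,0,-0.03],"twist": 0},
    {"offset": [0,0,-0.04],"twist": 0},
    {"offset": [0,0,-0.045],"twist": 0},
    {"offset": [0,0,-0.045],"twist": 0},
  ],
)

```text
time: 57.1
tool_pos: [511.9, 433.4, 357.1]
tcp_rot: [3.119, 0.01, -0.075]
contact_force: [0.5, 0.3, -2.9]
grip_width: 31.7
```

Emit:
play_rows(
  commands=[
    {"offset": [0,0,-0.04],"twist": 0},
    {"offset": [0,0,-0.03],"twist": 0},
    {"offset": [0,0,0],"twist": 0},
    {"offset": [0,0,0],"twist": 0},
  ],
)

```text
time: 57.5
tool_pos: [512.7, 434.9, 425.2]
tcp_rot: [3.12, 0.009, -0.075]
contact_force: [-0.2, -0.4, -3.1]
grip_width: 32.0
```

```bash
python3 - <<'E'
from h import *
gp(643.5,91.3,240,1.6); im,C=snap("wrist","w21")
E
```

```text
t 57.5 grasp [511.  431.6 266.2] yaw -4.29 tilt deg [-0.62 -1.2 ] j6 128.2 w 32.0
before total [157.8 328.9  31.9] /8: [0.0197 0.0411 0.004 ]
after total [123.2 343.3  31.9] /8: [0.0154 0.0429 0.004 ]
twist -5.89 rows 1 each -5.888
```

View pics/w21.png

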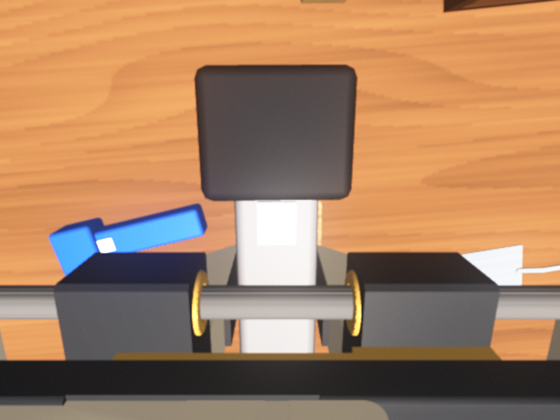

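```bash
python3 - <<'E'
from h import *
p=viewer.camera_params("wrist"); K=cam("wrist")[0]; T=p["T_tool_cam"]
def tool(uv,z):
    d=T[:3,:3]@np.linalg.inv(K)@np.array([*uv,1.]); o=T[:3,3]; s=(z-o[2])/d[2]; return o+s*d
for zt in (145.4,):
    for uv in [(276,66),(276,197),(198,120),(354,120),(200,70),(352,70),(210,197),(345,197),(237,200),(317,200)]:
        print(uv,tool(uv,zt).round(1))
# label via latest wrist image w17 & top
C=cam("top"); l=px2w(C,(np.array([(296,338),(439,335),(441,421),(297,425)])+.5)/5-.5+[210,80],135); print(l.mean(0))
E
```

```text
(276, 66) [ 83.5   0.3 145.4]
(276, 197) [ 40.5   0.3 145.4]
(198, 120) [ 66.7 -25.6 145.4]
(354, 120) [ 66.8  26.2 145.4]
(200, 70) [ 82.3 -24.  145.4]
(352, 70) [ 82.4  24.6 145.4]
(210, 197) [ 40.5 -22.8 145.4]
(345, 197) [ 40.5  24.5 145.4]
(237, 200) [ 39.4 -13.4 145.4]
(317, 200) [ 39.4  14.7 145.4]
[703.82657111  92.64483783 135.        ]
```

Emit:
play_rows(
  commands=[
    {"offset": [0.0196,0.0411,0.0],"twist": 0},
    {"offset": [0.0196,0.0411,0.0],"twist": 0},
    {"offset": [0.0196,0.0411,0.0],"twist": 0},
    {"offset": [0.0196,0.0411,0.0],"twist": 0},
    {"offset": [0.0196,0.0411,0.0],"twist": 0},
  ],
)

```text
time: 58.05
tool_pos: [595.6, 221.1, 426.2]
tcp_rot: [3.118, 0.014, -0.075]
contact_force: [0.6, 0.2, -2.9]
grip_width: 31.8
```

Emit:
play_rows(
  commands=[
    {"offset": [0.0196,0.0411,0.01],"twist": 0},
    {"offset": [0.0196,0.0411,0.01],"twist": 0},
    {"offset": [0.0196,0.0411,0.01],"twist": 0},
    {"offset": [0,0,0],"twist": -5.9},
    {"offset": [0,0,0],"twist": 0},
  ],
)

```text
time: 58.55
tool_pos: [644.7, 93.3, 397.8]
tcp_rot: [3.121, 0.017, 0.026]
contact_force: [0.5, 0.8, -1.7]
grip_width: 32.2
```

Emit:
play_rows(
  commands=[
    {"offset": [0,0,0],"twist": 0},
    {"offset": [0,0,0],"twist": 0},
    {"offset": [0,0,0],"twist": 0},
  ],
)

```text
time: 58.85
tool_pos: [644.2, 96.1, 401.0]
tcp_rot: [3.121, 0.011, 0.029]
contact_force: [0.3, 0.2, -1.8]
grip_width: 31.9
```

```bash
python3 - <<'E'
from h import *
gp(642,91.3,237.4,1.6); snap("scene","s22"); im,C=snap("wrist","w22")
E
```

```text
t 58.85 grasp [642.5  92.8 242. ] yaw 1.65 tilt deg [-0.62 -1.19] j6 90.5 w 31.9
before total [-0.5  1.4  4.7] /1: [-0.0005  0.0014  0.0047]
after total [-0.5  1.4  4.7] /1: [-0.0005  0.0014  0.0047]
twist 0.05 rows 1 each 0.046
```

View pics/w22.png

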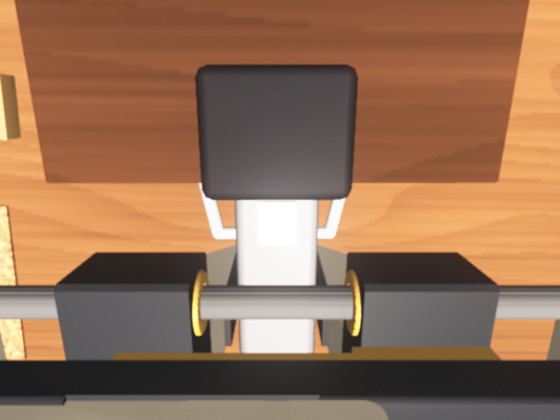

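View pics/s22.png

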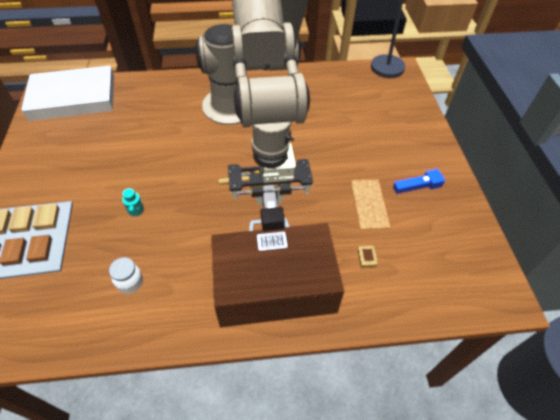

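```bash
python3 - <<'E'
from h import *
C=cam("wrist"); a=px2w(C,[(46,183),(500,183)],135); print(a.round(1),a.mean(0)); gp(642,91.3,237.4,1.6)
Rm=R.from_euler("xyz",status.get_obs()["tcp_rot"]).as_matrix(); o=status.get_obs()
print("window",(o["tool_pos"]+Rm@np.array([62,0,159+22.4])).round(1))
S=cam("scene"); print(w2px(S,[[704,93,135]]))
im=cv2.imread("pics/s22.png")[:,:,::-1]; crop(im,220,180,340,270,6,"s22c")
E
```

```text
[[658.8 245.2 135. ]
 [666.6 -64.1 135. ]] [662.66910551  90.53097454 135.        ]
t 58.95 grasp [642.6  92.5 242.2] yaw 1.65 tilt deg [-0.6 -1.2] j6 90.5 w 31.4
before total [-0.6  1.1  4.8] /1: [-0.0006  0.0011  0.0048]
after total [-0.6  1.1  4.8] /1: [-0.0006  0.0011  0.0048]
twist 0.05 rows 1 each 0.049
window [704.4  93.8 219.1]
[[271.66314887 240.60160235]]
```

View pics/s22c.png

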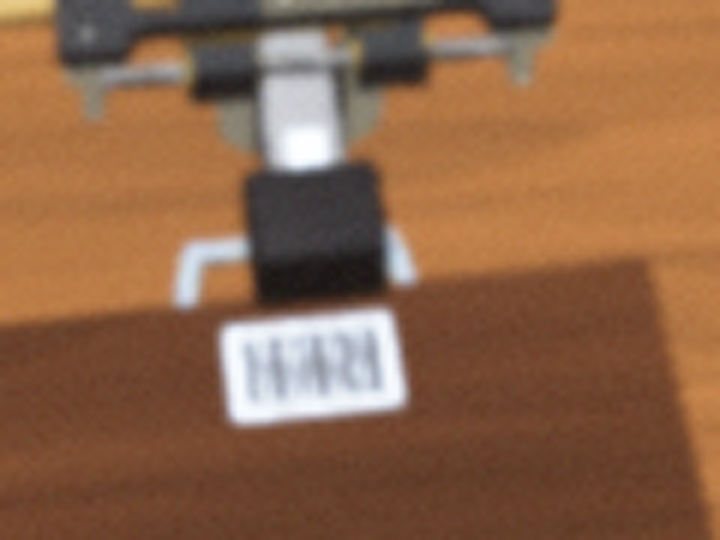

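Emit:
play_rows(
  commands=[
    {"offset": [-0.0005,0.001,0.0045],"twist": 0},
    {"offset": [0,0,0],"twist": 0},
    {"offset": [0,0,0],"twist": 0},
    {"offset": [0,0,0],"twist": 0},
    {"offset": [0,0,0],"twist": 0},
  ],
)

```text
time: 59.45
tool_pos: [644.0, 93.8, 396.6]
tcp_rot: [3.121, 0.011, 0.028]
contact_force: [-0.1, -0.5, -3.4]
grip_width: 31.9
```

```bash
python3 - <<'E'
from h import *
o=status.get_obs();Rm=R.from_euler("xyz",o["tcp_rot"]).as_matrix()
print("window",(o["tool_pos"]+Rm@np.array([62,0,159+22.4])).round(1)); gp()
S=cam("scene"); im,_=snap("scene","s23"); crop(im,220,180,340,270,6,"s23c")
P=[o["tool_pos"]+Rm@np.array([85,y,159+z]) for y in(-27,27) for z in (22.4,-13.6)]
print(((w2px(S,P)-[220,180]+.5)*6-.5).round(0))
E
```

```text
window [704.1  91.8 214.5]
t 59.45 grasp [642.4  90.5 237.6] yaw 1.6 tilt deg [-0.6 -1.2] j6 90.4 w 31.9
before total [0. 0. 0.] /1: [0. 0. 0.]
after total [0. 0. 0.] /1: [0. 0. 0.]
[[383. 304.]
 [387. 253.]
 [249. 316.]
 [249. 266.]]
```

View pics/s23c.png

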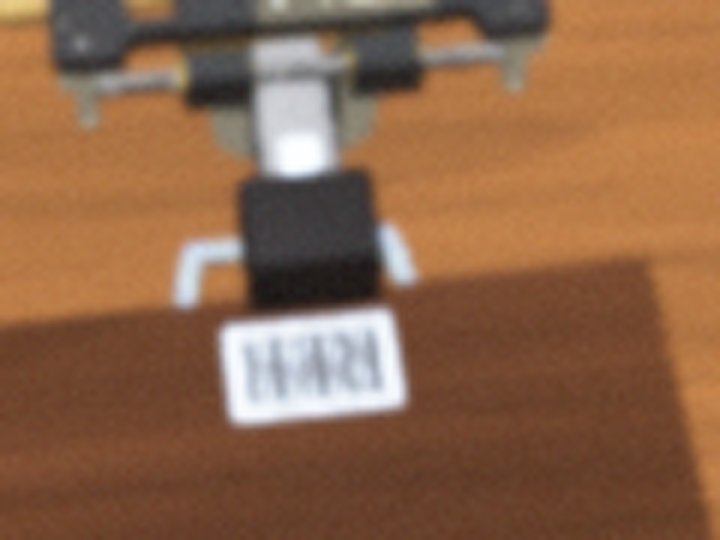

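Emit:
play_rows(
  commands=[
    {"offset": [0,-0.001,0],"twist": 0},
    {"offset": [0,0,0],"twist": 0},
    {"offset": [0,0,0],"twist": 0},
    {"offset": [0,0,0],"twist": 0},
    {"offset": [0,0,0],"twist": 0},
  ],
)

```text
time: 60.0
tool_pos: [644.0, 94.8, 396.5]
tcp_rot: [3.121, 0.011, 0.028]
contact_force: [0.7, -0.1, -1.9]
grip_width: 32.0
```

Emit:
play_rows(
  commands=[
    {"offset": [0,0,0],"twist": 0},
    {"offset": [0,0,0],"twist": 0},
    {"offset": [0,0,0],"twist": 0},
    {"offset": [0,0,0],"twist": 0},
    {"offset": [0,0,0],"twist": 0},
  ],
)

```text
time: 60.5
tool_pos: [644.0, 94.8, 396.5]
tcp_rot: [3.121, 0.011, 0.028]
contact_force: [0.9, -0.6, -1.9]
grip_width: 31.7
```

Emit:
play_rows(
  commands=[
    {"offset": [0,0,0],"twist": 0},
    {"offset": [0,0,0],"twist": 0},
    {"offset": [0,0,0],"twist": 0},
    {"offset": [0,0,0],"twist": 0},
    {"offset": [0,0,0],"twist": 0},
  ],
)

```text
time: 61.0
tool_pos: [644.0, 94.8, 396.5]
tcp_rot: [3.121, 0.011, 0.028]
contact_force: [0.8, 0.4, -2.3]
grip_width: 31.8
```

Emit:
play_rows(
  commands=[
    {"offset": [0,0,0],"twist": 0},
    {"offset": [0,0,0],"twist": 0},
    {"offset": [0,0,0],"twist": 0},
    {"offset": [0,0,0],"twist": 0},
    {"offset": [0,0,0],"twist": 0},
  ],
)

```text
time: 61.5
tool_pos: [644.0, 94.8, 396.5]
tcp_rot: [3.121, 0.011, 0.028]
contact_force: [-0.3, 0.6, -2.0]
grip_width: 31.9
```

Emit:
play_rows(
  commands=[
    {"offset": [0,0,0],"twist": 0},
    {"offset": [0,0,0],"twist": 0},
    {"offset": [0,0,0],"twist": 0},
    {"offset": [0,0,0],"twist": 0},
    {"offset": [0,0,0],"twist": 0},
  ],
)

```text
time: 62.0
tool_pos: [644.0, 94.8, 396.5]
tcp_rot: [3.121, 0.011, 0.028]
contact_force: [0.2, -0.7, -1.8]
grip_width: 31.6
```

Emit:
play_rows(
  commands=[
    {"offset": [0,0,0],"twist": 0},
    {"offset": [0,0,0],"twist": 0},
    {"offset": [0,0,0],"twist": 0},
    {"offset": [0,0,0],"twist": 0},
    {"offset": [0,0,0],"twist": 0},
  ],
)

```text
time: 62.5
tool_pos: [644.0, 94.8, 396.5]
tcp_rot: [3.121, 0.011, 0.028]
contact_force: [-0.2, -0.2, -2.2]
grip_width: 32.1
```

Emit:
play_rows(
  commands=[
    {"offset": [0,0,0],"twist": 0},
    {"offset": [0,0,0],"twist": 0},
    {"offset": [0,0,0],"twist": 0},
    {"offset": [0,0,0],"twist": 0},
    {"offset": [0,0,0],"twist": 0},
  ],
)

```text
time: 63.0
tool_pos: [644.0, 94.8, 396.5]
tcp_rot: [3.121, 0.011, 0.028]
contact_force: [-0.1, -0.1, -2.3]
grip_width: 31.6
```

```bash
python3 - <<'E'
from h import *
o=status.get_obs();Rm=R.from_euler("xyz",o["tcp_rot"]).as_matrix()
print("window",(o["tool_pos"]+Rm@np.array([62,0,159+22.4])).round(1),np.abs(o["dq"]).max())
gp(508,419.7,245,-3.1)
im,_=snap("top","t24"); crop(im,210,80,360,240,5,"t24c")
E
```

```text
window [704.   92.8 214.4] 0.0012815411742310022
t 63.0 grasp [642.3  91.5 237.5] yaw 1.61 tilt deg [-0.61 -1.2 ] j6 90.5 w 31.6
before total [-125.1 -331.6  -12.9] /8: [-0.0156 -0.0415 -0.0016]
after total [-151.9 -320.2  -12.9] /8: [-0.019  -0.04   -0.0016]
twist 4.71 rows 1 each 4.712
```

View pics/t24.png

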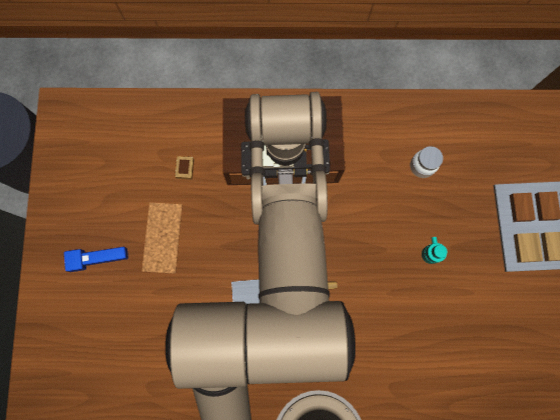

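Emit:
play_rows(
  commands=[
    {"offset": [-0.0156,-0.0415,-0.0016],"twist": 0},
    {"offset": [-0.0156,-0.0415,-0.0016],"twist": 0},
    {"offset": [-0.0156,-0.0415,-0.0016],"twist": 0},
    {"offset": [-0.0156,-0.0415,-0.0016],"twist": 0},
    {"offset": [-0.0156,-0.0415,-0.0016],"twist": 0},
  ],
)

```text
time: 63.55
tool_pos: [559.3, 301.7, 401.3]
tcp_rot: [3.121, 0.011, 0.028]
contact_force: [-0.0, 0.6, -1.2]
grip_width: 31.6
```

Emit:
play_rows(
  commands=[
    {"offset": [-0.0156,-0.0415,0],"twist": 0},
    {"offset": [-0.0156,-0.0415,0],"twist": 0},
    {"offset": [-0.0156,-0.0415,0],"twist": 0},
    {"offset": [0,0,0],"twist": 4.7},
    {"offset": [0,0,0],"twist": 0},
  ],
)

```text
time: 64.05
tool_pos: [509.0, 424.6, 398.8]
tcp_rot: [3.12, 0.01, -0.052]
contact_force: [1.2, -0.2, -3.1]
grip_width: 32.0
```

Emit:
play_rows(
  commands=[
    {"offset": [0,0,0],"twist": 0},
    {"offset": [0,0,0],"twist": 0},
  ],
)

```text
time: 64.25
tool_pos: [510.5, 422.3, 399.2]
tcp_rot: [3.12, 0.009, -0.054]
contact_force: [-0.3, 0.5, -2.6]
grip_width: 31.9
```

```bash
python3 - <<'E'
from h import *
gp(507.5,419.9,40,-3.1)
snap("wrist","w25")
E
```

```text
t 64.25 grasp [508.9 419.  240.2] yaw -3.09 tilt deg [-0.61 -1.2 ] j6 126.3 w 31.9
before total [  0.5  -5.1 200.1] /5: [ 0.0001 -0.001   0.04  ]
after total [  0.5  -5.1 200.1] /5: [ 0.0001 -0.001   0.04  ]
twist 0.01 rows 1 each 0.007
```

View pics/w25.png

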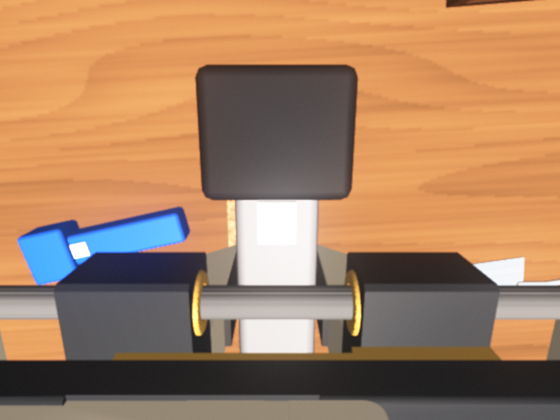

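Descend to the mat (contact expected at grasp z ≈ 26.4).

Emit:
play_rows(
  commands=[
    {"offset": [0,-0.001,0.045],"twist": 0},
    {"offset": [0,-0.001,0.045],"twist": 0},
    {"offset": [0,-0.001,0.045],"twist": 0},
    {"offset": [0,-0.001,0.035],"twist": 0},
    {"offset": [0,0,0.015],"twist": 0},
  ],
)

```text
time: 64.8
tool_pos: [507.8, 422.0, 210.2]
tcp_rot: [3.116, 0.015, -0.055]
contact_force: [0.3, -0.8, -2.8]
grip_width: 31.7
```

Emit:
play_rows(
  commands=[
    {"offset": [0,0,0],"twist": 0},
    {"offset": [0,0,0],"twist": 0},
    {"offset": [0,0,0],"twist": 0},
  ],
)

```text
time: 65.1
tool_pos: [509.0, 423.8, 216.7]
tcp_rot: [3.123, 0.006, -0.054]
contact_force: [0.8, 0.2, -2.1]
grip_width: 31.7
```

```bash
python3 - <<'E'
from h import *
gp(507.5,419.9,27,-3.1); im,C=snap("top","t25"); crop(im,60,190,200,280,5,"t25c")
E
```

```text
t 65.1 grasp [508.  420.9  57.8] yaw -3.09 tilt deg [-0.38 -1.05] j6 126.8 w 31.7
before total [-0.2  0.4 30.8] /1: [-0.0002  0.0004  0.0308]
after total [-0.2  0.4 30.8] /1: [-0.0002  0.0004  0.0308]
twist 0.01 rows 1 each 0.008
```

View pics/t25c.png

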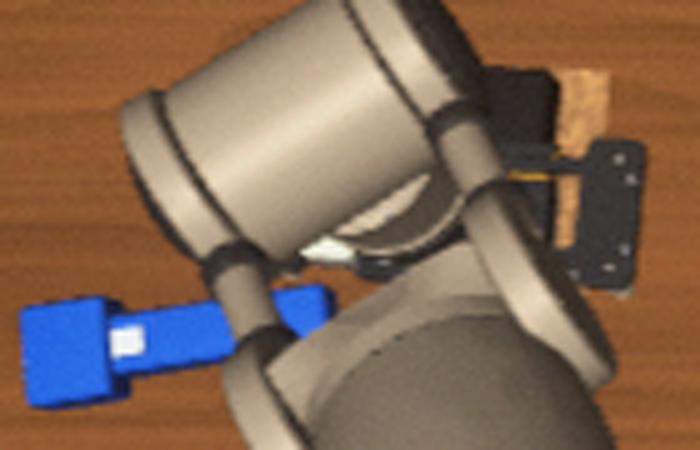

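Emit:
play_rows(
  commands=[
    {"offset": [0,0,0.015],"twist": 0},
    {"offset": [0,0,0.008],"twist": 0},
    {"offset": [0,0,0.004],"twist": 0},
    {"offset": [0,0,0.002],"twist": 0},
    {"offset": [0,0,0],"twist": 0},
  ],
)

```text
time: 65.65
tool_pos: [507.6, 422.8, 185.6]
tcp_rot: [3.12, 0.01, -0.054]
contact_force: [-3.9, -1.3, 4.0]
grip_width: 32.2
```

```bash
python3 - <<'E'
from h import *
gp(507.5,419.9,26.4,-3.1); print(status.get_obs()["contact_force"])
E
```

```text
t 65.65 grasp [505.9 419.4  26.6] yaw -3.08 tilt deg [-0.64 -1.21] j6 126.8 w 32.2
before total [ 1.6 -0.6  0.2] /1: [ 0.0016 -0.0006  0.0002]
after total [ 1.6 -0.6  0.2] /1: [ 0.0016 -0.0006  0.0002]
twist 0.02 rows 1 each 0.018
[-3.87889163 -1.32495142  4.04856356]
```

Contact. Release, rise and back away for a look.

Emit:
play_rows(
  commands=[
    {"offset": [0,0,0],"twist": 0},
    {"offset": [0,0,0],"twist": 0},
    {"offset": [0,0,0],"twist": 0},
    {"offset": [0,0,0],"twist": 0},
  ],
  jaw=60,
)

```text
time: 66.05
tool_pos: [507.9, 422.8, 184.9]
tcp_rot: [3.12, 0.01, -0.054]
contact_force: [-0.0, -0.1, -0.8]
grip_width: 59.3
```

Emit:
play_rows(
  commands=[
    {"offset": [0,0,-0.015],"twist": 0},
    {"offset": [0,0,-0.04],"twist": 0},
    {"offset": [0,0,-0.045],"twist": 0},
    {"offset": [0,0,-0.045],"twist": 0},
    {"offset": [0,0,-0.045],"twist": 0},
  ],
)

```text
time: 66.55
tool_pos: [509.5, 426.6, 378.3]
tcp_rot: [3.121, 0.008, -0.054]
contact_force: [1.2, -0.4, 0.4]
grip_width: 70.4
```

Emit:
play_rows(
  commands=[
    {"offset": [0,0,-0.03],"twist": 0},
    {"offset": [0,0,0],"twist": 0},
    {"offset": [0,0,0],"twist": 0},
  ],
)

```text
time: 66.85
tool_pos: [509.9, 427.3, 406.3]
tcp_rot: [3.121, 0.008, -0.054]
contact_force: [0.1, -0.3, 0.1]
grip_width: 70.2
```

```bash
python3 - <<'E'
from h import *
gp(); im,C=snap("wrist","w26"); crop(im,140,20,420,270,2.8,"w26c"); snap("top","t26")
E
```

```text
t 66.85 grasp [508.5 424.1 247.4] yaw -3.08 tilt deg [-0.51 -1.13] j6 126.7 w 70.2
before total [0. 0. 0.] /1: [0. 0. 0.]
after total [0. 0. 0.] /1: [0. 0. 0.]
```

View pics/w26c.png

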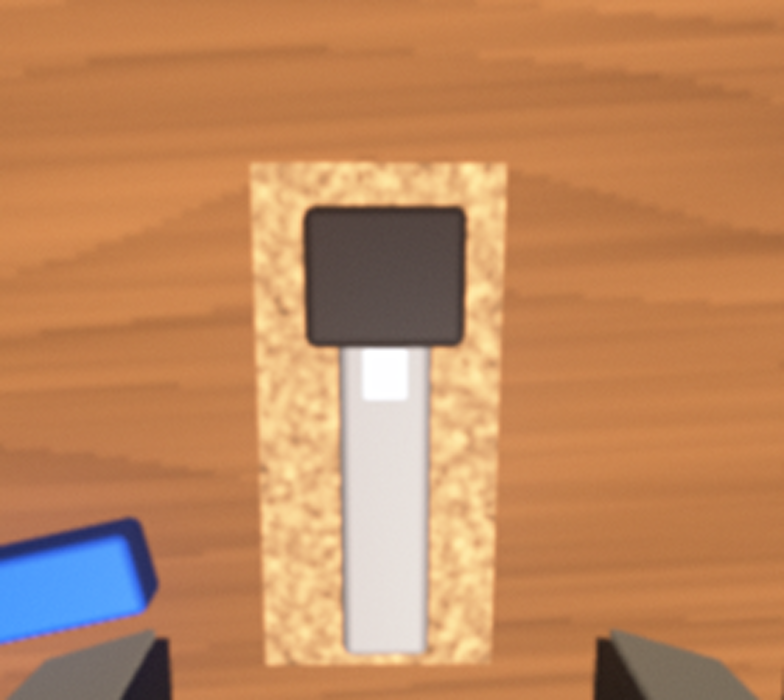

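```bash
python3 - <<'E'
from h import *
C=cam("wrist"); f=lambda p:(np.array(p)+.5)/2.8-.5+[140,20]
m=px2w(C,f([(251,163),(507,163),(492,663),(266,664)]),4); fr=px2w(C,f([(385,208)]),40)[0]; re=px2w(C,f([(386,653)]),34)[0]
c=m.mean(0)[:2]; a=(m[0]+m[1]-m[2]-m[3])[:2]; a/=np.hypot(*a); n=np.array([-a[1],a[0]])
for q in(fr,re): d=q[:2]-c; print("along",(d@a).round(1),"across",(d@n).round(1))
print(c,np.degrees(np.arctan2(a[1],a[0])))
E
```

```text
along 78.4 across -1.0
along -76.9 across -1.8
[509.28920314 418.5478694 ] -3.0824158457178745
```

View pics/t26.png

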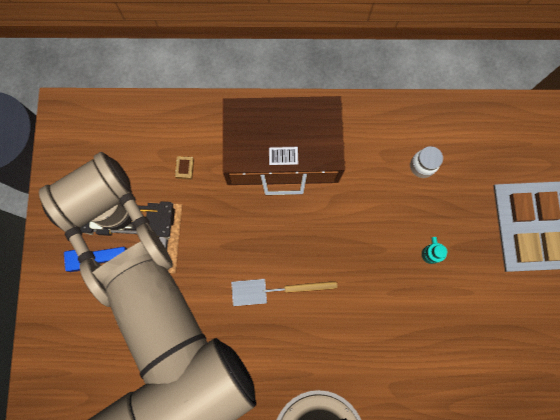

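```bash
python3 - <<'E'
from plant import ticket
print(ticket.close_job())
E
```

```text
the job is handed in; nothing more can be done
None
```

I did the whole job in the order asked and handed it in at about 67 s of the 210 s allowed. The hand-in reported no verdict.

- **Canisters:** three were on the bench, and I stood them in bays 1, 2 and 3. After a second small correction, the last overhead picture showed each within about 3 mm of its bay's middle. The spouts were in line with the white marks to within about 3°. The wrist camera gave up to about 5 mm across for the bay 1 canister, but I took the overhead and scene views as more reliable.
- **Drawer:** I pulled it out about 151 mm, then pushed it slowly shut until the force rose to about 22 N at the stop. It looks flush in the pictures. I could not see the canisters again once it was shut.
- **Reading:** I held the reader still for about 3.5 s with its window about 79 mm above the label. It was roughly 1 mm off the label's middle and lined up with the bars. The tool was about 1.3° off level, because a joint limit during the first canister move left a small tilt that I could not remove.
- **Reader put back:** it lies along the mat's middle, within about 2 mm across and 1 mm lengthwise.
- **Left alone:** I did not touch the ink knife, jar, wooden block, turquoise canister or blue reader. I saw no knock to any object during the run.

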